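# Put the setting blocks away under the twist-lock trays

### The arm

A 6-joint arm with a two-finger parallel gripper is mounted at the origin on a cart in front of the work surface, level with it; the furniture and walls round the work are solid. World frame = base frame: x ahead of the robot, y to its left, z up, the work surface at z = 0. Lengths are in m, angles in rad, forces in N, time in s.
With the tool pointing down it reaches from about 0.275 to 0.75 m from the base axis. Payload 10.2 kg.
Tool frame: the origin (TCP) lies midway between the tips of the shut fingers; the grasp point (between the pads) lies grip_point_offset behind it (grip_point_offset is the distance from the TCP to the grasp point, in m); x points along the fingers, y is the direction in which the jaws open and shut, and the axes are right-handed (so a half turn about x gives the same grasp; the last joint's range is limited). The gripper opens to 85 mm and grips with 20 to 120 N. Pads are 22 mm wide; open, the fingers measure 114 mm over their backs; the gripper's body (76 mm by 85 mm) begins 54 mm behind the grasp point. The pads swing forward as they close: fully open they stand 13 mm farther back than shut.
Start: joints at [-1.382, 0.313, 1.498, -0, 1.331, -0.223], TCP at [0.21, -0.481, 0.231] pointing down, gripper open.
Joint ranges: [-2.94, 2.94], [-0.97, 2.17], [0.19, 2.56], [-1.23, 4.37], [0.02, 3.11], [-2.88, 2.88]. Speed limits (rad/s): [2.39, 2.39, 3.01, 3.14, 3.14, 3.14].

### API

Orientations are given as a unit quaternion [x, y, z, w].
In Python, from cell import state, grab_frame, finish_job, grip_point_offset gives the robot as it stands. The module is installed in compiled form; this text tells all that it offers.
- The arm moves only by the shell command python3 -m jog 'ROWS' [FORCE]. ROWS is JSON, a list that holds one entry, the list of rows, each a list of 7 numbers: the shift along the tool's x, y, z in cm, then the turn, a rotation vector about the tool's x, y, z in degrees, then the gripper's target within -1 to 1 (shut at 1, half-way at 0, fully open at -1). In form: [[[x, y, z, ax, ay, az, jaw], ...]]. A call has 1 to 20 rows; each row shifts and turns the pose as measured when the row begins, along the tool's axes as they then stand; what a row does not reach is not made up. A row lasts 1/10 s, in which the tool goes at most 50 mm and 8.59 degrees, less where a joint would pass 70% of its speed; a pose out of reach is approached as far as the arm can. A call with a gripper value outside its range is refused whole. The fingers move at their own pace and stop on an object; FORCE is the grip in N (left out, the last holds). Time passes only in rows, so rows that do not move let the fingers close. It gives the time, the measured TCP pose, the force and the opening at its end, in the units of the state.
- state(): the state, without advancing time (a new reading comes with each control period).
- grab_frame(name): name is "side" or "top"; returns a dict with "image" (480x640x3 uint8, red, green, blue), "fx", "fy", "cx", "cy" (pixels), "pose" (4x4, takes a point from camera to world coordinates). Camera axes: x right, y up, looking along -z (the intrinsics and any distortion apply to the point x, -y, -z); pixel columns grow to the right and rows downward; lengths in m; the calibration is good to about 2 mm. A picture is of the moment at which its call begins. There is no depth.
- finish_job(): hands the job in, once; it reports no verdict.
The state is a dict: "time": time; "joint_pos": joint angles; "joint_velocities": joint speeds; "tau": joint torques, N m; "tool_pos": TCP position; "tcp_rot": TCP orientation; "wrist_force": force on the tool from outside, world axes, zero at the start; "wrist_torque": the same for the moment, N m; "gripper_width": finger opening in m.
Only numpy, scipy, OpenCV 4.12 (cv2) and the standard library are available. Lean on these libraries where they do the work, as an engineer would, in place of code of your own. Each camera call takes 0.05 s, during which the arm holds its last target.

### The job

Put all the loose steel setting blocks away in the bottom tub of the round twist-lock stack: untwist and lift off the lid and then the middle tray and stand each of them flat on the bench, and lay the blocks on the floor of the tub, none on top of another. Then stack everything up again in the same order, the middle tray on the tub and the lid on the middle tray, each sitting fully home and turned back until it is locked; leave the grease tin where it is.

Things in the scene. Friction and masses are not known exactly. Their poses are not given: they have to be found in the camera images.
- base_tub: Round grey open tub fixed to the bench, bottom of the stack. Origin: centre of its underside, z up. Outer/inner diameter 136/128 mm, inner floor 5 mm, rim 48 mm above origin. Two hooks on its rim, on its own +x and -x sides (out to 88 mm from the axis, 32 mm wide, top 62 mm above origin); their overhangs catch the lugs of the tray above.
- tub_hook (a point): Top of the tub's +x hook, 79 mm from the axis. LOCKED: the x axis of the part above is parallel to that of the part below (handle in line with the hooks; a half turn is the same). Turned anticlockwise from above by over 25 degrees (best 40) it is free to lift off or be put on; clockwise locks it, the stop is 2 degrees beyond parallel. Only weight and friction hold the turn.
- middle_tray: Round grey tray, about 350 g, between tub and lid. Origin: centre of its underside, z up. Tapered foot 124 mm wide, 7 mm high, nests in the mouth below; flange 136 mm with lugs on +x and -x (out to 79 mm, 20 mm wide, 7-12 mm above origin). Floor 12 mm, rim 62 mm, two hooks like the tub's on +x and -x to 76 mm above origin. On the tub its origin is 41 mm above the tub's; locked it lifts 2 mm at most.
- middle_tray_handle (a point): Centre of the tray's black bar handle, on its axis 32 mm above the tray's origin. Bar 46 mm long along the tray's x, 14 mm thick along its y, standing 12 to 52 mm above the origin, 57 mm clear of the wall on either side.
- lid: Round grey lid, about 140 g, top of the stack. Origin: centre of its underside, z up. Foot, flange, lugs and handle as on the middle tray, but no wall and no hooks; flange top 12 mm above origin. On the middle tray its origin is 55 mm above that tray's. It locks to the middle tray's hooks, and is freed, in the same way and the same sense as the tray on the tub.
- lid_handle (a point): Centre of the lid's black bar handle, on its axis 32 mm above the lid's origin. Bar 46 mm along the lid's x, 14 mm thick along its y, 12 to 52 mm above the origin.
- block_0: Ground steel setting block, 30 x 35 x 20 mm (x, y, z), about 170 g, may be absent. Origin at the centre of its underside.
- block_1: Another such block, 30 x 35 x 20 mm, may be absent. Origin at the centre of its underside.
- block_2: Taller setting block, 30 x 35 x 28 mm, about 220 g, may be absent. Origin at the centre of its underside.
- block_3: Another taller block, 30 x 35 x 28 mm, may be absent. Origin at the centre of its underside.
- grease_tin: Flat round tin with a blue lid, 70 mm across, 31 mm high, standing among the blocks; a bystander. Origin at the centre of its underside.
- free_bench (a point): A point on the bench top, to the left of the stack: the bench is bare for 0.10 m before and beyond it (along x) and 0.16 m to its left and right (along y), room for the lid and the middle tray side by side with lugs pointing along x. Same place at every start.
- ring_stack_row (a point): Foot of the nearest of a group of tall fixed stacks of rings (62 mm across, up to 170 mm high, this point on its axis at bench height), behind and to the right of the blocks; the next one stands 25 mm further in x and 70 mm further in y, the others behind. Keep wrist and gripper clear of them. Same place at every start.

How it is judged:
By the outcome, as a careful person would: the job done as asked, in the order asked, and still so for the second after the job is handed in, with the robot touching nothing.
Of block_0, block_1, block_2, block_3 only 2 to 3 are there at a start; the rules pass over those that are not, and their reading is None.
At some moment in a run one of block_0, block_1, block_2, block_3 may be knocked a few centimetres aside while the robot is not near it.
Once in a run the grip may slacken for a moment while it holds something.
It also fails if it takes over 210 s, if anything falls off the work surface, if the arm or the gripper's body presses on something with over 40 N, if the wrist force passes 120 N, or if a joint passes its speed limit or range.

## Working session

There is one attempt and no reset: what is moved stays moved. The work goes in short steps, Python scripts to look and compute and a shell command to move; the robot and the scene stay as the last step left them, time stands still between calls to the robot, and variables do not carry over. Pictures are saved under pics/ and viewed, and the job is handed in when it is done.

```bash
mkdir -p pics; ls
python3 - <<'E'
from cell import *
import cell,cv2
print(grip_point_offset)
s=state()
for k,v in s.items(): print(k,v)
for n in("side","top"):
    f=grab_frame(n); cv2.imwrite(f"pics/{n}0.png",f["image"][:,:,::-1]); print(n,{k:v for k,v in f.items() if k!="image"})
E
```

```text
pics
0.0187
time 0.0
joint_pos [-1.38242431e+00  3.13453643e-01  1.49848511e+00 -2.60764085e-05
  1.33101789e+00 -2.23444304e-01]
joint_velocities [-4.17043393e-04 -7.79075835e-04  6.65925772e-04  8.20525299e-04
  6.18272452e-04 -8.14802294e-05]
tau [-6.28412290e-04 -4.12265074e+01 -2.59745693e+01 -2.49505629e-04
  4.13007976e-03 -5.33282858e-06]
tool_pos [ 0.2100516  -0.48084137  0.23071514]
tcp_rot [-0.69216855 -0.14505682  0.69216954 -0.14409217]
wrist_force [-6.50138660e-04  3.01506795e-01 -6.79994122e-01]
wrist_torque [ 0.04434778 -0.00011699 -0.02932733]
gripper_width 0.08527583271536841
side {'fx': 598.3823772423318, 'fy': 598.3823772423318, 'cx': 319.07111922728615, 'cy': 244.35912758730134, 'pose': array([[-0.95715997,  0.17740643, -0.22884875,  0.21277245],
       [-0.28936803, -0.55729381,  0.77826073,  1.00613237],
       [ 0.01053246,  0.81114153,  0.58475507,  0.90589574],
       [ 0.        ,  0.        ,  0.        ,  1.        ]])}
top {'fx': 438.7077104864637, 'fy': 438.7077104864637, 'cx': 321.48086581342153, 'cy': 243.66119233520638, 'pose': array([[ 0.0157472 ,  0.99882773, -0.04577325,  0.48812755],
       [-0.99986805,  0.01591317,  0.00326385, -0.07765961],
       [ 0.00398842,  0.04571581,  0.99894652,  1.00937122],
       [ 0.        ,  0.        ,  0.        ,  1.        ]])}
```

View pics/top0.png

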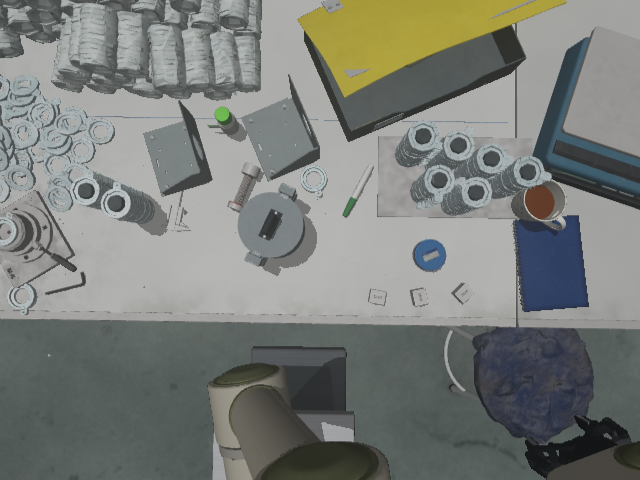

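View pics/side0.png

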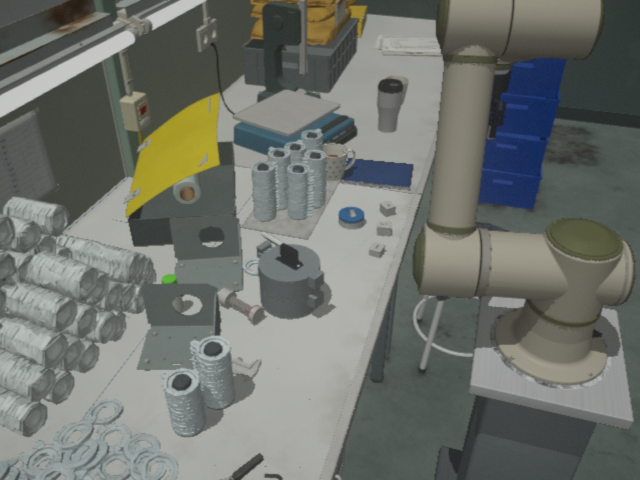

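```bash
cat > h.py <<'E'
from cell import *
import cv2,numpy as np
from scipy.spatial.transform import Rotation as R
def ray(f,u,v):
    d=np.array([(u-f["cx"])/f["fx"],-(v-f["cy"])/f["fy"],-1.]);P=f["pose"]
    return P[:3,3],P[:3,:3]@d
def onz(f,u,v,z):
    o,d=ray(f,u,v); return o+d*(z-o[2])/d[2]
def proj(f,p):
    P=f["pose"]; c=P[:3,:3].T@(np.array(p)-P[:3,3]); return f["cx"]+f["fx"]*c[0]/-c[2], f["cy"]-f["fy"]*c[1]/-c[2]
def two(fa,ua,fb,ub):
    o1,d1=ray(fa,*ua);o2,d2=ray(fb,*ub)
    d1/=np.linalg.norm(d1);d2/=np.linalg.norm(d2)
    s=np.linalg.lstsq(np.stack([d1,-d2],1),o2-o1,rcond=None)[0]
    a=o1+s[0]*d1;b=o2+s[1]*d2
    return (a+b)/2,np.linalg.norm(a-b)
def shot(n,tag,box=None,k=1):
    f=grab_frame(n);im=f["image"][:,:,::-1].copy();f["bgr"]=im
    if tag:
        if box: x0,y0,x1,y1=box;c=im[y0:y1,x0:x1]
        else:c=im
        cv2.imwrite(f"pics/{tag}.png",cv2.resize(c,None,fx=k,fy=k,interpolation=cv2.INTER_CUBIC))
    return f
def tool():
    s=state();r=R.from_quat(s["tcp_rot"]);return s,np.array(s["tool_pos"]),r
def goto(p,yaw=None):
    """print shift in tool axes cm and rotvec to have tool down at p with jaw axis along yaw deg (world)"""
    s,t,r=tool();M=r.as_matrix()
    print("pos",t.round(4),"jawyaw",np.degrees(np.arctan2(M[1,1],M[0,1])).round(2),"xaxis",M[:,0].round(4),"w",round(s["gripper_width"],4),"F",np.array(s["wrist_force"]).round(1),"t",round(s["time"],2))
    if p is not None:
        print("shift cm",(M.T@(np.array(p)-t)*100).round(2))
    if yaw is not None:
        best=None
        for k in(0,180):
            a=np.radians(yaw+k);x=np.array([0,0,-1.]);y=np.array([np.cos(a),np.sin(a),0]);z=np.cross(x,y)
            D=M.T@np.stack([x,y,z],1);rv=np.degrees(R.from_matrix(D).as_rotvec())
            print(" rot",rv.round(2),"j6",np.degrees(s["joint_pos"][5]).round(1))
E
python3 - <<'E'
from h import *
f=shot("top","t1",(340,220,500,320),5)
g=shot("top","t2",(210,160,340,280),5)
shot("side","s1",(230,190,420,330),4)
print(onz(f,271,225,.14),onz(f,271,322,0),onz(f,125,270,0),onz(f,40,225,0))
E
```

```text
[0.56347439 0.02036317 0.14      ] [0.35349053 0.03148187 0.        ] [0.46675655 0.36853019 0.        ] [0.56705113 0.56755339 0.        ]
```

View pics/t1.png

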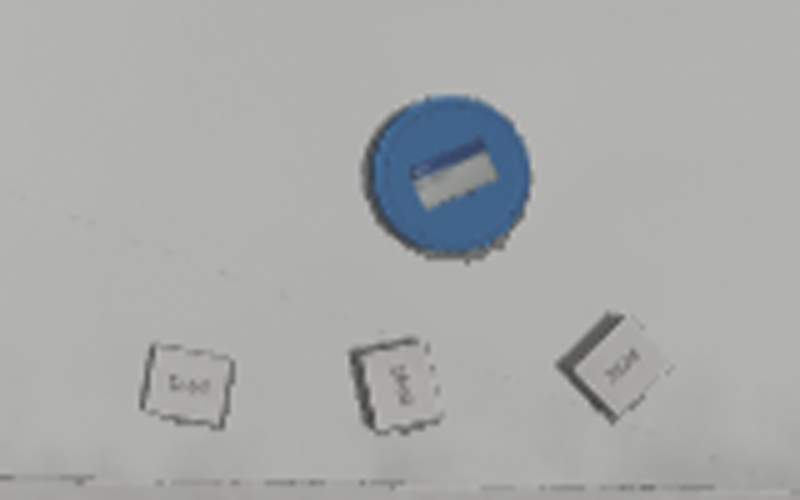

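View pics/t2.png

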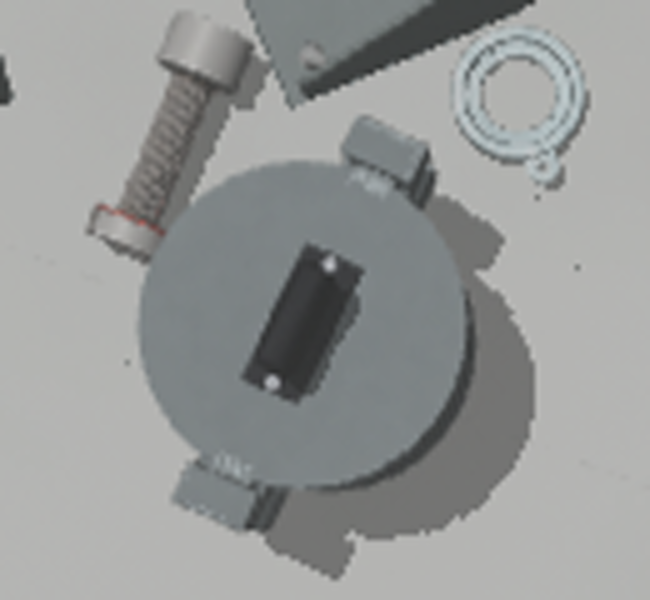

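View pics/s1.png

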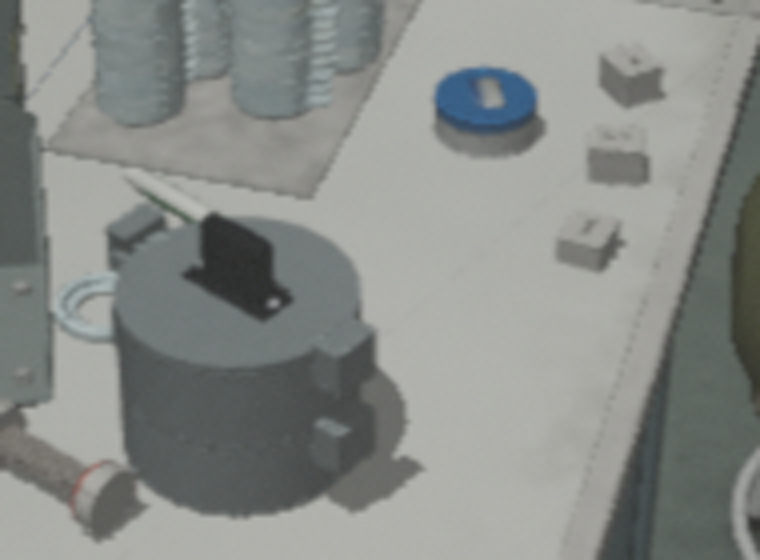

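Run:
```python
from h import *
f=shot("top",None);im=f["bgr"].astype(int)
sub=im[200:250,250:295]
dark=(im.max(2)<75).astype(np.uint8); 
m=np.zeros_like(dark);m[195:260,240:300]=dark[195:260,240:300]
# bright dots
b=np.zeros_like(dark);b[205:245,255:285]=(im[205:245,255:285].min(2)>150)
n,l,st,c=cv2.connectedComponentsWithStats(b)
for i in range(1,n):
    if st[i,4]<60: print("dot",c[i],st[i,4],onz(f,*c[i],.108))
cs=sorted(c[i].tolist() for i in range(1,n) if 3<=st[i,4]<30)
# grey tub mask: bluish grey
hsv=cv2.cvtColor(f["bgr"],cv2.COLOR_BGR2HSV)
print(hsv[225,250],hsv[190,290],hsv[225,330],hsv[280,300])
g=((hsv[:,:,1]>15)&(hsv[:,:,2]<160)&(hsv[:,:,2]>80)).astype(np.uint8)*255
cv2.imwrite("pics/m1.png",cv2.resize(g[160:280,210:340],None,fx=5,fy=5))
M,jaw=goto(None,None),0
```

```text
dot [275.5 212.5] 4 [0.59225174 0.01523803 0.108     ]
dot [264. 236.] 5 [0.54332213 0.03788743 0.108     ]
[ 97  17 133] [ 98  16 130] [ 30   3 180] [ 30   3 180]
pos [ 0.2101 -0.481   0.2311] jawyaw -66.4 xaxis [-1.e-04  4.e-04 -1.e+00] w 0.0854 F [-0.3  0.3 -0.8] t 0.3
```

View pics/m1.png

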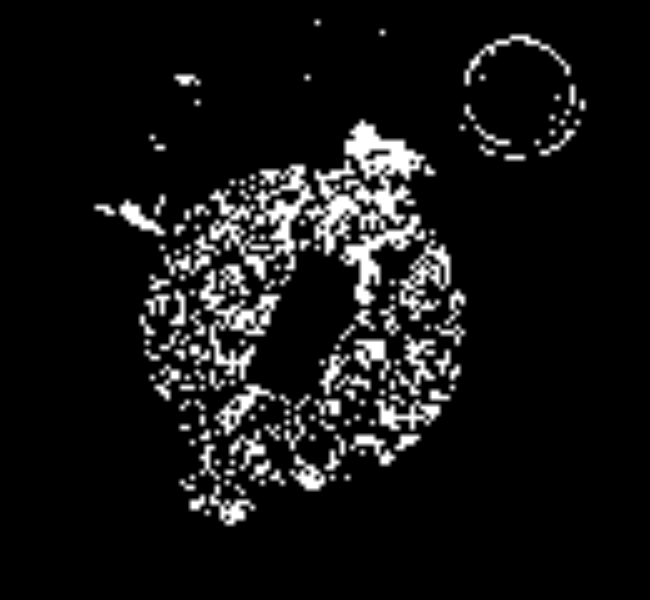

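```bash
cat >> h.py <<'E'
def disc(f,c,r,lo,hi,fit=True):
    """largest blob of blurred V in [lo,hi] near c -> min enclosing & ellipse fit after opening"""
    v=cv2.medianBlur(f["bgr"].max(2),5)
    m=((v>=lo)&(v<=hi)).astype(np.uint8)
    z=np.zeros_like(m);cv2.circle(z,(int(c[0]),int(c[1])),r,1,-1);m*=z
    m=cv2.morphologyEx(m,cv2.MORPH_CLOSE,np.ones((3,3)));k=cv2.getStructuringElement(cv2.MORPH_ELLIPSE,(25,25));o=cv2.morphologyEx(cv2.copyMakeBorder(m,0,0,0,0,0),cv2.MORPH_OPEN,k)
    return m,o
E
python3 - <<'E'
from h import *
f=shot("top",None)
v=cv2.medianBlur(f["bgr"].max(2),5)
print(v[225,235:310])
print(v[185:275,255])
z=(v>118)&(v<150)
m=z.astype(np.uint8)
mm=np.zeros_like(m);mm[170:275,225:320]=m[170:275,225:320]
cs,_=cv2.findContours(mm,cv2.RETR_EXTERNAL,cv2.CHAIN_APPROX_NONE)
c=max(cs,key=cv2.contourArea)
h=cv2.convexHull(c)
# robust circle: iterative algebraic with trimming
p=c[:,0].astype(float);w=np.ones(len(p),bool)
for i in range(15):
    A=np.c_[2*p[w],np.ones(w.sum())];s=np.linalg.lstsq(A,(p[w]**2).sum(1),rcond=None)[0]
    r=np.sqrt(s[2]+s[0]**2+s[1]**2);d=np.hypot(*(p-s[:2]).T)-r;w=abs(d)<max(.8,np.percentile(abs(d),70))
print(s[:2],r,w.sum(),len(p),onz(f,*s[:2],.108),r*(1.009-.108)/438.7)
E
```

```text
[179 179 159 136 135 135 135 135 135 135 134 134 133 133 133 133 133 134
 134 133 132 132 132 132 132 132 132 132  65  63  63  62  62  60  55  52
  50  50  50  52  53  54  81  84  85 128 132 132 133 133 133 132 132 132
 132 132 133 133 133 133 133 133 133 133 133 133 133 132 115 115 115 115
 116 116 116]
[177 177 178 178 178 178 178 177 177 177 169 141 135 135 135 135 135 135
 134 134 133 133 133 133 133 133 133 134 134 134 133 133 133 133 133 133
 133 133 133 133 132 132 132 132 132 132 132 132 132 132 132 133 133 133
 133 132 132 132 132 132 132 132 132 132 133 134 141 143 143 138 133 133
 133 133 133 132 132 132 132 140 152 177 180 180 180 180 180 180 180 180]
[267.53534546 218.80080523] 36.14257738238516 215 308 [0.57894569 0.03137726 0.108     ] 0.07422945571353778
```

Run:
```python
from h import *
f=shot("side",None)
print(proj(f,[.5678,.0265,.108]))
print(two(shot("top",None),(269.8,224.4),f,(288.8,262.4)))
goto([.5678,.0265,.22],65.1)
```

```text
(np.float64(289.5008497890127), np.float64(261.841213416642))
(array([0.56841767, 0.02687741, 0.10646222]), np.float64(0.0017217737297777222))
pos [ 0.2101 -0.4811  0.2313] jawyaw -66.41 xaxis [-0.e+00  1.e-04 -1.e+00] w 0.0854 F [-0.4 -0.2  0. ] t 0.45
shift cm [  1.13 -32.2  -53.09]
 rot [-1.3151e+02 -1.0000e-02  0.0000e+00] j6 -12.8
 rot [4.849e+01 0.000e+00 1.000e-02] j6 -12.8
```

```bash
python3 -m jog '[[[0,-2,-3.3,0,0,0,0],[0,-2,-3.3,0,0,0,0],[0,-2,-3.3,0,0,0,0],[0,-2,-3.3,0,0,0,0],[0,-2,-3.3,0,0,0,0],[0,-2,-3.3,0,0,0,0],[0,-2,-3.3,0,0,0,0],[0,-2,-3.3,0,0,0,0],[0,-2,-3.3,0,0,0,0],[0,-2,-3.3,0,0,0,0],[0,-2,-3.3,0,0,0,0],[0,-2,-3.3,0,0,0,0],[0,-2,-3.3,0,0,0,0],[0,-2,-3.3,0,0,0,0],[0,-2,-3.3,0,0,0,0]]]' 60
python3 - <<'E'
from h import *
goto([.5682,.0267,.20],65.1)
E
```

```text
time: 1.95
tool_pos: [0.5548, 0.0074, 0.2317]
tcp_rot: [0.694, 0.141, -0.692, 0.143]
wrist_force: [-0.2, -0.5, 0.8]
gripper_width: 0.0426
pos [0.5548 0.0074 0.2317] jawyaw -66.86 xaxis [ 0.003  -0.0027 -1.    ] w 0.0426 F [-0.2 -0.5  0.8] t 1.95
shift cm [ 3.17 -1.26 -1.99]
 rot [-131.96    0.19   -0.22] j6 55.6
 rot [48.04 -0.18 -0.16] j6 55.6
```

```bash
python3 -m jog '[[[0,0,0,8,0,0,0],[0,0,0,8,0,0,0],[0,0,0,8,0,0,0],[0,0,0,8,0,0,0],[0,0,0,8,0,0,0],[0,0,0,8,0,0,0]]]' 60
python3 - <<'E'
from h import *
goto([.5682,.0267,.20],65.1)
E
```

```text
time: 2.55
tool_pos: [0.5566, 0.0127, 0.2305]
tcp_rot: [0.69, -0.161, -0.688, -0.16]
wrist_force: [0.5, 0.3, -0.0]
gripper_width: 0.0428
pos [0.5566 0.0127 0.2305] jawyaw -116.22 xaxis [ 0.0021 -0.0017 -1.    ] w 0.0428 F [ 0.5  0.3 -0. ] t 2.55
shift cm [ 3.05 -1.77 -0.41]
 rot [ 1.7868e+02 -6.0000e-02  2.3000e-01] j6 105.5
 rot [-1.32 -0.15 -0.04] j6 105.5
```

```bash
python3 -m jog '[[[0,-1,-0.3,-1.3,-0.1,0,0],[1,-0.8,-0.1,0,0,0,0],[2,0,0,0,0,0,0]]]' 60
python3 - <<'E'
from h import *
goto([.5682,.0267,.116],65.1)
shot("top","t3",(210,160,340,280),5)
shot("side","s3",(230,150,420,330),4)
E
```

```text
time: 2.85
tool_pos: [0.5703, 0.0285, 0.2014]
tcp_rot: [0.693, -0.15, -0.689, -0.15]
wrist_force: [-0.0, 0.7, 0.0]
gripper_width: 0.0426
pos [0.5703 0.0285 0.2014] jawyaw -114.48 xaxis [ 0.0054 -0.0015 -1.    ] w 0.0426 F [-0.   0.7  0. ] t 2.85
shift cm [8.54 0.26 0.16]
 rot [-1.7958e+02 -9.0000e-02 -5.0000e-01] j6 105.6
 rot [ 0.42 -0.32  0.05] j6 105.6
```

View pics/s3.png

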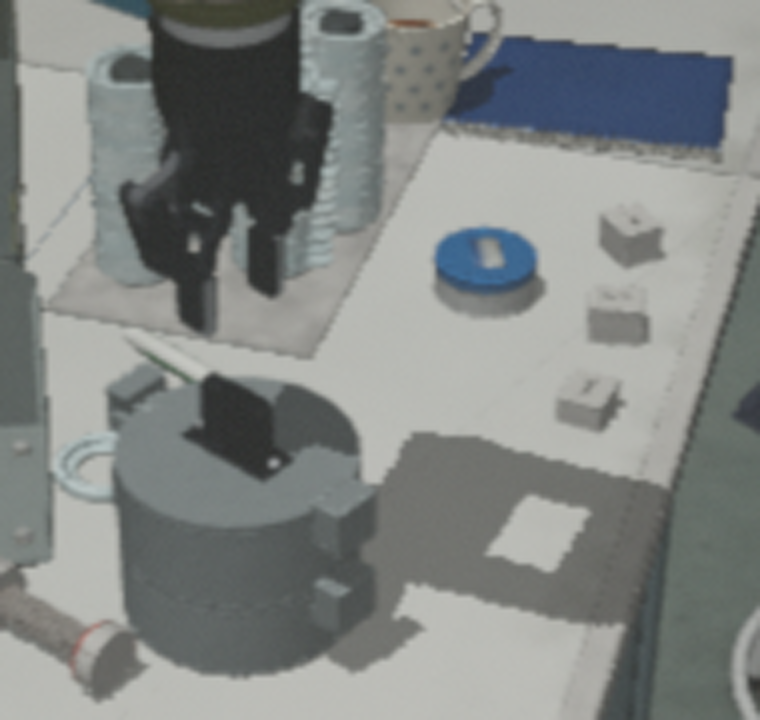

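Gripper sits above the handle, jaws across the bar (handle at crop ~(238,425)). Descend.

```bash
python3 -m jog '[[[1.5,0.2,0.1,0.4,-0.3,0,0],[1.5,0,0,0,0,0,0],[1.5,0,0,0,0,0,0],[1.5,0,0,0,0,0,0],[1.2,0,0,0,0,0,0],[0,0,0,0,0,0,0]]]' 60
python3 - <<'E'
from h import *
goto([.5682,.0267,.116],65.1)
E
```

```text
time: 3.55
tool_pos: [0.5677, 0.0284, 0.1252]
tcp_rot: [-0.689, 0.148, 0.694, 0.148]
wrist_force: [-0.7, -1.2, 0.0]
gripper_width: 0.0424
pos [0.5677 0.0284 0.1252] jawyaw -114.21 xaxis [-0.0058  0.0018 -1.    ] w 0.0424 F [-0.7 -1.2  0. ] t 3.55
shift cm [ 0.92  0.14 -0.12]
 rot [-1.7931e+02  7.0000e-02  5.4000e-01] j6 105.2
 rot [ 0.69  0.34 -0.05] j6 105.2
```

```bash
python3 -m jog '[[[0.9,0.1,-0.1,0.7,0.3,0,0],[0.1,0,0,0,0,0,0],[0,0,0,0,0,0,0.6],[0,0,0,0,0,0,1],[0,0,0,0,0,0,1],[0,0,0,0,0,0,1],[0,0,0,0,0,0,1]]]' 60
python3 - <<'E'
from h import *
goto([.5682,.0267,.116],65.1)
E
```

```text
time: 4.25
tool_pos: [0.5694, 0.0271, 0.1168]
tcp_rot: [0.692, -0.153, -0.689, -0.152]
wrist_force: [0.1, -0.7, -1.9]
gripper_width: 0.0131
pos [0.5694 0.0271 0.1168] jawyaw -114.88 xaxis [ 0.0028 -0.0011 -1.    ] w 0.0131 F [ 0.1 -0.7 -1.9] t 4.25
shift cm [0.08 0.08 0.09]
 rot [-1.7998e+02 -1.0000e-02 -2.7000e-01] j6 105.9
 rot [ 0.02 -0.17  0.01] j6 105.9
```

```bash
python3 -m jog '[[[0,0,0,-5,0,0,1],[0,0,0,-5,0,0,1],[0,0,0,-5,0,0,1],[0,0,0,-5,0,0,1],[0,0,0,-5,0,0,1],[0,0,0,-5,0,0,1],[0,0,0,-5,0,0,1],[0,0,0,-5,0,0,1],[0,0,0,0,0,0,1]]]' 90
python3 - <<'E'
from h import *
goto([.5682,.0267,.116],65.1+40)
shot("side","s4",(230,150,420,330),4)
E
```

```text
time: 5.15
tool_pos: [0.5691, 0.0271, 0.1166]
tcp_rot: [0.7, 0.102, -0.699, 0.103]
wrist_force: [-0.3, 0.3, -1.0]
gripper_width: 0.0125
pos [0.5691 0.0271 0.1166] jawyaw -73.28 xaxis [ 2.2e-03 -8.0e-04 -1.0e+00] w 0.0125 F [-0.3  0.3 -1. ] t 5.15
shift cm [0.06 0.01 0.1 ]
 rot [-1.7838e+02  1.2000e-01 -1.7000e-01] j6 64.3
 rot [ 1.62 -0.11 -0.08] j6 64.3
```

View pics/s4.png

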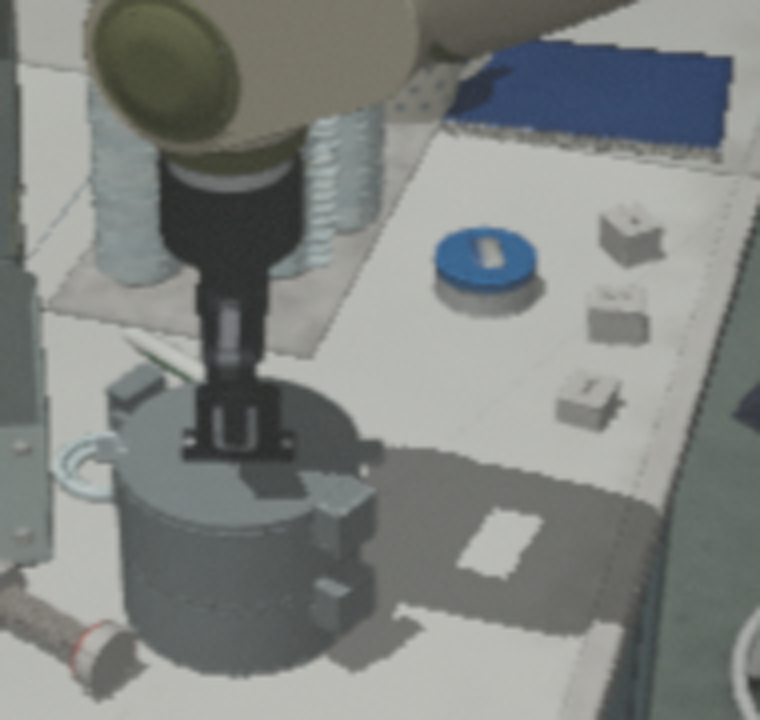

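```bash
python3 -m jog '[[[-0.5,0,0,1,0,0,1],[-1,0,0,0,0,0,1],[-1.5,0,0,0,0,0,1],[-2,0,0,0,0,0,1],[-2,0,0,0,0,0,1],[-2,0,0,0,0,0,1]]]' 90
python3 - <<'E'
from h import *
goto([.46,.22,.20],90)
f=shot("side","s5",(150,150,420,400),3)
f=shot("top","t5",(40,140,340,340),2.6)
print([proj(f,[x,y,0]) for x,y in((.36,.14),(.56,.14),(.36,.46),(.56,.46))])
E
```

```text
time: 5.8
tool_pos: [0.5679, 0.0273, 0.2106]
tcp_rot: [-0.701, -0.092, 0.702, -0.092]
wrist_force: [-0.2, -0.5, -1.6]
gripper_width: 0.0126
pos [0.5679 0.0273 0.2106] jawyaw -75.04 xaxis [-1.6e-03 -3.0e-04 -1.0e+00] w 0.0126 F [-0.2 -0.5 -1.6] t 5.8
shift cm [  1.08 -21.4    5.45]
 rot [-1.6504e+02  0.0000e+00  1.4000e-01] j6 66.0
 rot [14.96  0.09 -0.  ] j6 66.0
[(np.float64(223.52293491184562), np.float64(318.4006426691317)), (np.float64(225.77684980963195), np.float64(231.02898481582463)), (np.float64(83.1492880738582), np.float64(316.24619175731056)), (np.float64(86.67808013177847), np.float64(228.80370058277848))]
```

View pics/s5.png

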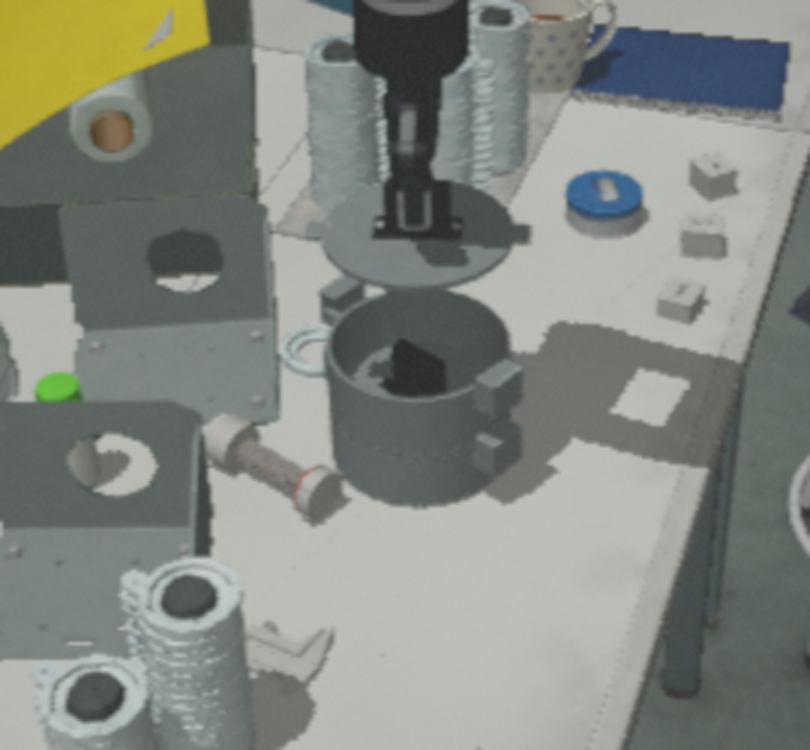

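View pics/t5.png

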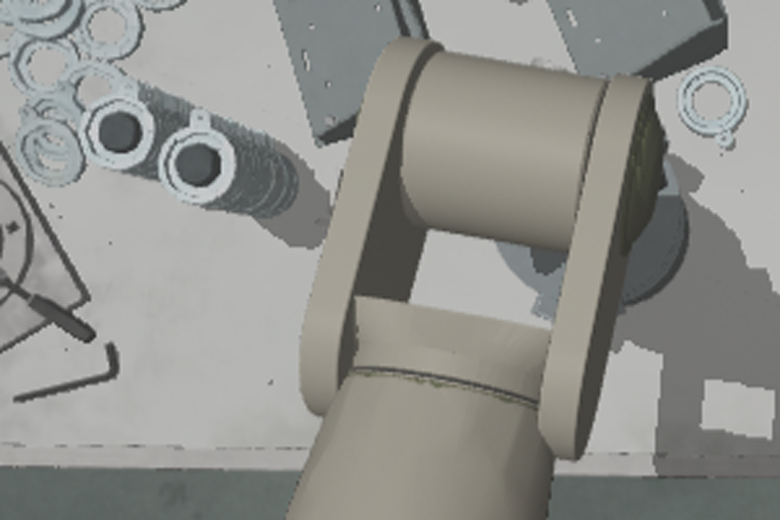

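```bash
python3 -m jog '[[[0,-1.5,0.4,0,0,0,1],[0,-2.7,0.7,0,0,0,1],[0,-2.8,0.7,0,0,0,1],[0,-2.8,0.7,0,0,0,1],[0,-2.8,0.7,0,0,0,1],[0,-2.8,0.7,0,0,0,1],[0,-2.8,0.7,0,0,0,1],[0,-2,0.5,0,0,0,1],[0,0,0,5,0,0,1],[0,0,0,5,0,0,1],[0,0,0,5,0,0,1]]]' 90
python3 - <<'E'
from h import *
goto([.463,.215,.10],90)
E
```

```text
time: 7.0
tool_pos: [0.4519, 0.2228, 0.2017]
tcp_rot: [-0.702, 0.005, 0.712, 0.004]
wrist_force: [-0.2, -0.2, -1.2]
gripper_width: 0.0128
pos [0.4519 0.2228 0.2017] jawyaw -90.65 xaxis [-0.0142 -0.0013 -0.9999] w 0.0128 F [-0.2 -0.2 -1.2] t 7.0
shift cm [10.16  0.75 -1.26]
 rot [ 1.7934e+02 -1.2000e-01 -1.2700e+00] j6 103.5
 rot [-0.65  0.81 -0.08] j6 103.5
```

```bash
python3 -m jog '[[[1.5,0.4,-0.6,-0.6,0.8,0,1],[2.5,0.2,-0.5,0,0,0,1],[2.5,0,0,0,0,0,1],[2.5,0,0,0,0,0,1],[1.5,0,0,0,0,0,1]]]' 90
python3 - <<'E'
from h import *
goto([.463,.215,.026],90)
E
```

```text
time: 7.5
tool_pos: [0.4575, 0.2194, 0.0909]
tcp_rot: [-0.706, 0.002, 0.708, 0.001]
wrist_force: [0.5, -0.9, -0.9]
gripper_width: 0.0129
pos [0.4575 0.2194 0.0909] jawyaw -90.19 xaxis [-0.0023 -0.001  -1.    ] w 0.0129 F [ 0.5 -0.9 -0.9] t 7.5
shift cm [ 6.49  0.43 -0.57]
 rot [ 1.7981e+02 -9.0000e-02 -2.1000e-01] j6 102.6
 rot [-0.19  0.13 -0.06] j6 102.6
```

```bash
python3 -m jog '[[[2,0.3,-0.4,0,0.1,0,1],[2,0,-0.1,0,0,0,1],[1.5,0,0,0,0,0,1],[0.7,0,0,0,0,0,1],[0.3,0,0,0,0,0,1],[0.2,0,0,0,0,0,1],[0,0,0,0,0,0,1]]]' 90
python3 - <<'E'
from h import *
goto([.463,.215,.0206],90)
shot("side","s6",(150,250,420,450),3)
E
```

```text
time: 8.2
tool_pos: [0.4553, 0.2181, 0.0214]
tcp_rot: [-0.704, 0.002, 0.71, -0.001]
wrist_force: [0.2, 0.5, -1.6]
gripper_width: 0.0123
pos [0.4553 0.2181 0.0214] jawyaw -90.15 xaxis [-0.0077 -0.004  -1.    ] w 0.0123 F [ 0.2  0.5 -1.6] t 8.2
shift cm [ 0.07  0.31 -0.78]
 rot [179.85  -0.36  -0.69] j6 102.6
 rot [-0.15  0.44 -0.23] j6 102.6
```

View pics/s6.png

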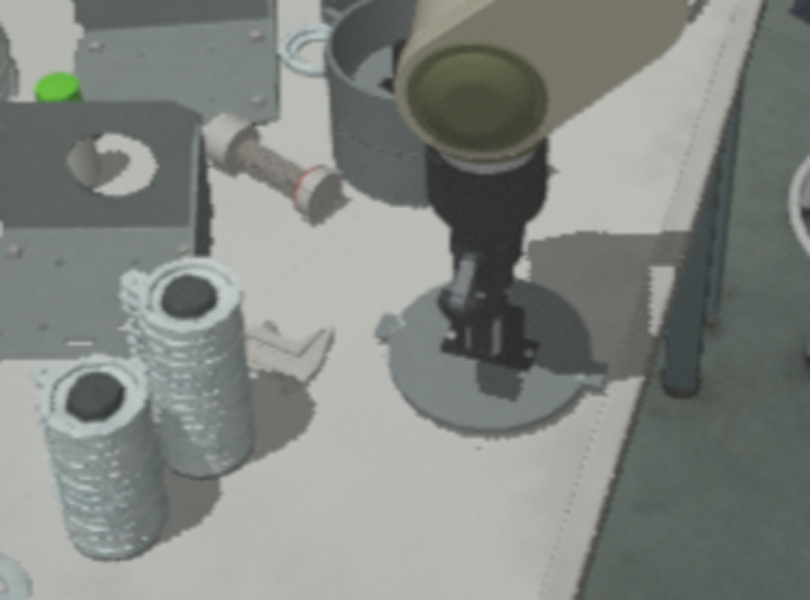

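```bash
python3 -m jog '[[[-0.1,0.1,-0.8,0,0.4,0,1],[0.1,0,0,0,0,0,1],[0.15,0,0,0,0,0,1],[0,0,0,0,0,0,1]]]' 90
python3 - <<'E'
from h import *
goto([.463,.215,.0206],90)
E
```

```text
time: 8.65
tool_pos: [0.4633, 0.2176, 0.0205]
tcp_rot: [-0.707, 0.002, 0.707, -0.0]
wrist_force: [0.1, -0.6, 1.1]
gripper_width: 0.0129
pos [0.4633 0.2176 0.0205] jawyaw -90.15 xaxis [-8.0e-04 -3.8e-03 -1.0e+00] w 0.0129 F [ 0.1 -0.6  1.1] t 8.65
shift cm [-0.01  0.26  0.03]
 rot [ 1.7985e+02 -3.4000e-01 -7.0000e-02] j6 102.5
 rot [-0.15  0.04 -0.22] j6 102.5
```

```bash
python3 -m jog '[[[0,0,0,0,0,0,0.6],[0,0,0,0,0,0,0.2],[0,0,0,0,0,0,0],[-1,0,0,0,0,0,0],[-2,0,0,0,0,0,0],[-4,0,0,0,0,0,0],[-5,0,0,0,0,0,0],[-5,0,0,0,0,0,0],[-3,0,0,0,0,0,0]]]' 90
python3 - <<'E'
from h import *
goto([.5682,.0267,.20],65.1)
E
```

```text
time: 9.55
tool_pos: [0.4613, 0.2179, 0.2256]
tcp_rot: [-0.704, 0.003, 0.71, -0.001]
wrist_force: [0.8, 0.2, -1.1]
gripper_width: 0.0425
pos [0.4613 0.2179 0.2256] jawyaw -90.17 xaxis [-0.0091 -0.0054 -0.9999] w 0.0425 F [ 0.8  0.2 -1.1] t 9.55
shift cm [  2.57  19.07 -10.78]
 rot [-155.27    0.58    0.61] j6 102.4
 rot [24.73  0.45 -0.42] j6 102.4
```

```bash
python3 -m jog '[[[0.2,2.5,-1.4,0,0.3,-0.3,0],[0.3,2.7,-1.5,0,0,0,0],[0.3,2.7,-1.5,0,0,0,0],[0.3,2.7,-1.5,0,0,0,0],[0.3,2.7,-1.5,0,0,0,0],[0.3,2.7,-1.5,0,0,0,0],[0,2.4,-1.5,0,0,0,0],[0,0,0,8,0,0,0],[0,0,0,8,0,0,0],[0,0,0,8,0,0,0]]]' 60
python3 - <<'E'
from h import *
goto([.5688,.0268,.15],65.1)
f=shot("side","s7",(230,150,420,330),4)
E
```

```text
time: 10.55
tool_pos: [0.5695, 0.0263, 0.2223]
tcp_rot: [0.695, -0.15, -0.686, -0.154]
wrist_force: [0.7, -0.4, -0.9]
gripper_width: 0.0425
pos [0.5695 0.0263 0.2223] jawyaw -114.83 xaxis [ 0.014   0.0019 -0.9999] w 0.0425 F [ 0.7 -0.4 -0.9] t 10.55
shift cm [7.23 0.04 0.17]
 rot [-179.93   -0.69   -1.07] j6 105.5
 rot [ 0.07 -0.68  0.44] j6 105.5
```

View pics/s7.png

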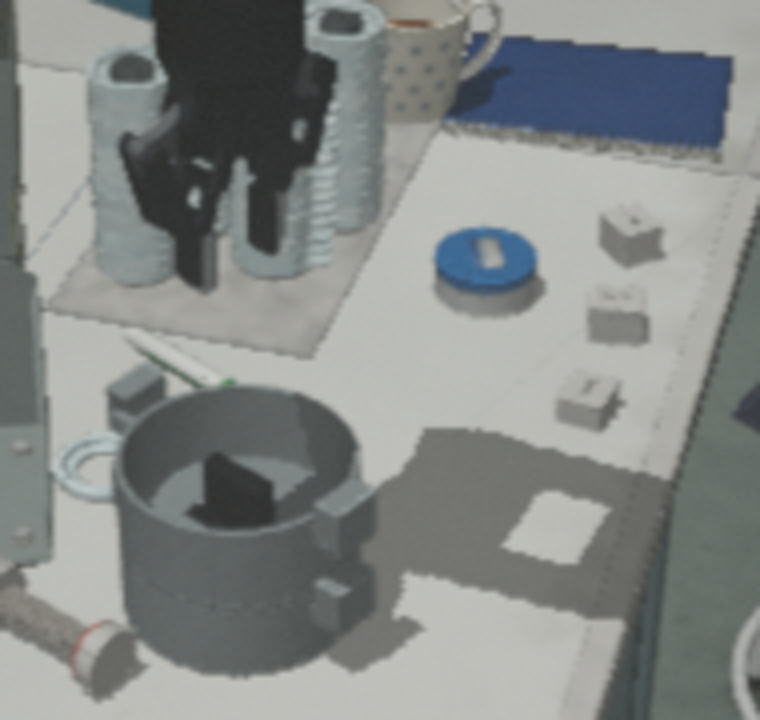

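```bash
python3 -m jog '[[[0,0,0.1,0,-0.7,0.4,0],[2.5,0,0,0,0,0,0],[2.5,0,0,0,0,0,0],[2,0,0,0,0,0,0],[0,0,0,0,0,0,0]]]' 60
python3 - <<'E'
from h import *
goto([.5688,.0268,.0615],65.1)
E
```

```text
time: 11.1
tool_pos: [0.5686, 0.0274, 0.1531]
tcp_rot: [0.692, -0.148, -0.691, -0.149]
wrist_force: [-0.3, 0.2, 1.1]
gripper_width: 0.0425
pos [0.5686 0.0274 0.1531] jawyaw -114.24 xaxis [ 8.e-04 -0.e+00 -1.e+00] w 0.0425 F [-0.3  0.2  1.1] t 11.1
shift cm [ 9.16  0.05 -0.04]
 rot [-1.7934e+02 -3.0000e-02 -6.0000e-02] j6 105.2
 rot [ 0.66 -0.04  0.02] j6 105.2
```

```bash
python3 -m jog '[[[2,0,0,0.6,0,0,0],[2,0,0,0,0,0,0],[2,0,0,0,0,0,0],[2,0,0,0,0,0,0],[1,0,0,0,0,0,0],[0,0,0,0,0,0,0]]]' 60
python3 - <<'E'
from h import *
goto([.5688,.0268,.0615],65.1)
E
```

```text
time: 11.7
tool_pos: [0.5723, 0.0276, 0.068]
tcp_rot: [0.695, -0.147, -0.689, -0.147]
wrist_force: [-0.6, -0.1, 0.3]
gripper_width: 0.0427
pos [0.5723 0.0276 0.068 ] jawyaw -114.02 xaxis [ 0.0085 -0.0017 -1.    ] w 0.0427 F [-0.6 -0.1  0.3] t 11.7
shift cm [0.65 0.22 0.29]
 rot [-179.12   -0.18   -0.75] j6 105.1
 rot [ 0.88 -0.48  0.11] j6 105.1
```

```bash
python3 -m jog '[[[0.6,0.2,0.3,0.9,-0.5,0.1,0],[0.1,0,0,0,0,0,0],[0,0,0,0,0,0,0.6],[0,0,0,0,0,0,1],[0,0,0,0,0,0,1],[0,0,0,0,0,0,1],[0,0,0,0,0,0,1]]]' 100
python3 - <<'E'
from h import *
goto([.5688,.0268,.0615],65.1)
E
```

```text
time: 12.4
tool_pos: [0.5703, 0.0268, 0.0643]
tcp_rot: [0.692, -0.152, -0.689, -0.153]
wrist_force: [1.5, 0.3, -2.3]
gripper_width: 0.0126
pos [0.5703 0.0268 0.0643] jawyaw -114.89 xaxis [ 4.3e-03 -3.0e-04 -1.0e+00] w 0.0126 F [ 1.5  0.3 -2.3] t 12.4
shift cm [0.28 0.06 0.14]
 rot [-1.7999e+02 -1.4000e-01 -3.7000e-01] j6 105.8
 rot [ 0.01 -0.23  0.09] j6 105.8
```

```bash
python3 -m jog '[[[0,0,0,-5,0,0,1],[0,0,0,-5,0,0,1],[0,0,0,-5,0,0,1],[0,0,0,-5,0,0,1],[0,0,0,-5,0,0,1],[0,0,0,-5,0,0,1],[0,0,0,-5,0,0,1],[0,0,0,-4,0,0,1],[0,0,0,0,0,0,1]]]' 100
python3 - <<'E'
from h import *
goto([.5682,.0267,.0615],65.1+40)
shot("side","s8",(230,150,420,330),4)
E
```

```text
time: 13.3
tool_pos: [0.5699, 0.0271, 0.0643]
tcp_rot: [0.702, 0.096, -0.7, 0.096]
wrist_force: [0.8, 0.5, -1.2]
gripper_width: 0.0127
pos [0.5699 0.0271 0.0643] jawyaw -74.41 xaxis [ 2.9e-03  8.0e-04 -1.0e+00] w 0.0127 F [ 0.8  0.5 -1.2] t 13.3
shift cm [ 0.28 -0.01  0.17]
 rot [-179.51   -0.     -0.27] j6 65.3
 rot [ 0.49 -0.17  0.  ] j6 65.3
```

View pics/s8.png

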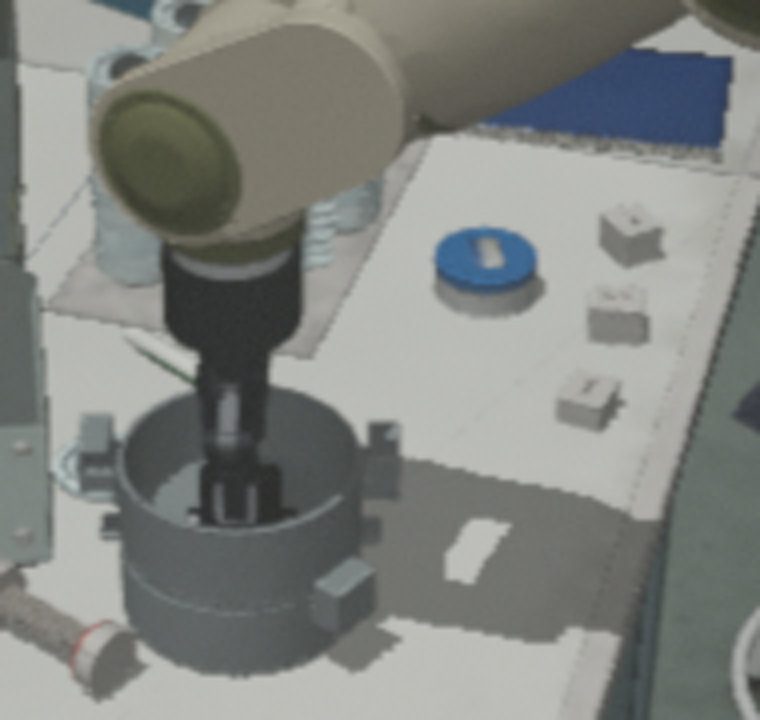

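```bash
python3 -m jog '[[[-0.5,0,0,0.5,0,0,1],[-1,0,0,0,0,0,1],[-1.5,0,0,0,0,0,1],[-2,0,0,0,0,0,1],[-2,0,0,0,0,0,1],[-2,0,0,0,0,0,1],[-2,0,0,0,0,0,1],[-2,0,0,0,0,0,1]]]' 100
python3 - <<'E'
from h import *
goto([.463,.38,.18],90)
shot("side","s9",(150,130,420,380),3)
E
```

```text
time: 14.15
tool_pos: [0.5673, 0.0274, 0.1998]
tcp_rot: [-0.7, -0.089, 0.703, -0.088]
wrist_force: [0.2, -0.2, -3.6]
gripper_width: 0.0127
pos [0.5673 0.0274 0.1998] jawyaw -75.62 xaxis [-0.0045  0.0021 -1.    ] w 0.0127 F [ 0.2 -0.2 -3.6] t 14.15
shift cm [  2.1  -36.74   1.34]
 rot [-165.62   -0.22    0.35] j6 66.5
 rot [14.38  0.24  0.15] j6 66.5
```

View pics/s9.png

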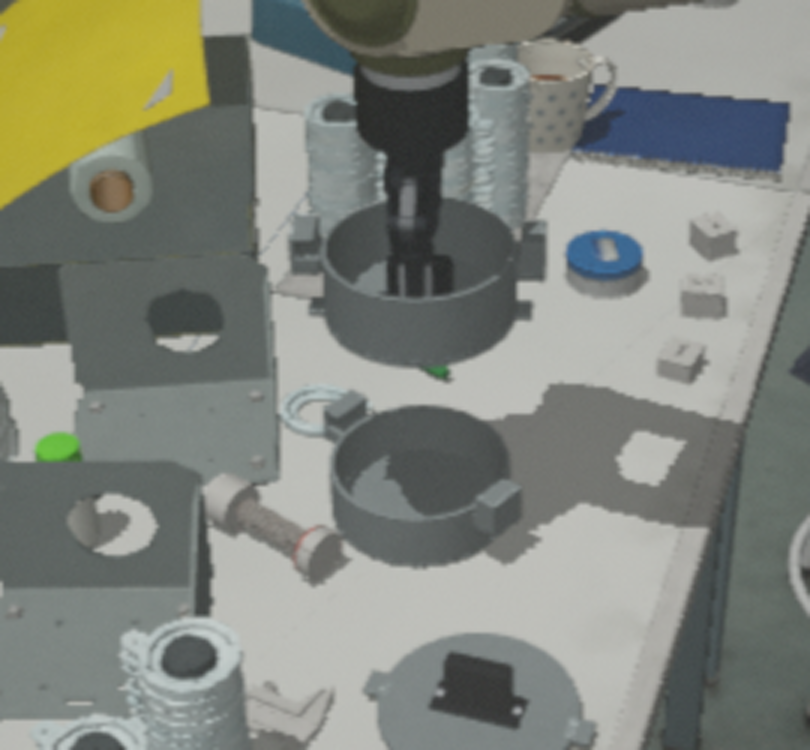

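Run:
```python
from h import *
f=shot("top",None)
goto([.45,.20,.20],90)
```

```text
pos [0.5686 0.0272 0.2015] jawyaw -75.61 xaxis [ 0.0011  0.0013 -1.    ] w 0.0123 F [ 1.   0.7 -3.2] t 14.25
shift cm [  0.16 -19.69   7.19]
 rot [-1.6561e+02 -9.0000e-02 -1.0000e-01] j6 66.5
 rot [14.39 -0.07  0.06] j6 66.5
```

```bash
python3 -m jog '[[[0,-1.2,0.5,0,0,0,1],[0,-2.4,0.9,0,0,0,1],[0,-2.4,0.9,0,0,0,1],[0,-2.4,0.9,0,0,0,1],[0,-2.4,0.9,0,0,0,1],[0,-2.4,0.9,0,0,0,1],[0,-2.4,0.9,0,0,0,1],[0,-2.4,0.9,0,0,0,1],[0,-1.4,0.5,0,0,0,1],[0,0,0,5,0,0,1],[0,0,0,5,0,0,1],[0,0,0,4,0,0,1]]]' 100
python3 - <<'E'
from h import *
goto([.463,.38,.18],90)
E
```

```text
time: 15.45
tool_pos: [0.4298, 0.2093, 0.1888]
tcp_rot: [-0.698, 0.001, 0.716, 0.002]
wrist_force: [0.6, -0.2, -3.5]
gripper_width: 0.0127
pos [0.4298 0.2093 0.1888] jawyaw -90.19 xaxis [-0.0246  0.001  -0.9997] w 0.0127 F [ 0.6 -0.2 -3.5] t 15.45
shift cm [  0.82 -17.08  -3.28]
 rot [ 1.798e+02  9.000e-02 -2.210e+00] j6 101.8
 rot [-0.19  1.41  0.06] j6 101.8
```

```bash
python3 -m jog '[[[0,-1.2,-0.4,-0.2,0.7,0,1],[0,-2.5,-0.5,0,0.7,0,1],[0,-2.5,-0.4,0,0,0,1],[0,-2.5,-0.4,0,0,0,1],[0,-2.5,-0.4,0,0,0,1],[0,-2.5,-0.4,0,0,0,1],[0,-2.2,-0.4,0,0,0,1],[0,-1,0,0,0,0,1],[0,0,0,0,0,0,1]]]' 100
python3 - <<'E'
from h import *
goto([.463,.38,.10],90)
E
```

```text
time: 16.35
tool_pos: [0.4506, 0.3914, 0.1801]
tcp_rot: [-0.704, -0.004, 0.71, -0.005]
wrist_force: [0.4, -0.3, -3.3]
gripper_width: 0.0126
pos [0.4506 0.3914 0.1801] jawyaw -89.2 xaxis [-0.009  -0.0017 -1.    ] w 0.0126 F [ 0.4 -0.3 -3.3] t 16.35
shift cm [ 8.    1.14 -1.3 ]
 rot [-1.792e+02  1.400e-01  8.100e-01] j6 118.8
 rot [ 0.79  0.52 -0.09] j6 118.8
```

```bash
python3 -m jog '[[[1,0.7,-0.7,0.8,0.5,0,1],[2,0.7,-0.6,0,0,0,1],[2,0,0,0,0,0,1],[2,0,0,0,0,0,1],[2,0,0,0,0,0,1],[0,0,0,0,0,0,1]]]' 100
python3 - <<'E'
from h import *
goto([.463,.378,.0235],90)
shot("side","s10",(150,230,420,480),3)
f=shot("top","t10",(40,140,340,340),2.6)
print(onz(f,86,273,0))
E
```

```text
time: 16.95
tool_pos: [0.4616, 0.3734, 0.0861]
tcp_rot: [-0.707, 0.001, 0.708, -0.002]
wrist_force: [-1.2, -1.7, -3.7]
gripper_width: 0.0126
pos [0.4616 0.3734 0.0861] jawyaw -89.88 xaxis [-0.0015 -0.0038 -1.    ] w 0.0126 F [-1.2 -1.7 -3.7] t 16.95
shift cm [ 6.26 -0.48 -0.15]
 rot [-1.7988e+02  3.4000e-01  1.3000e-01] j6 117.7
 rot [ 0.12  0.08 -0.22] j6 117.7
[0.45849778 0.45747273 0.        ]
```

View pics/s10.png

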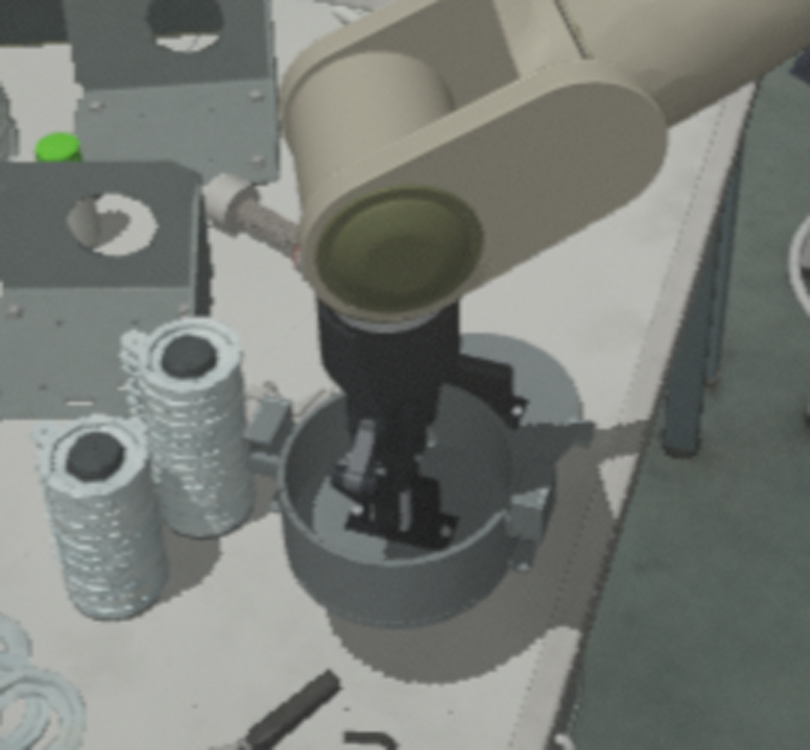

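View pics/t10.png

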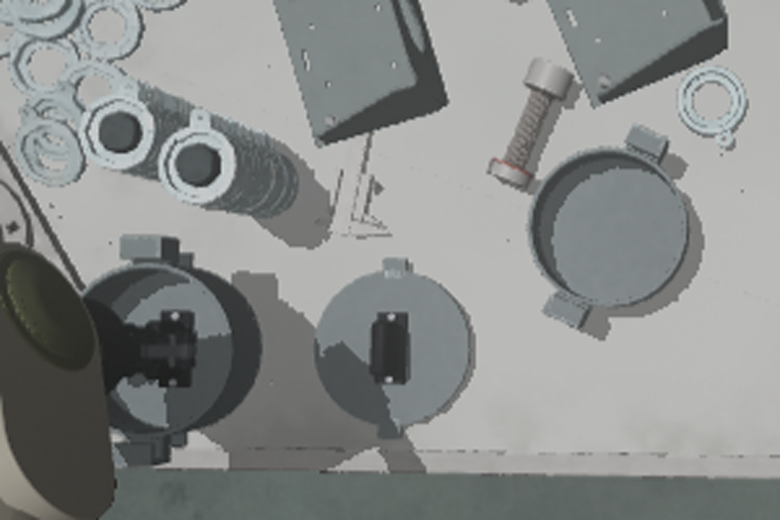

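```bash
python3 -m jog '[[[2,0,-0.1,0.1,0.1,-0.2,1],[2,0,0,0,0,0,1],[1,0,0,0,0,0,1],[0.6,0,0,0,0,0,1],[0.4,0,0,0,0,0,1],[0,0,0,0,0,0,1]]]' 100
python3 - <<'E'
from h import *
goto([.463,.374,.0233],90)
E
```

```text
time: 17.65
tool_pos: [0.4682, 0.376, 0.0353]
tcp_rot: [0.713, 0.003, -0.701, -0.003]
wrist_force: [0.0, 0.7, -3.6]
gripper_width: 0.0123
pos [0.4682 0.376  0.0353] jawyaw -89.94 xaxis [ 0.0168  0.0083 -0.9998] w 0.0123 F [ 0.   0.7 -3.6] t 17.65
shift cm [1.19 0.21 0.54]
 rot [-179.94   -0.74   -1.51] j6 117.6
 rot [ 0.05 -0.96  0.47] j6 117.6
```

```bash
python3 -m jog '[[[0.3,0.2,0.4,0,-0.9,0.5,1],[0.5,0,0,0,0,0,1],[0.4,0,0,0,0,0,1],[0.2,0,0,0,0,0,1],[0,0,0,0,0,0,1]]]' 100
python3 - <<'E'
from h import *
goto([.463,.374,.0233],90)
E
```

```text
time: 18.15
tool_pos: [0.4649, 0.3745, 0.0234]
tcp_rot: [0.708, 0.001, -0.706, 0.0]
wrist_force: [0.2, 0.7, -4.2]
gripper_width: 0.0125
pos [0.4649 0.3745 0.0234] jawyaw -89.92 xaxis [ 2.9e-03  2.0e-04 -1.0e+00] w 0.0125 F [ 0.2  0.7 -4.2] t 18.15
shift cm [0.01 0.05 0.19]
 rot [-1.7992e+02 -2.0000e-02 -2.6000e-01] j6 117.6
 rot [ 0.08 -0.16  0.01] j6 117.6
```

```bash
python3 -m jog '[[[0.1,0,0,0,-0.1,0,1],[0.1,0,0,0,0,0,1],[0,0,0,0,0,0,1]]]' 100
python3 - <<'E'
from h import *
goto([.463,.374,.0233],90)
E
```

```text
time: 18.45
tool_pos: [0.4651, 0.3747, 0.0234]
tcp_rot: [0.708, 0.001, -0.706, 0.0]
wrist_force: [0.1, -0.4, -4.1]
gripper_width: 0.0122
pos [0.4651 0.3747 0.0234] jawyaw -89.91 xaxis [ 1.8e-03  4.0e-04 -1.0e+00] w 0.0122 F [ 0.1 -0.4 -4.1] t 18.45
shift cm [0.01 0.07 0.21]
 rot [-1.7991e+02 -3.0000e-02 -1.6000e-01] j6 117.6
 rot [ 0.09 -0.1   0.02] j6 117.6
```

```bash
python3 -m jog '[[[0.25,0,0,0,0,0,1],[0.2,0,0,0,0,0,1],[0,0,0,0,0,0,1]]]' 100
python3 - <<'E'
from h import *
goto([.463,.374,.0233],90)
E
```

```text
time: 18.75
tool_pos: [0.4654, 0.3749, 0.0236]
tcp_rot: [0.708, 0.001, -0.706, 0.001]
wrist_force: [0.1, 0.3, -3.1]
gripper_width: 0.0126
pos [0.4654 0.3749 0.0236] jawyaw -89.87 xaxis [ 3.e-03  4.e-04 -1.e+00] w 0.0126 F [ 0.1  0.3 -3.1] t 18.75
shift cm [0.03 0.09 0.24]
 rot [-1.7987e+02 -3.0000e-02 -2.7000e-01] j6 117.6
 rot [ 0.13 -0.17  0.02] j6 117.6
```

```bash
python3 -m jog '[[[0.5,0,0,0,0,0,1],[0.4,0,0,0,0,0,1]]]' 100
python3 - <<'E'
from h import *
goto([.463,.374,.0233],90)
shot("side","s11",(150,230,420,480),3)
E
```

```text
time: 18.95
tool_pos: [0.4659, 0.3753, 0.0232]
tcp_rot: [0.709, 0.001, -0.705, 0.001]
wrist_force: [-18.3, -13.2, 39.5]
gripper_width: 0.0127
pos [0.4659 0.3753 0.0232] jawyaw -89.81 xaxis [ 4.6e-03  1.0e-04 -1.0e+00] w 0.0127 F [-18.3 -13.2  39.5] t 18.95
shift cm [-0.02  0.13  0.29]
 rot [-1.798e+02 -1.000e-02 -4.100e-01] j6 117.6
 rot [ 0.19 -0.26  0.  ] j6 117.6
```

View pics/s11.png

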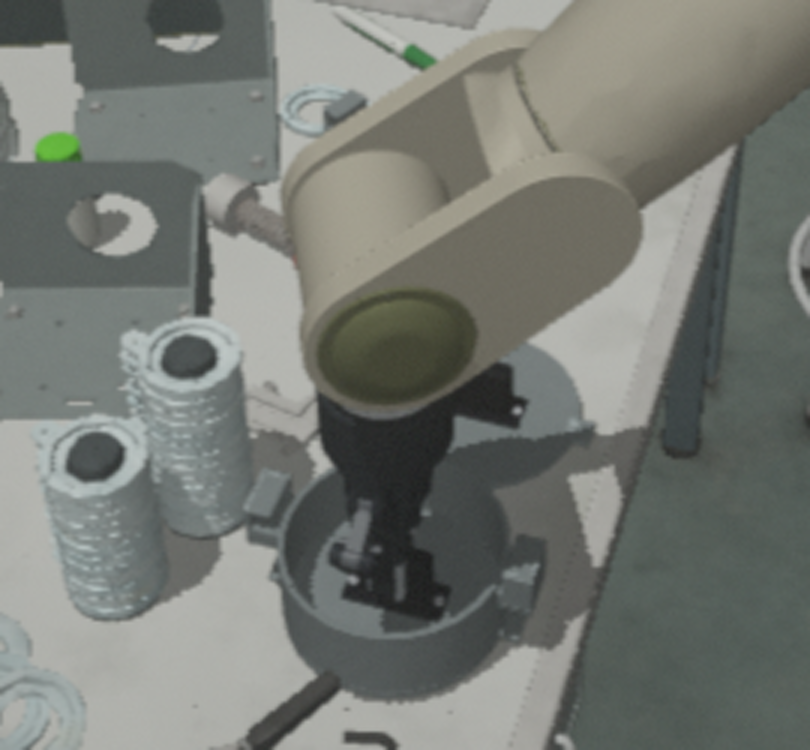

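```bash
python3 -m jog '[[[-0.1,0,0,0,0,0,1],[0,0,0,0,0,0,0.6],[0,0,0,0,0,0,0.2],[0,0,0,0,0,0,0],[-1,0,0,0,0,0,0],[-2,0,0,0,0,0,0],[-3,0,0,0,0,0,0],[-4,0,0,0,0,0,0],[-4,0,0,0,0,0,0],[-4,0,0,0,0,0,0]]]' 100
python3 - <<'E'
from h import *
goto([.41,-.10,.20],90)
E
```

```text
time: 20.0
tool_pos: [0.4637, 0.3742, 0.2067]
tcp_rot: [-0.706, 0.0, 0.708, -0.002]
wrist_force: [0.9, 0.8, -0.2]
gripper_width: 0.0425
pos [0.4637 0.3742 0.2067] jawyaw -89.83 xaxis [-0.0037 -0.0039 -1.    ] w 0.0425 F [ 0.9  0.8 -0.2] t 20.0
shift cm [ 0.88 47.4   5.5 ]
 rot [-179.83    0.35    0.33] j6 117.6
 rot [ 0.17  0.21 -0.23] j6 117.6
```

Run:
```python
from h import *
f=shot("top","t12",(362,275,482,315),6.6)
f=shot("side","s12",(365,195,415,265),8)
```

```text
(no output)
```

View pics/t12.png

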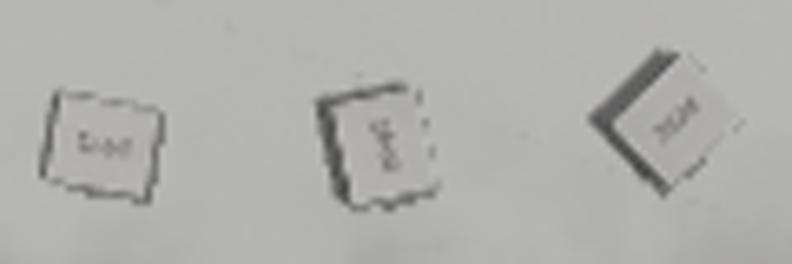

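View pics/s12.png

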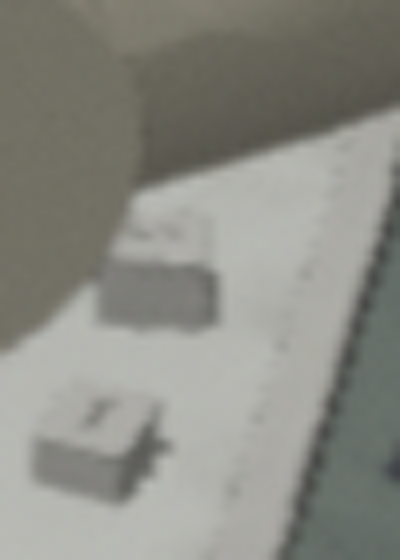

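Run:
```python
from h import *
f=shot("top",None);g=shot("side",None)
def T(p): return (p[0]/6.6-.42+362,p[1]/6.6-.42+275)
def S(p): return (p[0]/4-.375+230,p[1]/4-.375+190)
for a,b in(((105,145),(588,228)),((383,145),(617,137)),((677,120),(632,55))): print(two(f,T(a),g,S(b)))
B={"A":[(55,90),(163,110),(150,203),(42,180)],"B":[(335,102),(420,85),(437,188),(352,208)],"C":[(680,55),(742,122),(665,192),(612,125)]}
for n,c in B.items():
  for h in(.02,.028):
    P=np.array([onz(f,*T(p),h)[:2] for p in c]);e=np.roll(P,-1,0)-P
    print(n,h,P.mean(0).round(4),"len",np.linalg.norm(e,axis=1).round(4),"ang",np.degrees(np.arctan2(e[:,1],e[:,0])).round(1))
```

```text
(array([ 0.41744411, -0.20836549,  0.01971152]), np.float64(0.0018760522170154013))
(array([ 0.41923868, -0.30098345,  0.02929047]), np.float64(0.001161650802931344))
(array([ 0.42940958, -0.39909888,  0.03275284]), np.float64(0.0012138703292732882))
A 0.02 [ 0.4163 -0.2077] len [0.0374 0.0318 0.0375 0.0308] ang [-99.6 172.5  78.9  -7.6]
A 0.028 [ 0.4169 -0.2067] len [0.0371 0.0316 0.0372 0.0306] ang [-99.6 172.5  78.9  -7.6]
B 0.02 [ 0.4178 -0.3043] len [0.0296 0.0353 0.0298 0.0363] ang [ -77.9 -170.3  104.     9.5]
B 0.028 [ 0.4184 -0.3024] len [0.0294 0.0351 0.0295 0.036 ] ang [ -77.9 -170.3  104.     9.5]
C 0.02 [ 0.4269 -0.4027] len [0.0308 0.0357 0.0288 0.0335] ang [-136.7  132.6   38.9  -43.8]
C 0.028 [ 0.4274 -0.4001] len [0.0306 0.0354 0.0286 0.0332] ang [-136.7  132.6   38.9  -43.8]
```

```bash
python3 -m jog '[[[0,3,0.4,0,0,0,0],[0,4,0.4,0,0,0,0],[0,4,0.4,0,0,0,0],[0,4,0.4,0,0,0,0],[0,4,0.4,0,0,0,-0.5],[0,4,0.4,0,0,0,-0.5],[0,4,0.4,0,0,0,-0.5],[0,4,0.4,0,0,0,-0.5],[0,4,0.4,0,0,0,-0.5],[0,4,0.4,0,0,0,-0.5],[0,4,0.4,0,0,0,-0.5],[0,4,0.4,0,0,0,-0.5],[0,4,0.4,0,0,0,-0.5],[0,4,0.4,0,0,0,-0.5],[0,3,0,0,0,0,-0.5]]]' 60
python3 - <<'E'
from h import *
goto([.4165,-.2077,.08],81)
E
```

```text
time: 21.7
tool_pos: [0.3973, -0.2238, 0.1895]
tcp_rot: [-0.694, -0.004, 0.72, -0.002]
wrist_force: [0.9, 0.3, -0.4]
gripper_width: 0.0639
pos [ 0.3973 -0.2238  0.1895] jawyaw -89.52 xaxis [-0.0371  0.0026 -0.9993] w 0.0639 F [ 0.9  0.3 -0.4] t 21.7
shift cm [10.88 -1.56 -2.33]
 rot [-1.7049e+02  2.0000e-02  3.1800e+00] j6 46.7
 rot [ 9.48  2.13 -0.01] j6 46.7
```

```bash
python3 -m jog '[[[1,-0.8,-1.2,4.7,1.1,0,-0.5],[2,-0.7,-1,4.7,1,0,-0.5],[2.5,0,0,0,0,0,-0.5],[2.5,0,0,0,0,0,-0.5],[1,0,0,0,0,0,-0.5],[0,0,0,0,0,0,-0.5]]]' 60
python3 - <<'E'
from h import *
goto([.4165,-.2077,.03],81)
f=shot("top","t13",(362,235,482,315),6.6)
f=shot("side","s13",(345,175,435,265),6)
E
```

```text
time: 22.3
tool_pos: [0.4158, -0.2109, 0.0894]
tcp_rot: [-0.701, 0.057, 0.708, 0.062]
wrist_force: [0.6, -0.7, 0.5]
gripper_width: 0.0638
pos [ 0.4158 -0.2109  0.0894] jawyaw -99.73 xaxis [-0.0089  0.0078 -0.9999] w 0.0638 F [ 0.6 -0.7  0.5] t 22.3
shift cm [ 5.94 -0.29 -0.08]
 rot [179.27   0.56  -0.9 ] j6 58.4
 rot [-0.73  0.58  0.36] j6 58.4
```

View pics/s13.png

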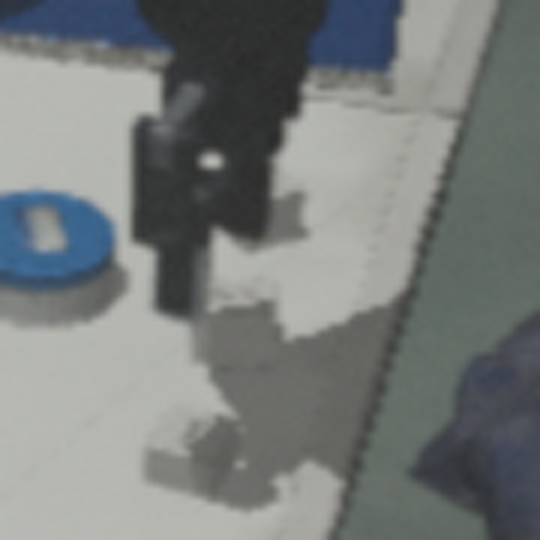

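```bash
python3 -m jog '[[[1.5,-0.3,-0.1,-0.7,0.6,0.3,-0.5],[2,0,0,0,0,0,-0.5],[2,0,0,0,0,0,-0.5],[0.8,0,0,0,0,0,-0.5],[0,0,0,0,0,0,-0.5]]]' 60
python3 - <<'E'
from h import *
goto([.4165,-.2077,.003],81)
E
```

```text
time: 22.9
tool_pos: [0.4214, -0.2114, 0.0319]
tcp_rot: [0.709, -0.058, -0.7, -0.052]
wrist_force: [0.1, -0.8, 0.7]
gripper_width: 0.0638
pos [ 0.4214 -0.2114  0.0319] jawyaw -98.98 xaxis [ 0.0121 -0.009  -0.9999] w 0.0638 F [ 0.1 -0.8  0.7] t 22.9
shift cm [ 2.88 -0.31  0.58]
 rot [-179.97    0.63   -1.2 ] j6 58.0
 rot [ 0.03 -0.76 -0.4 ] j6 58.0
```

```bash
python3 -m jog '[[[1,-0.3,0.6,0,-0.8,-0.4,-0.5],[1,0,0,0,0,0,-0.5],[0.8,0,0,0,0,0,-0.5],[0,0,0,0,0,0,-0.5]]]' 60
python3 - <<'E'
from h import *
goto([.4165,-.2077,.003],81)
f=shot("side","s14",(345,175,435,265),6)
E
```

```text
time: 23.3
tool_pos: [0.4167, -0.2082, 0.0039]
tcp_rot: [0.705, -0.056, -0.704, -0.055]
wrist_force: [0.2, 0.4, -0.2]
gripper_width: 0.064
pos [ 0.4167 -0.2082  0.0039] jawyaw -98.97 xaxis [ 0.0014 -0.0018 -1.    ] w 0.064 F [ 0.2  0.4 -0.2] t 23.3
shift cm [ 0.09 -0.05  0.03]
 rot [-1.7997e+02  1.4000e-01 -1.5000e-01] j6 58.0
 rot [ 0.03 -0.09 -0.09] j6 58.0
```

View pics/s14.png

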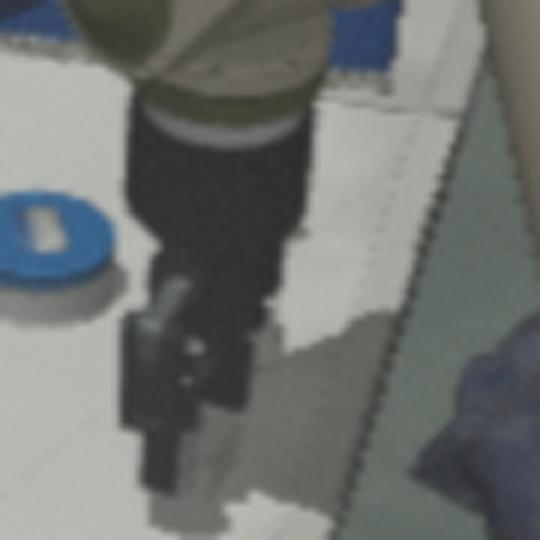

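```bash
python3 -m jog '[[[0,0,0,0,0,0,0],[0,0,0,0,0,0,0.5],[0,0,0,0,0,0,1],[0,0,0,0,0,0,1],[0,0,0,0,0,0,1],[0,0,0,0,0,0,1]]]' 60
python3 - <<'E'
from h import *
goto([.4165,-.2077,.003],81)
f=shot("side","s14",(345,175,435,265),6)
E
```

```text
time: 23.95
tool_pos: [0.4173, -0.2086, 0.0051]
tcp_rot: [0.706, -0.056, -0.704, -0.054]
wrist_force: [0.2, -0.7, -1.4]
gripper_width: 0.0338
pos [ 0.4173 -0.2086  0.0051] jawyaw -98.97 xaxis [ 0.0029 -0.003  -1.    ] w 0.0338 F [ 0.2 -0.7 -1.4] t 23.95
shift cm [ 0.21 -0.08  0.1 ]
 rot [-179.97    0.23   -0.3 ] j6 58.0
 rot [ 0.03 -0.19 -0.15] j6 58.0
```

View pics/s14.png

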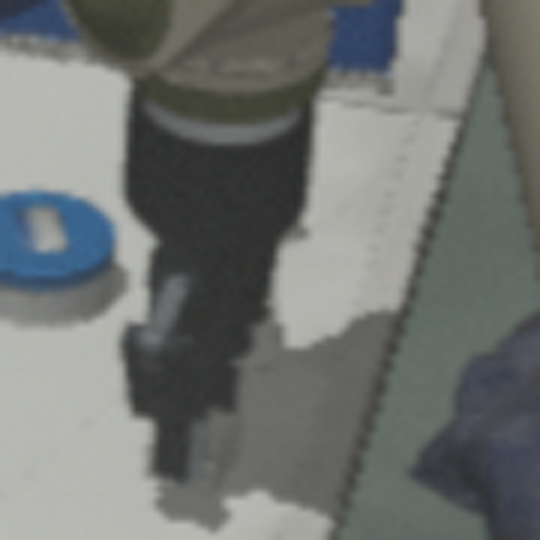

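```bash
python3 -m jog '[[[-1,0,0,0,0,0,1],[-2,0,0,0,0,0,1],[-3,0,0,0,0,0,1],[-4,0,0,0,0,0,1],[-4,0,0,0,0,0,1],[-2,0,0,0,0,0,1],[0,0,0,0,0,0,1]]]' 100
python3 - <<'E'
from h import *
f=shot("top",None)
print(onz(f,274.3,227.4,.048))
goto([.604,.0215,.16],81)
E
```

```text
time: 24.7
tool_pos: [0.4159, -0.2074, 0.1744]
tcp_rot: [0.706, -0.056, -0.704, -0.054]
wrist_force: [-0.3, 0.5, -1.8]
gripper_width: 0.032
[0.56627829 0.02338111 0.048     ]
pos [ 0.4155 -0.207   0.1729] jawyaw -98.97 xaxis [ 5.e-04 -1.e-03 -1.e+00] w 0.0325 F [ 0.7 -0.3 -1.3] t 24.75
shift cm [  1.28 -25.51 -15.05]
 rot [-1.7997e+02  8.0000e-02 -6.0000e-02] j6 58.0
 rot [ 0.03 -0.04 -0.05] j6 58.0
```

```bash
python3 -m jog '[[[0,-1.5,-0.9,0,0,0,1],[0,-3,-1.8,0,0,0,1],[0,-3,-1.8,0,0,0,1],[0,-3,-1.8,0,0,0,1],[0,-3,-1.8,0,0,0,1],[0,-3,-1.8,0,0,0,1],[0,-3,-1.8,0,0,0,1],[0,-3,-1.8,0,0,0,1],[0,-2,-1.2,0,0,0,1],[0,0,0,0,0,0,1]]]' 100
python3 - <<'E'
from h import *
goto([.604,.0215,.10],81)
E
```

```text
time: 25.75
tool_pos: [0.5991, 0.0228, 0.1536]
tcp_rot: [-0.695, 0.054, 0.714, 0.059]
wrist_force: [-0.1, -1.2, -1.8]
gripper_width: 0.0324
pos [0.5991 0.0228 0.1536] jawyaw -99.18 xaxis [-0.0262  0.008  -0.9996] w 0.0324 F [-0.1 -1.2 -1.8] t 25.75
shift cm [ 5.34  0.07 -0.65]
 rot [179.81   0.33  -2.44] j6 90.0
 rot [-0.18  1.56  0.21] j6 90.0
```

```bash
python3 -m jog '[[[1,0,-0.6,-0.2,1.5,0.2,1],[2,0,0,0,0,0,1],[2,0,0,0,0,0,1],[0,0,0,0,0,0,1]]]' 100
python3 - <<'E'
from h import *
goto([.604,.0215,.0115],81)
f=shot("side","s15",(230,150,420,330),4)
E
```

```text
time: 26.15
tool_pos: [0.6011, 0.0214, 0.0952]
tcp_rot: [-0.701, 0.055, 0.709, 0.055]
wrist_force: [0.6, -0.4, -0.8]
gripper_width: 0.0327
pos [0.6011 0.0214 0.0952] jawyaw -98.94 xaxis [-0.0108  0.001  -0.9999] w 0.0327 F [ 0.6 -0.4 -0.8] t 26.15
shift cm [ 8.36 -0.06 -0.38]
 rot [-1.7994e+02  6.0000e-02  9.7000e-01] j6 89.9
 rot [ 0.06  0.62 -0.04] j6 89.9
```

View pics/s15.png

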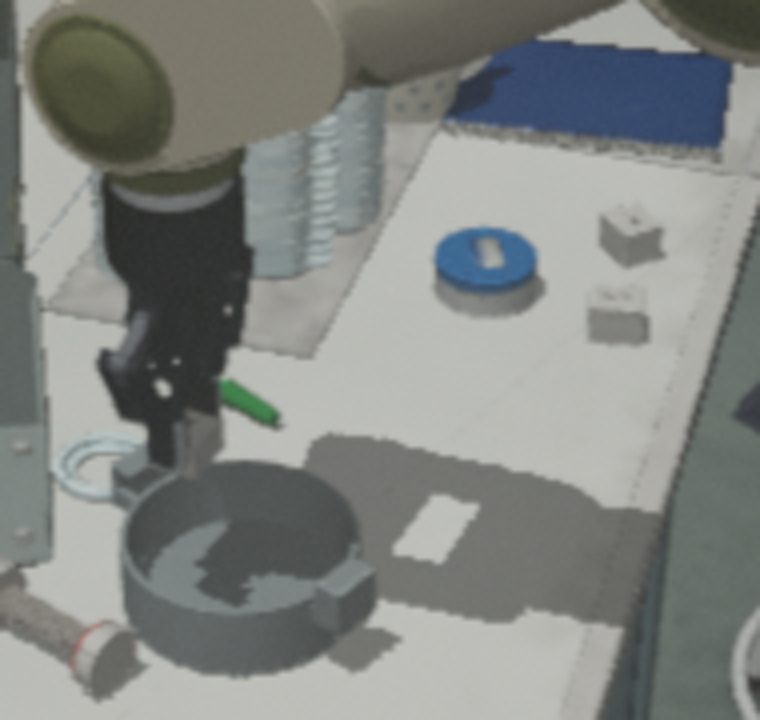

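```bash
python3 -m jog '[[[2,0,0,0,0.6,0,1],[2,0,-0.1,0,0,0,1],[1.5,0,0,0,0,0,1],[1,0,0,0,0,0,1],[0,0,0,0,0,0,1]]]' 100
python3 - <<'E'
from h import *
goto([.6016,.0218,.0115],81)
E
```

```text
time: 26.7
tool_pos: [0.6039, 0.019, 0.0332]
tcp_rot: [0.707, -0.056, -0.703, -0.055]
wrist_force: [-0.0, -0.4, -1.7]
gripper_width: 0.0323
pos [0.6039 0.019  0.0332] jawyaw -99.04 xaxis [ 0.0066 -0.0021 -1.    ] w 0.0323 F [-0.  -0.4 -1.7] t 26.7
shift cm [ 2.17 -0.24  0.29]
 rot [ 1.7996e+02 -1.0000e-01  6.1000e-01] j6 89.8
 rot [-0.04 -0.39 -0.06] j6 89.8
```

```bash
python3 -m jog '[[[1,-0.3,0.3,0,-0.4,0,1],[0.7,0,0,0,0,0,1],[0.5,0,0,0,0,0,1],[0.2,0,0,0,0,0,1]]]' 100
python3 - <<'E'
from h import *
goto([.6016,.0218,.0115],81)
f=shot("side","s16",(230,150,420,330),4)
E
```

```text
time: 27.1
tool_pos: [0.6025, 0.0224, 0.0102]
tcp_rot: [0.706, -0.056, -0.704, -0.055]
wrist_force: [-10.2, 1.7, 19.5]
gripper_width: 0.0326
pos [0.6025 0.0224 0.0102] jawyaw -99.03 xaxis [ 0.0026 -0.0015 -1.    ] w 0.0326 F [-10.2   1.7  19.5] t 27.1
shift cm [-0.13  0.08  0.08]
 rot [ 1.7997e+02 -1.0000e-01  2.5000e-01] j6 90.1
 rot [-0.03 -0.16 -0.06] j6 90.1
```

View pics/s16.png

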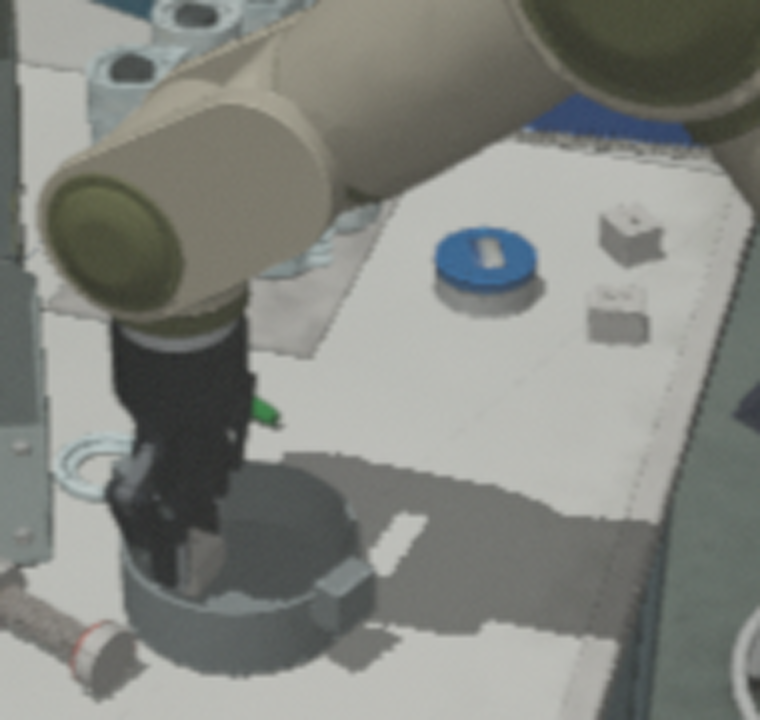

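```bash
python3 -m jog '[[[-0.1,0,0,0,0,0,0.3],[0,0,0,0,0,0,0.1],[0,0,0,0,0,0,0.06],[0,0,0,0,0,0,0.06],[-0.5,0,0,0,0,0,0.06],[-1,0,0,0,0,0,0.06],[-2,0,0,0,0,0,0.06],[-3,0,0,0,0,0,0],[-4,0,0,0,0,0,0],[-3,0,0,0,0,0,0]]]' 60
python3 - <<'E'
from h import *
goto([.43,-.2,.16],11)
f=shot("side","s17",(230,150,420,330),4)
E
```

```text
time: 28.15
tool_pos: [0.6011, 0.0227, 0.1518]
tcp_rot: [-0.705, 0.056, 0.705, 0.055]
wrist_force: [0.1, -0.8, 0.5]
gripper_width: 0.0428
pos [0.6011 0.0227 0.1518] jawyaw -99.05 xaxis [-6.0e-04 -1.1e-03 -1.0e+00] w 0.0428 F [ 0.1 -0.8  0.5] t 28.15
shift cm [-0.79 24.68 13.4 ]
 rot [-1.1005e+02  8.0000e-02 -2.0000e-02] j6 90.1
 rot [ 6.995e+01 -2.000e-02 -7.000e-02] j6 90.1
```

View pics/s17.png

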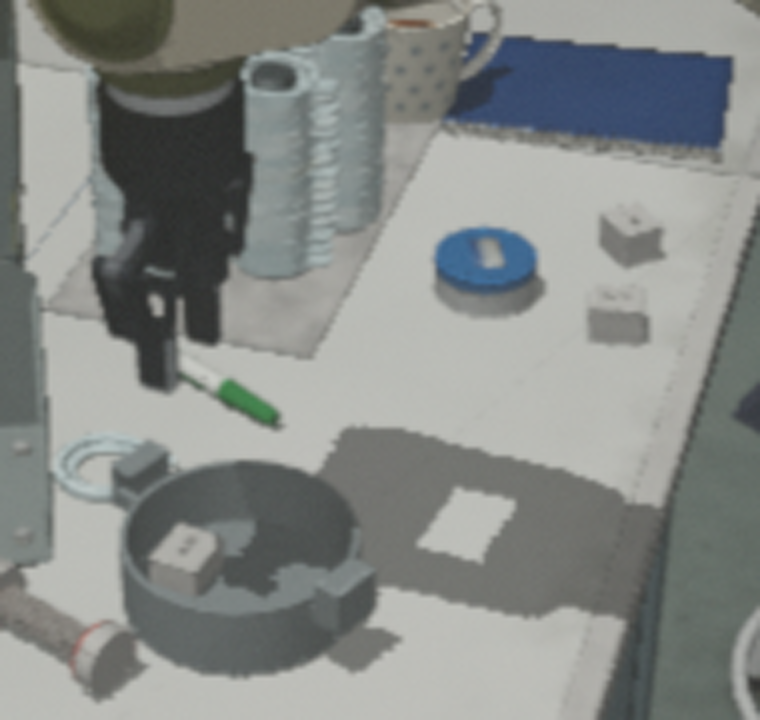

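Run:
```python
from h import *
f=shot("top","t18",(362,235,482,315),6.6)
hsv=cv2.cvtColor(f["bgr"],cv2.COLOR_BGR2HSV)
m=((hsv[:,:,1]>100)&(abs(hsv[:,:,0].astype(int)-105)<15)).astype(np.uint8);m[:,500:]=0;m[:, :380]=0
cs,_=cv2.findContours(m,cv2.RETR_EXTERNAL,cv2.CHAIN_APPROX_NONE)
c=max(cs,key=cv2.contourArea);(u,v),r=cv2.minEnclosingCircle(c);print(u,v,r,onz(f,u,v,.031),r*.978/438.7)
```

```text
429.8623046875 254.18115234375 15.612064361572266 [ 0.51330739 -0.32312939  0.031     ] 0.03480419180674191
```

View pics/t18.png

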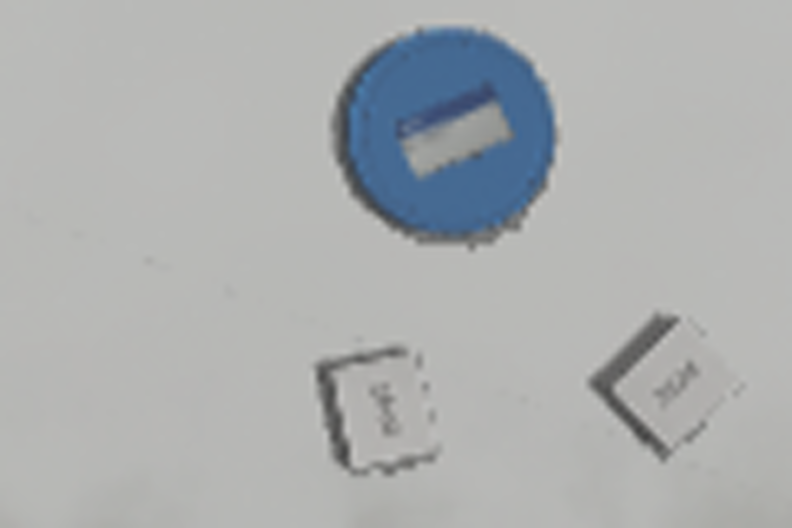

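```bash
python3 -m jog '[[[0,2,0.8,0,0,0,0],[0,3.6,1.4,0,0,0,0],[0,3.6,1.4,0,0,0,0],[0,3.6,1.4,0,0,0,-0.4],[0,3.6,1.4,0,0,0,-0.4],[0,3.6,1.4,0,0,0,-0.4],[0,3.6,1.4,0,0,0,-0.4],[0,3.6,1.4,0,0,0,-0.4],[0,3.6,1.4,0,0,0,-0.4],[0,3,1.2,0,0,0,-0.4],[0,0,0,8.5,0,0,-0.4],[0,0,0,8.5,0,0,-0.4],[0,0,0,8.5,0,0,-0.4],[0,0,0,8.5,0,0,-0.4],[0,0,0,8.5,0,0,-0.4],[0,0,0,8.5,0,0,-0.4],[0,0,0,8.5,0,0,-0.4],[0,0,0,8.5,0,0,-0.4]]]' 60
python3 - <<'E'
from h import *
goto([.4184,-.3025,.08],11)
E
```

```text
time: 30.05
tool_pos: [0.4079, -0.3006, 0.1523]
tcp_rot: [0.552, -0.442, -0.55, -0.445]
wrist_force: [0.3, -0.7, 0.6]
gripper_width: 0.0599
pos [ 0.4079 -0.3006  0.1523] jawyaw -167.65 xaxis [ 0.0044  0.0011 -1.    ] w 0.0599 F [ 0.3 -0.7  0.6] t 30.05
shift cm [ 7.23 -0.95 -0.41]
 rot [-1.7865e+02 -4.0000e-01  2.0000e-02] j6 117.8
 rot [1.35 0.01 0.26] j6 117.8
```

```bash
python3 -m jog '[[[1,-0.9,-0.4,1.3,0,0.3,-0.4],[2,0,0,0,0,0,-0.4],[2,0,0,0,0,0,-0.4],[2,0,0,0,0,0,-0.4],[1.5,0,0,0,0,0,-0.4],[0,0,0,0,0,0,-0.4]]]' 60
python3 - <<'E'
from h import *
goto([.4184,-.3025,.005],11)
f=shot("side","s19",(345,175,435,265),6)
E
```

```text
time: 30.65
tool_pos: [0.4172, -0.3019, 0.0644]
tcp_rot: [-0.544, 0.451, 0.545, 0.451]
wrist_force: [-0.5, 1.1, 0.3]
gripper_width: 0.0598
pos [ 0.4172 -0.3019  0.0644] jawyaw -169.29 xaxis [-1.1e-03  3.0e-04 -1.0e+00] w 0.0598 F [-0.5  1.1  0.3] t 30.65
shift cm [ 5.94 -0.12 -0.09]
 rot [ 1.7971e+02 -1.0000e-01 -4.0000e-02] j6 120.4
 rot [-0.29  0.03 -0.06] j6 120.4
```

View pics/s19.png

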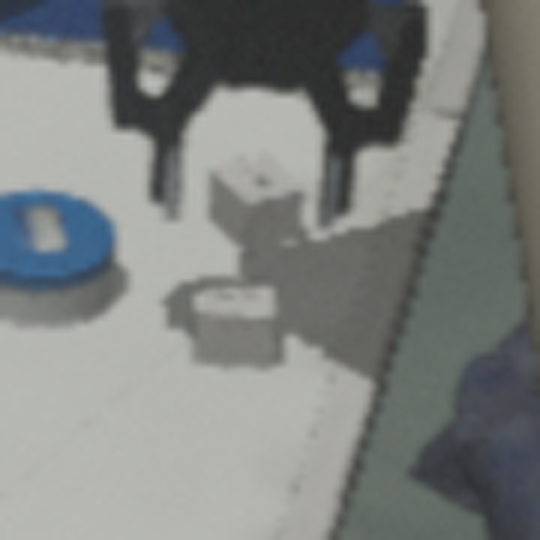

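```bash
python3 -m jog '[[[2,-0.1,-0.1,-0.3,0,0,-0.4],[2,0,0,0,0,0,-0.4],[1.4,0,0,0,0,0,-0.4],[0.6,0,0,0,0,0,-0.4],[0,0,0,0,0,0,-0.4]]]' 60
python3 - <<'E'
from h import *
goto([.4184,-.3025,.005],11)
E
```

```text
time: 31.2
tool_pos: [0.4208, -0.3054, 0.0086]
tcp_rot: [0.549, -0.45, -0.543, -0.449]
wrist_force: [0.5, -0.2, -0.1]
gripper_width: 0.0595
pos [ 0.4208 -0.3054  0.0086] jawyaw -168.97 xaxis [ 0.0053 -0.0072 -1.    ] w 0.0595 F [ 0.5 -0.2 -0.1] t 31.2
shift cm [0.36 0.19 0.33]
 rot [-179.97   -0.35   -0.73] j6 120.1
 rot [ 0.03 -0.46  0.22] j6 120.1
```

```bash
python3 -m jog '[[[0.5,0.2,0.3,0,-0.5,0.2,-0.4],[0,0,0,0,0,0,-0.4],[0,0,0,0,0,0,0],[0,0,0,0,0,0,0.5],[0,0,0,0,0,0,1],[0,0,0,0,0,0,1],[0,0,0,0,0,0,1],[0,0,0,0,0,0,1]]]' 60
python3 - <<'E'
from h import *
goto([.4184,-.3025,.005],11)
E
```

```text
time: 32.0
tool_pos: [0.4191, -0.3036, 0.0061]
tcp_rot: [0.547, -0.449, -0.545, -0.45]
wrist_force: [-1.0, 0.6, -3.2]
gripper_width: 0.0335
pos [ 0.4191 -0.3036  0.0061] jawyaw -168.96 xaxis [ 0.0025 -0.0016 -1.    ] w 0.0335 F [-1.   0.6 -3.2] t 32.0
shift cm [0.11 0.04 0.12]
 rot [-179.96   -0.19   -0.19] j6 120.0
 rot [ 0.04 -0.12  0.12] j6 120.0
```

```bash
python3 -m jog '[[[-1,0,0,0,0,0,1],[-2,0,0,0,0,0,1],[-3,0,0,0,0,0,1],[-4,0,0,0,0,0,1],[-4,0,0,0,0,0,1],[-2,0,0,0,0,0,1],[0,0,0,-8.5,0,0,1],[0,0,0,-8.5,0,0,1],[0,0,0,-8.5,0,0,1],[0,0,0,-8.5,0,0,1],[0,0,0,-8.5,0,0,1],[0,0,0,-8.5,0,0,1],[0,0,0,-8.5,0,0,1],[0,0,0,-8.5,0,0,1]]]' 100
python3 - <<'E'
from h import *
goto([.568,.0272,.16],81)
E
```

```text
time: 33.4
tool_pos: [0.4171, -0.3014, 0.1813]
tcp_rot: [0.706, -0.062, -0.703, -0.06]
wrist_force: [-0.2, 0.4, -2.9]
gripper_width: 0.0331
pos [ 0.4171 -0.3014  0.1813] jawyaw -99.96 xaxis [ 0.004  -0.0033 -1.    ] w 0.0331 F [-0.2  0.4 -2.9] t 33.4
shift cm [  2.08 -34.98  -9.16]
 rot [179.04  -0.23   0.4 ] j6 51.0
 rot [-0.96 -0.26 -0.15] j6 51.0
```

```bash
python3 -m jog '[[[0,-2,-0.5,-1,-0.3,-0.1,1],[0,-3.6,-0.9,0,0,0,1],[0,-3.6,-0.9,0,0,0,1],[0,-3.6,-0.9,0,0,0,1],[0,-3.6,-0.9,0,0,0,1],[0,-3.6,-0.9,0,0,0,1],[0,-3.6,-0.9,0,0,0,1],[0,-3.6,-0.9,0,0,0,1],[0,-3.6,-0.9,0,0,0,1],[0,-3,-0.8,0,0,0,1],[0,0,0,0,0,0,1]]]' 100
python3 - <<'E'
from h import *
goto([.568,.0272,.10],81)
E
```

```text
time: 34.5
tool_pos: [0.5552, 0.0329, 0.1872]
tcp_rot: [0.706, -0.055, -0.704, -0.054]
wrist_force: [-0.7, -1.7, -2.8]
gripper_width: 0.033
pos [0.5552 0.0329 0.1872] jawyaw -98.81 xaxis [ 0.0014 -0.0018 -1.    ] w 0.033 F [-0.7 -1.7 -2.8] t 34.5
shift cm [ 8.72  0.36 -1.34]
 rot [-1.7981e+02  1.4000e-01 -1.5000e-01] j6 90.2
 rot [ 0.19 -0.1  -0.09] j6 90.2
```

```bash
python3 -m jog '[[[1,0.3,-1.3,0.2,0,0,1],[2.5,0,0,0,0,0,1],[2.5,0,0,0,0,0,1],[2,0,0,0,0,0,1],[0,0,0,0,0,0,1]]]' 100
python3 - <<'E'
from h import *
goto([.568,.0272,.0125],81)
f=shot("side","s20",(230,150,420,330),4)
E
```

```text
time: 35.0
tool_pos: [0.5675, 0.0271, 0.1077]
tcp_rot: [0.706, -0.056, -0.704, -0.054]
wrist_force: [0.1, 0.0, -2.2]
gripper_width: 0.0332
pos [0.5675 0.0271 0.1077] jawyaw -98.93 xaxis [ 0.0032 -0.0029 -1.    ] w 0.0332 F [ 0.1  0.  -2.2] t 35.0
shift cm [ 9.52 -0.05 -0.01]
 rot [-179.93    0.21   -0.33] j6 90.0
 rot [ 0.07 -0.21 -0.14] j6 90.0
```

View pics/s20.png

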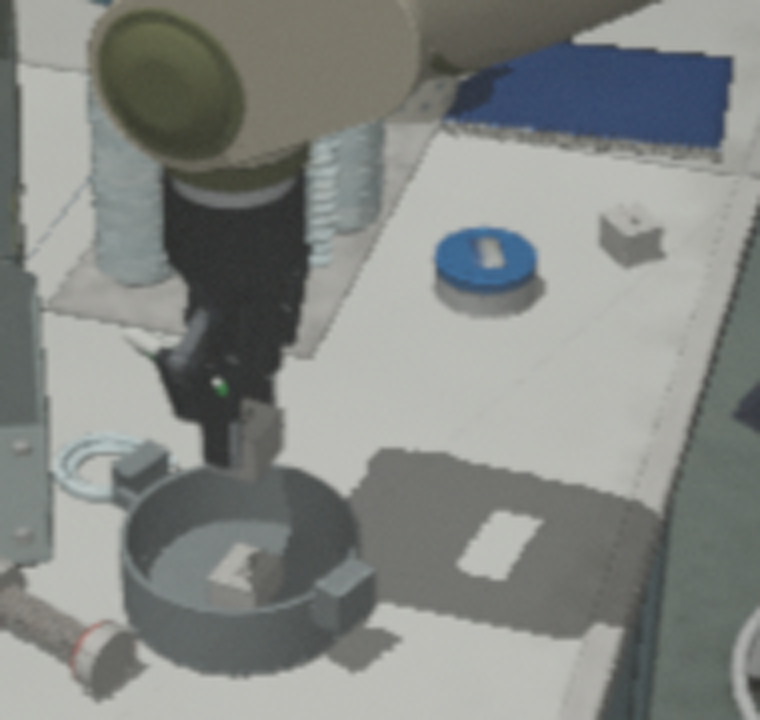

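Run:
```python
from h import *
f=shot("side","s21",(255,255,330,325),8)
g=shot("top","t21",(225,170,325,270),6)
def S(p): return (p[0]/4-.375+230,p[1]/4-.375+150)
print(onz(f,*S((243,562)),.025))
print(proj(f,[.6025,.0224,.025]))
```

```text
[0.56820984 0.02390274 0.025     ]
(np.float64(276.4172671562589), np.float64(286.80071808690394))
```

View pics/s21.png

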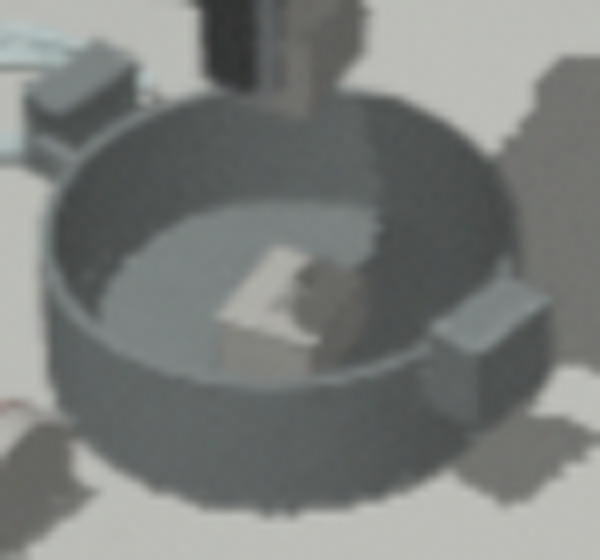

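View pics/t21.png

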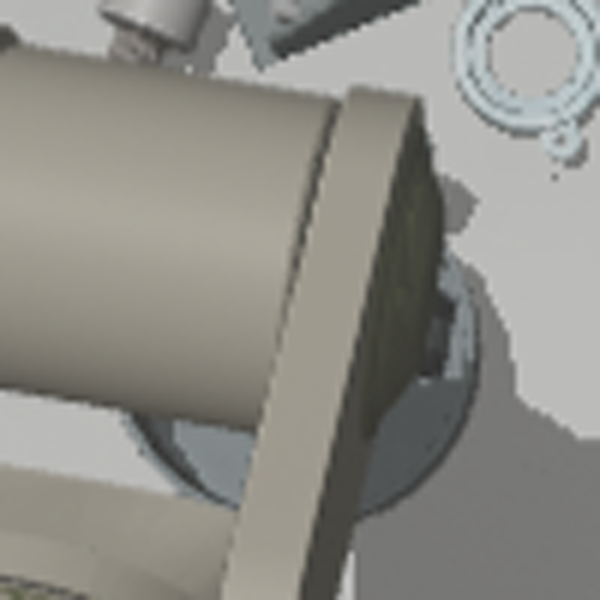

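Run:
```python
from h import *
f=shot("side",None)
def S(p): return (p[0]/8-.44+255,p[1]/8-.44+255)
P=np.array([onz(f,*S(p),.025)[:2] for p in ((285,245),(218,318),(320,345))]);print(P)
for a,b in((0,1),(1,2)):
    e=P[b]-P[a];print(np.linalg.norm(e),np.degrees(np.arctan2(e[1],e[0])))
print((P[0]+P[2])/2)
# tub rim centre check: rim ellipse left(48,260) right(520,240)
```

```text
[[0.57435537 0.00744011]
 [0.58184536 0.04350437]
 [0.55073736 0.04582468]]
0.03683382594254393 78.26733870748788
0.03119441216368152 175.7342754582763
[0.56254636 0.0266324 ]
```

```bash
python3 - <<'E'
from h import *
goto([.6026,.0217,.10],81)
E
python3 -m jog '[[[0,0,-1.2,0,-0.2,-0.1,1],[0,0,-1.2,0,0,0,1],[0,0,-1.1,0,0,0,1],[0,0,0,0,0,0,1]]]' 100
python3 - <<'E'
from h import *
goto([.6026,.0217,.0125],81)
E
```

```text
pos [0.5696 0.0271 0.1112] jawyaw -98.92 xaxis [ 0.0104 -0.004  -0.9999] w 0.0334 F [ 0.6  0.4 -2.1] t 35.2
shift cm [ 1.16  0.02 -3.33]
 rot [-179.92    0.21   -0.98] j6 90.0
 rot [ 0.08 -0.62 -0.13] j6 90.0
time: 35.6
tool_pos: [0.6069, 0.021, 0.1172]
tcp_rot: [0.71, -0.056, -0.7, -0.054]
wrist_force: [-0.5, -0.3, -1.9]
gripper_width: 0.0329
pos [0.6069 0.021  0.1172] jawyaw -98.91 xaxis [ 0.0146 -0.0029 -0.9999] w 0.0329 F [-0.5 -0.3 -1.9] t 35.6
shift cm [ 1.046e+01 -1.000e-02  5.900e-01]
 rot [-1.7991e+02  5.0000e-02 -1.3300e+00] j6 89.9
 rot [ 0.09 -0.85 -0.03] j6 89.9
```

```bash
python3 -m jog '[[[1.5,0,0.5,0,-0.8,0,1],[2.5,0,0,0,0,0,1],[2.5,0,0,0,0,0,1],[1,0,0,0,0,0,1],[0,0,0,0,0,0,1]]]' 100
python3 - <<'E'
from h import *
goto([.6026,.0217,.0125],81)
E
```

```text
time: 36.1
tool_pos: [0.5994, 0.0223, 0.0395]
tcp_rot: [-0.705, 0.055, 0.705, 0.055]
wrist_force: [-0.1, -0.6, -1.9]
gripper_width: 0.0331
pos [0.5994 0.0223 0.0395] jawyaw -98.89 xaxis [-1.e-03 -5.e-04 -1.e+00] w 0.0331 F [-0.1 -0.6 -1.9] t 36.1
shift cm [ 2.7   0.01 -0.33]
 rot [-1.7989e+02  6.0000e-02  9.0000e-02] j6 89.9
 rot [ 0.11  0.05 -0.04] j6 89.9
```

```bash
python3 -m jog '[[[1.2,0,-0.3,0.1,0,0,1],[0.8,0,0,0,0,0,1],[0.6,0,0,0,0,0,1],[0.3,0,0,0,0,0,1]]]' 100
python3 - <<'E'
from h import *
goto([.6026,.0217,.0115],81)
f=shot("side","s22",(230,150,420,330),4)
E
```

```text
time: 36.5
tool_pos: [0.6035, 0.0217, 0.0112]
tcp_rot: [0.706, -0.056, -0.704, -0.055]
wrist_force: [-14.7, 1.2, 32.3]
gripper_width: 0.0327
pos [0.6035 0.0217 0.0112] jawyaw -98.98 xaxis [ 0.0023 -0.0011 -1.    ] w 0.0327 F [-14.7   1.2  32.3] t 36.5
shift cm [-0.03  0.02  0.09]
 rot [-1.7998e+02  6.0000e-02 -2.2000e-01] j6 90.0
 rot [ 0.02 -0.14 -0.04] j6 90.0
```

View pics/s22.png

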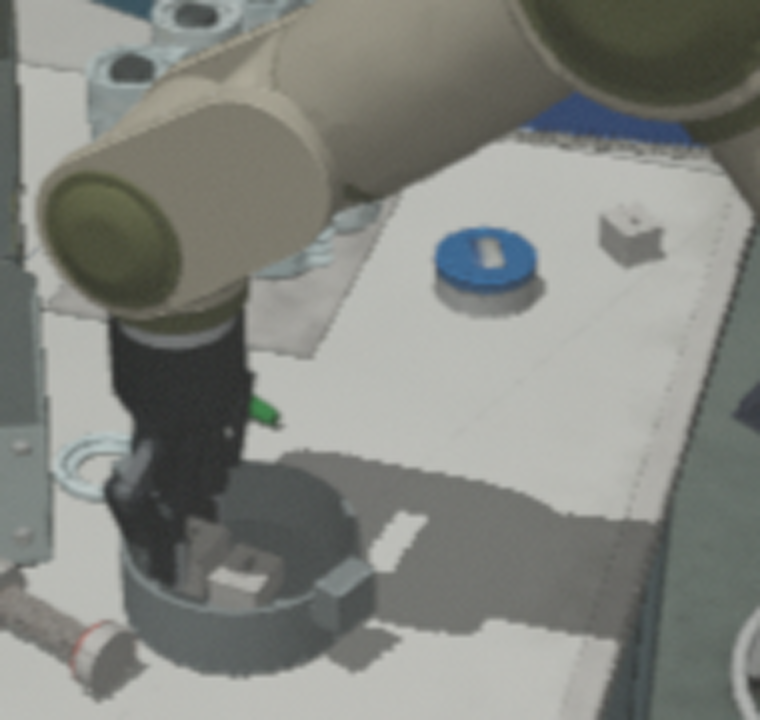

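```bash
python3 -m jog '[[[-0.2,0,0,0,0,0,0.3],[0,0,0,0,0,0,0.1],[0,0,0,0,0,0,0.06],[0,0,0,0,0,0,0.06],[-0.5,0,0,0,0,0,0.06],[-1,0,0,0,0,0,0.06],[-2,0,0,0,0,0,0.06],[-3,0,0,0,0,0,0],[-2,0,0,0,0,0,-0.2],[0,0,0,0,0,0,-0.2]]]' 60
python3 - <<'E'
from h import *
goto([.5635,.0264,.08],81)
f=shot("side","s23",(255,255,330,325),8)
E
```

```text
time: 37.55
tool_pos: [0.6045, 0.0216, 0.1064]
tcp_rot: [0.708, -0.056, -0.702, -0.055]
wrist_force: [0.6, 1.1, 0.1]
gripper_width: 0.0514
pos [0.6045 0.0216 0.1064] jawyaw -98.98 xaxis [ 0.0077 -0.0019 -1.    ] w 0.0514 F [0.6 1.1 0.1] t 37.55
shift cm [2.61 0.17 4.15]
 rot [-1.7998e+02  6.0000e-02 -7.1000e-01] j6 90.0
 rot [ 0.02 -0.45 -0.04] j6 90.0
```

View pics/s23.png

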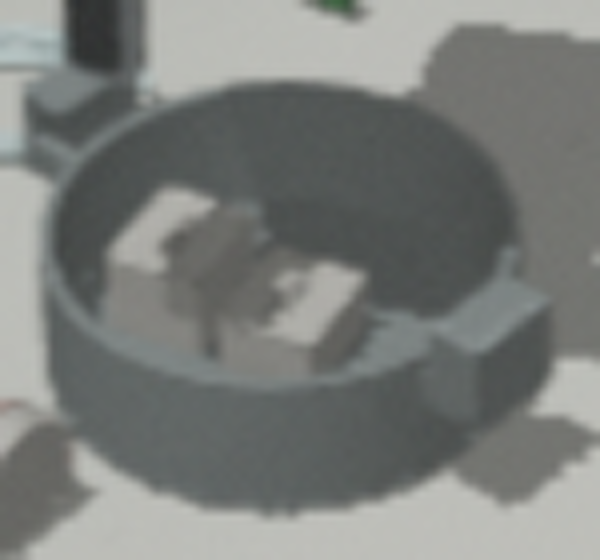

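Run:
```python
from h import *
f=shot("side",None)
def S(p): return (p[0]/8-.44+255,p[1]/8-.44+255)
for p in ((372,268),(218,318),(312,345),(295,293)): print(onz(f,*S(p),.025)[:2].round(4))
def T(p): return onz(f,*S(p),.033)[:2].round(4)
print(T((172,187)),T((110,255)),T((205,270)))
print("rim",onz(f,*S((48,262)),.048),onz(f,*S((520,238)),.048))
```

```text
[0.5473 0.0097]
[0.5818 0.0435]
[0.5529 0.0465]
[0.5647 0.0267]
[0.6107 0.0016] [0.6169 0.0357] [0.589  0.0338]
rim [0.62534098 0.06037423 0.048     ] [0.5031082 0.0107544 0.048    ]
```

```bash
python3 -m jog '[[[0,0.1,2,0,-0.4,0,-0.2],[0,0,1.9,0,0,0,-0.2],[1.5,0,0,0,0,0,-0.2],[1.5,0,0,0,0,0,-0.2],[0,0,0,0,0,0,-0.2]]]' 60
python3 - <<'E'
from h import *
goto([.5645,.0267,.01],81)
E
```

```text
time: 38.15
tool_pos: [0.5598, 0.0275, 0.0669]
tcp_rot: [-0.7, 0.055, 0.71, 0.056]
wrist_force: [0.1, 0.8, 0.4]
gripper_width: 0.0511
pos [0.5598 0.0275 0.0669] jawyaw -99.0 xaxis [-0.0133  0.0014 -0.9999] w 0.0511 F [0.1 0.8 0.4] t 38.15
shift cm [ 5.68 -0.   -0.56]
 rot [-1.7999e+02  6.0000e-02  1.2000e+00] j6 89.9
 rot [ 0.    0.76 -0.04] j6 89.9
```

```bash
python3 -m jog '[[[1,0,-0.5,0,0.8,0,-0.2],[2,0,0,0,0,0,-0.2],[1.5,0,0,0,0,0,-0.2],[1,0,0,0,0,0,-0.2],[0,0,0,0,0,0,-0.2]]]' 60
python3 - <<'E'
from h import *
goto([.5645,.0267,.01],81)
E
```

```text
time: 38.65
tool_pos: [0.5643, 0.0267, 0.009]
tcp_rot: [-0.704, 0.056, 0.706, 0.055]
wrist_force: [0.0, 0.4, 0.1]
gripper_width: 0.0509
pos [0.5643 0.0267 0.009 ] jawyaw -99.0 xaxis [-2.e-03 -3.e-04 -1.e+00] w 0.0509 F [0.  0.4 0.1] t 38.65
shift cm [-0.1  -0.01 -0.02]
 rot [ 1.8e+02 -6.0e-02 -1.7e-01] j6 89.9
 rot [-0.    0.11 -0.04] j6 89.9
```

```bash
python3 -m jog '[[[0,0,0,0,0,0,0.2],[0,0,0,0,0,0,0.6],[0,0,0,0,0,0,1],[0,0,0,0,0,0,1],[0,0,0,0,0,0,1],[-0.5,0,0,0,0.1,0,1],[-0.8,0,0,0,0,0,1],[-0.8,0,0,0,0,0,1],[0,0,0,0,0,0,1]]]' 80
python3 - <<'E'
from h import *
goto([.5344,.0325,.03],81)
E
```

```text
time: 39.55
tool_pos: [0.5654, 0.0266, 0.0344]
tcp_rot: [0.706, -0.056, -0.704, -0.055]
wrist_force: [0.2, -0.2, -2.5]
gripper_width: 0.033
pos [0.5654 0.0266 0.0344] jawyaw -99.0 xaxis [ 0.003  -0.0011 -1.    ] w 0.033 F [ 0.2 -0.2 -2.5] t 39.55
shift cm [ 0.43 -0.1   3.15]
 rot [-1.8e+02  6.0e-02 -2.8e-01] j6 89.9
 rot [ 0.   -0.18 -0.04] j6 89.9
```

```bash
python3 -m jog '[[[0,0,1.1,0,-0.2,0,1],[0,0,1.1,0,0,0,1],[0,0,0.9,0,0,0,1],[0,0,0,0,0,0,1]]]' 80
python3 - <<'E'
from h import *
goto([.5344,.0325,.01],81)
E
```

```text
time: 39.95
tool_pos: [0.534, 0.0315, 0.0353]
tcp_rot: [0.705, -0.056, -0.705, -0.055]
wrist_force: [-0.6, -0.3, -1.0]
gripper_width: 0.0328
pos [0.534  0.0315 0.0353] jawyaw -99.0 xaxis [ 1.1e-03 -8.0e-04 -1.0e+00] w 0.0328 F [-0.6 -0.3 -1. ] t 39.95
shift cm [ 2.53 -0.1  -0.02]
 rot [-1.8e+02  6.0e-02 -1.1e-01] j6 89.9
 rot [ 0.   -0.07 -0.04] j6 89.9
```

```bash
python3 -m jog '[[[1,-0.1,0,0,0,0,1],[0.8,0,0,0,0,0,1],[0.6,0,0,0,0,0,1],[0.3,0,0,0,0,0,1]]]' 80
python3 - <<'E'
from h import *
goto([.5344,.0325,.01],81)
E
```

```text
time: 40.35
tool_pos: [0.5356, 0.0323, 0.0094]
tcp_rot: [0.706, -0.056, -0.704, -0.055]
wrist_force: [-29.4, 1.5, 77.4]
gripper_width: 0.0337
pos [0.5356 0.0323 0.0094] jawyaw -98.98 xaxis [ 0.0022 -0.0013 -1.    ] w 0.0337 F [-29.4   1.5  77.4] t 40.35
shift cm [-0.06  0.    0.12]
 rot [-1.7998e+02  9.0000e-02 -2.2000e-01] j6 90.0
 rot [ 0.02 -0.14 -0.05] j6 90.0
```

```bash
python3 -m jog '[[[-0.3,0,0,0,0,0,0.6],[0,0,0,0,0,0,0.2],[0,0,0,0,0,0,0.06],[0,0,0,0,0,0,0.06],[-0.5,0,0,0,0,0,0.06],[-1,0,0,0,0,0,0.06],[-2,0,0,0,0,0,0.06],[-3,0,0,0,0,0,0],[-4,0,0,0,0,0,-0.2],[-3,0,0,0,0,0,-0.2]]]' 60
python3 - <<'E'
from h import *
goto([.4275,-.40,.16],134.5)
f=shot("side","s24",(255,255,330,325),8)
E
```

```text
time: 41.35
tool_pos: [0.5341, 0.0325, 0.15]
tcp_rot: [-0.703, 0.056, 0.707, 0.055]
wrist_force: [-0.0, -0.3, 0.6]
gripper_width: 0.0512
pos [0.5341 0.0325 0.15  ] jawyaw -99.0 xaxis [-5.1e-03 -2.0e-04 -1.0e+00] w 0.0512 F [-0.  -0.3  0.6] t 41.35
shift cm [-0.94 44.39  3.77]
 rot [ 1.265e+02  1.000e-01 -3.500e-01] j6 90.0
 rot [-53.5    0.29   0.08] j6 90.0
```

View pics/s24.png

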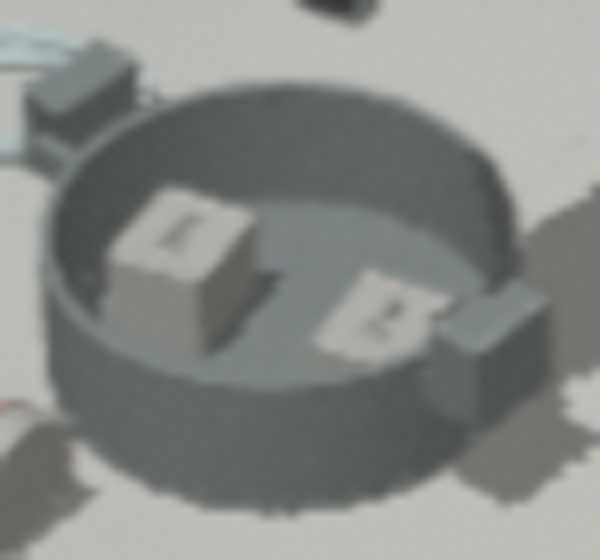

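```bash
python3 -m jog '[[[0,2.5,0.2,0,0,0,-0.4],[0,3.8,0.3,0,0,0,-0.4],[0,3.8,0.3,0,0,0,-0.4],[0,3.8,0.3,0,0,0,-0.4],[0,3.8,0.3,0,0,0,-0.4],[0,3.8,0.3,0,0,0,-0.4],[0,3.8,0.3,0,0,0,-0.4],[0,3.8,0.3,0,0,0,-0.4],[0,3.8,0.3,0,0,0,-0.4],[0,3.8,0.3,0,0,0,-0.4],[0,3.8,0.3,0,0,0,-0.4],[0,3,0.3,0,0,0,-0.4],[0,0,0,-8.5,0,0,-0.4],[0,0,0,-8.5,0,0,-0.4],[0,0,0,-8.5,0,0,-0.4],[0,0,0,-8.5,0,0,-0.4],[0,0,0,-8.5,0,0,-0.4],[0,0,0,-8.5,0,0,-0.4]]]' 60
python3 - <<'E'
from h import *
goto([.4275,-.40,.08],134.5)
f=shot("top","t25",(225,180,325,270),6)
f=shot("top","t25b",(402,235,502,315),6.6)
E
```

```text
time: 43.2
tool_pos: [0.4292, -0.4102, 0.1675]
tcp_rot: [0.662, 0.254, -0.654, 0.265]
wrist_force: [-0.6, 0.0, -0.0]
gripper_width: 0.0598
pos [ 0.4292 -0.4102  0.1675] jawyaw -46.97 xaxis [ 0.0166 -0.0095 -0.9998] w 0.0598 F [-0.6  0.  -0. ] t 43.2
shift cm [ 8.73 -1.02 -0.53]
 rot [178.52  -1.64   0.48] j6 -8.4
 rot [-1.47 -0.31 -1.05] j6 -8.4
```

View pics/t25.png

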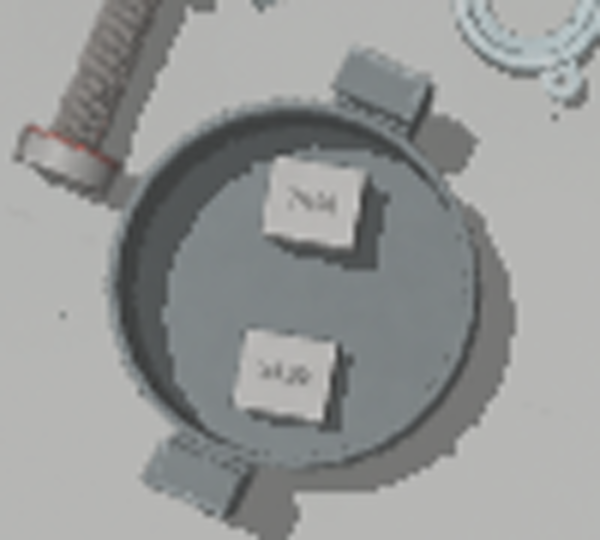

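View pics/t25b.png

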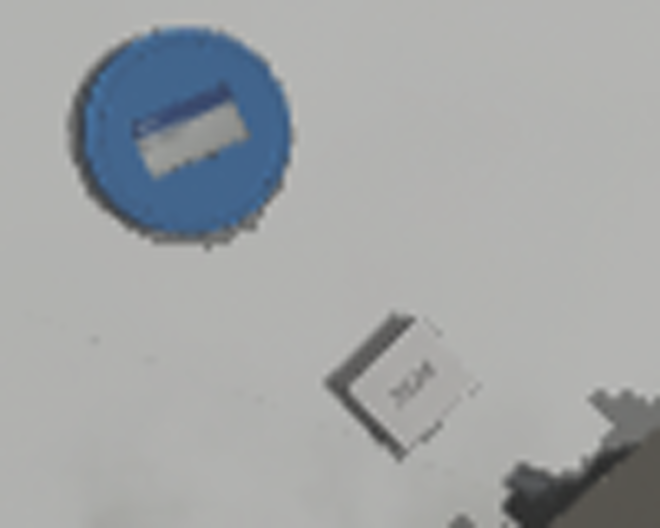

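Run:
```python
from h import *
f=shot("top",None)
def S(p): return (p[0]/6-.42+225,p[1]/6-.42+180)
c=onz(f,*S((295,281)),.048);print("tub",c)
v=np.array([np.cos(np.radians(-9)),np.sin(np.radians(-9))])
for n,h,pts in(("B",.033,[(275,157),(368,172),(358,250),(264,237)]),("A",.025,[(247,328),(342,343),(328,424),(234,404)])):
    P=np.array([onz(f,*S(p),h)[:2] for p in pts]);print(n,P.mean(0).round(4),((P-c[:2])@v).round(4),np.linalg.norm(P-c[:2],axis=1).round(4),np.linalg.norm(np.roll(P,-1,0)-P,axis=1).round(4))
```

```text
tub [0.56843166 0.02464084 0.048     ]
B [0.5986 0.0189] [0.0453 0.0458 0.0164 0.0152] [0.0485 0.0491 0.0253 0.0221] [0.0351 0.0294 0.0353 0.0302]
A [0.5351 0.0291] [-0.019  -0.0184 -0.0491 -0.0478] [0.0257 0.0262 0.0527 0.0508] [0.036  0.0308 0.036  0.0289]
```

```bash
python3 -m jog '[[[1,-1,-0.5,-1.5,-0.3,-1,-0.4],[2,0,0,0,0,0,-0.4],[2,0,0,0,0,0,-0.4],[2,0,0,0,0,0,-0.4],[2,0,0,0,0,0,-0.4],[0,0,0,0,0,0,-0.4]]]' 60
python3 - <<'E'
from h import *
goto([.4275,-.3992,.006],134.5)
f=shot("side","s26",(345,175,435,265),6)
E
```

```text
time: 43.95
tool_pos: [0.425, -0.3946, 0.072]
tcp_rot: [-0.656, -0.263, 0.658, -0.26]
wrist_force: [-0.2, -0.2, 0.1]
gripper_width: 0.0597
pos [ 0.425  -0.3946  0.072 ] jawyaw -46.61 xaxis [-0.0043  0.0037 -1.    ] w 0.0597 F [-0.2 -0.2  0.1] t 43.95
shift cm [6.6  0.54 0.13]
 rot [ 1.7889e+02  5.0000e-01 -5.0000e-02] j6 -7.7
 rot [-1.11  0.03  0.32] j6 -7.7
```

View pics/s26.png

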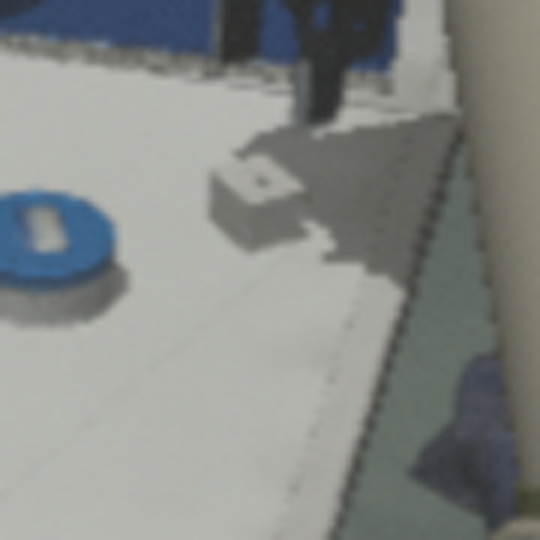

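Run:
```python
from h import *
f=shot("top",None);g=shot("side",None)
S=lambda p:(p[0]/6-.42+345,p[1]/6-.42+175)
print(two(f,(464.0,293.2),g,S((257,180))), onz(f,464,293.2,.028), onz(g,*S((257,180)),.028))
for p in((210,172),(258,150),(305,187),(250,212)): print(onz(g,*S(p),.028).round(4))
```

```text
(array([ 0.42898437, -0.39991566,  0.02850825]), np.float64(0.002884732685850813)) [ 0.42755248 -0.40048538  0.028     ] [ 0.43044997 -0.40007674  0.028     ]
[ 0.4526 -0.4003  0.028 ]
[ 0.4353 -0.4263  0.028 ]
[ 0.4081 -0.4009  0.028 ]
[ 0.428 -0.372  0.028]
```

```bash
python3 -m jog '[[[1.5,0.6,0,-1.1,0,0.3,-0.4],[2,0,0,0,0,0,-0.4],[1.5,0,0,0,0,0,-0.4],[0,0,0,0,0,0,-0.4]]]' 60
python3 - <<'E'
from h import *
goto([.4288,-.3998,.006],134.5)
E
```

```text
time: 44.5
tool_pos: [0.4325, -0.4034, 0.0256]
tcp_rot: [0.655, 0.264, -0.653, 0.274]
wrist_force: [-0.3, -0.2, 0.6]
gripper_width: 0.0596
pos [ 0.4325 -0.4034  0.0256] jawyaw -45.32 xaxis [ 0.0078 -0.0118 -0.9999] w 0.0596 F [-0.3 -0.2  0.6] t 44.5
shift cm [ 1.95 -0.55  0.  ]
 rot [-179.81    1.25    0.25] j6 -9.0
 rot [ 0.18  0.16 -0.8 ] j6 -9.0
```

```bash
python3 -m jog '[[[1,-0.5,0,0,0.2,-0.8,-0.4],[0.9,0,0,0,0,0,-0.4],[0,0,0,0,0,0,-0.4]]]' 60
python3 - <<'E'
from h import *
goto([.4288,-.3998,.006],134.5)
E
```

```text
time: 44.8
tool_pos: [0.4294, -0.4005, 0.0061]
tcp_rot: [0.654, 0.269, -0.654, 0.269]
wrist_force: [0.5, -0.0, -0.0]
gripper_width: 0.0597
pos [ 0.4294 -0.4005  0.0061] jawyaw -45.29 xaxis [ 1.2e-03 -2.0e-04 -1.0e+00] w 0.0597 F [ 0.5 -0.  -0. ] t 44.8
shift cm [ 0.01 -0.09 -0.01]
 rot [-1.7979e+02  9.0000e-02 -6.0000e-02] j6 -9.2
 rot [ 0.21 -0.04 -0.06] j6 -9.2
```

```bash
python3 -m jog '[[[0,0,0,0,0,0,0],[0,0,0,0,0,0,0.5],[0,0,0,0,0,0,1],[0,0,0,0,0,0,1],[0,0,0,0,0,0,1],[0,0,0,0,0,0,1]]]' 60
python3 - <<'E'
from h import *
goto([.4288,-.3998,.006],134.5)
E
python3 -m jog '[[[-1,0,0,0,0,0,1],[-2,0,0,0,0,0,1],[-3,0,0,0,0,0,1],[-4,0,0,0,0,0,1],[-4,0,0,0,0,0,1],[-2,0,0,0,0,0,1],[0,0,0,8.5,0,0,1],[0,0,0,8.5,0,0,1],[0,0,0,8.5,0,0,1],[0,0,0,8.5,0,0,1],[0,0,0,8.5,0,0,1],[0,0,0,8.5,0,0,1],[0,0,0,0,0,0,1]]]' 100
python3 - <<'E'
from h import *
goto([.5685,.0272,.16],81)
E
```

```text
time: 45.4
tool_pos: [0.4297, -0.4009, 0.0071]
tcp_rot: [0.654, 0.268, -0.653, 0.27]
wrist_force: [-0.4, -0.3, -1.7]
gripper_width: 0.0334
pos [ 0.4297 -0.4009  0.0071] jawyaw -45.27 xaxis [ 0.002  -0.0014 -1.    ] w 0.0334 F [-0.4 -0.3 -1.7] t 45.4
shift cm [ 0.11 -0.14 -0.01]
 rot [-1.7977e+02  2.2000e-01 -4.0000e-02] j6 -9.2
 rot [ 0.23 -0.02 -0.14] j6 -9.2
time: 46.7
tool_pos: [0.4289, -0.3998, 0.1833]
tcp_rot: [0.708, -0.046, -0.704, -0.042]
wrist_force: [-0.5, 1.0, -1.5]
gripper_width: 0.0329
pos [ 0.4289 -0.3998  0.1833] jawyaw -97.19 xaxis [ 0.0055 -0.0062 -1.    ] w 0.0329 F [-0.5  1.  -1.5] t 46.7
shift cm [  2.15 -44.12  -8.5 ]
 rot [-178.18    0.48   -0.56] j6 42.7
 rot [ 1.82 -0.36 -0.31] j6 42.7
```

```bash
python3 -m jog '[[[0,-2,-0.4,1.8,-0.4,-0.3,1],[0,-3.8,-0.6,0,0,0,1],[0,-3.8,-0.6,0,0,0,1],[0,-3.8,-0.6,0,0,0,1],[0,-3.8,-0.6,0,0,0,1],[0,-3.8,-0.6,0,0,0,1],[0,-3.8,-0.6,0,0,0,1],[0,-3.8,-0.6,0,0,0,1],[0,-3.8,-0.6,0,0,0,1],[0,-3.8,-0.6,0,0,0,1],[0,-3.8,-0.6,0,0,0,1],[0,-3,-0.5,0,0,0,1],[0,0,0,0,0,0,1]]]' 100
python3 - <<'E'
from h import *
goto([.5685,.0272,.10],81)
E
```

```text
time: 48.0
tool_pos: [0.5574, 0.0334, 0.1889]
tcp_rot: [0.708, -0.037, -0.704, -0.035]
wrist_force: [-1.1, -0.4, -2.3]
gripper_width: 0.033
pos [0.5574 0.0334 0.1889] jawyaw -95.9 xaxis [ 0.0053 -0.0029 -1.    ] w 0.033 F [-1.1 -0.4 -2.3] t 48.0
shift cm [ 8.9   0.48 -1.12]
 rot [-176.9     0.19   -0.5 ] j6 87.4
 rot [ 3.1  -0.32 -0.13] j6 87.4
```

```bash
python3 -m jog '[[[1,0.5,-1.1,3.1,-0.3,-0.1,1],[2.5,0,0,0,0,0,1],[2.5,0,0,0,0,0,1],[2.5,0,0,0,0,0,1],[0,0,0,0,0,0,1]]]' 100
python3 - <<'E'
from h import *
goto([.5685,.0272,.05],81)
f=shot("side","s27",(245,235,330,325),6.6)
E
```

```text
time: 48.5
tool_pos: [0.5687, 0.0263, 0.1042]
tcp_rot: [0.707, -0.05, -0.704, -0.049]
wrist_force: [-1.6, -0.8, -1.2]
gripper_width: 0.0328
pos [0.5687 0.0263 0.1042] jawyaw -97.97 xaxis [ 0.0039 -0.0018 -1.    ] w 0.0328 F [-1.6 -0.8 -1.2] t 48.5
shift cm [ 5.42 -0.1   0.05]
 rot [-1.7897e+02  1.1000e-01 -3.7000e-01] j6 88.9
 rot [ 1.03 -0.24 -0.07] j6 88.9
```

View pics/s27.png

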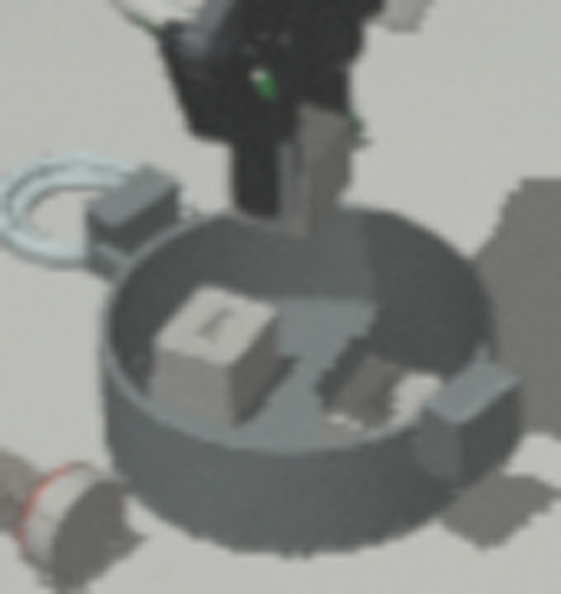

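Run:
```python
from h import *
g=shot("side",None)
C=np.array([.5687,.0263]);a=np.radians(82)
for su,sv in((1,-1),(-1,-1),(1,1)):
  for z in(.097,.125):
    p=C+su*.0175*np.array([np.cos(a),np.sin(a)])+sv*.015*np.array([np.sin(a),-np.cos(a)])
    u,v=proj(g,[*p,z]);print(su,sv,z,(np.array([u-245+.42,v-235+.42])*6.6).round(0))
```

```text
1 -1 0.097 [311. 247.]
1 -1 0.125 [310. 179.]
-1 -1 0.097 [358. 188.]
-1 -1 0.125 [358. 121.]
1 1 0.097 [230. 222.]
1 1 0.125 [228. 155.]
```

Run:
```python
from h import *
g=shot("side","s28",(265,235,305,275),14)
s,t,r=tool();print(t)
M=r.as_matrix();a=np.arctan2(M[1,1],M[0,1])+np.pi
def pr(u,v,z):
    p=t[:2]+u*np.array([np.cos(a),np.sin(a)])+v*np.array([np.sin(a),-np.cos(a)])
    q=proj(g,[*p,z]);return ((np.array(q)-[265,235]+.46)*14).round(0)
for n,u,v,z in(("fin outer -",.03,-.011,.106),("fin outer +",.03,.011,.106),("fin inner -",.0175,-.011,.106),("blk +-",.0175,-.015,.097),("blk --",-.0175,-.015,.097),("blk --top",-.0175,-.015,.125)):print(n,pr(u,v,z))
```

```text
[0.57101688 0.02618616 0.10828446]
fin outer - [305. 514.]
fin outer + [178. 475.]
fin inner - [342. 468.]
blk +- [366. 521.]
blk -- [467. 397.]
blk --top [465. 255.]
```

View pics/s28.png

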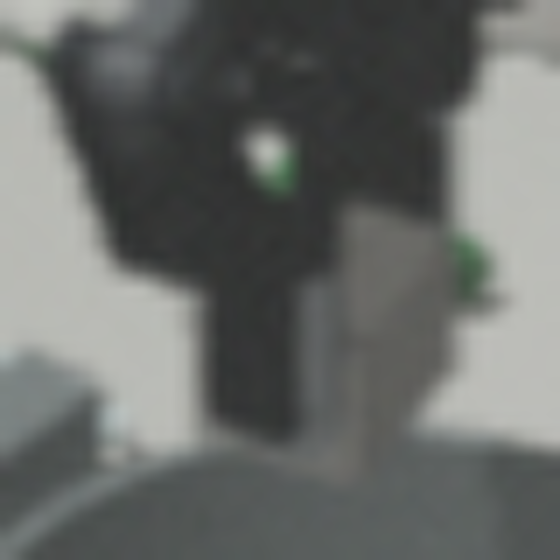

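Run:
```python
from h import *
goto([.5638,.0278,.05],81)
```

```text
pos [0.571  0.0262 0.1083] jawyaw -98.06 xaxis [ 0.0116 -0.003  -0.9999] w 0.0328 F [ 0.7  0.4 -1.5] t 48.65
shift cm [ 5.82 -0.07  0.81]
 rot [-1.7906e+02  1.1000e-01 -1.0700e+00] j6 89.0
 rot [ 0.94 -0.69 -0.07] j6 89.0
```

```bash
python3 -m jog '[[[1,-0.1,0.8,0.9,-0.7,0,1],[2,0,0,0,0,0,1],[2,0,0,0,0,0,1],[1,0,0,0,0,0,1],[0,0,0,0,0,0,1]]]' 100
python3 - <<'E'
from h import *
goto([.5638,.0278,.0125],81)
f=shot("side","s29",(245,235,330,325),6.6)
E
```

```text
time: 49.15
tool_pos: [0.5642, 0.0281, 0.0507]
tcp_rot: [0.707, -0.056, -0.703, -0.055]
wrist_force: [-1.0, -0.0, -1.9]
gripper_width: 0.0329
pos [0.5642 0.0281 0.0507] jawyaw -98.99 xaxis [ 0.0061 -0.0023 -1.    ] w 0.0329 F [-1.  -0.  -1.9] t 49.15
shift cm [3.82 0.03 0.06]
 rot [-1.7999e+02  1.1000e-01 -5.8000e-01] j6 90.0
 rot [ 0.01 -0.37 -0.07] j6 90.0
```

View pics/s29.png

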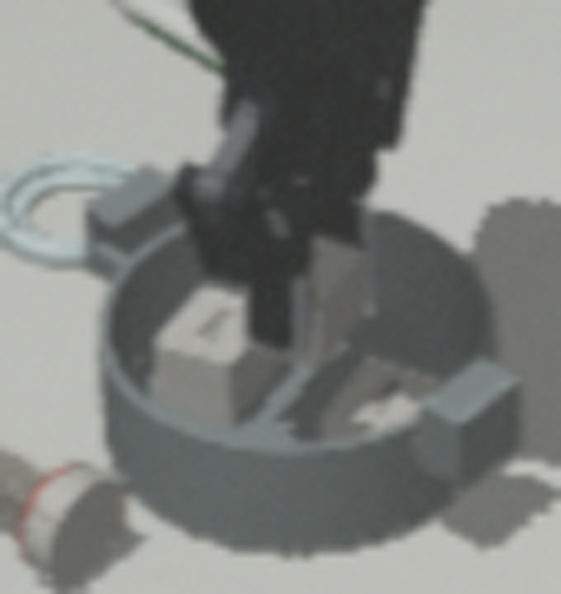

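```bash
python3 -m jog '[[[1,0,0,0,-0.4,0,1],[1,0,0,0,0,0,1],[0.8,0,0,0,0,0,1],[0,0,0,0,0,0,1]]]' 100
python3 - <<'E'
from h import *
goto([.5638,.0278,.0125],81)
f=shot("side","s30",(245,235,330,325),6.6)
E
```

```text
time: 49.6
tool_pos: [0.5658, 0.0279, 0.0232]
tcp_rot: [0.706, -0.056, -0.704, -0.055]
wrist_force: [-0.8, -0.9, -2.0]
gripper_width: 0.0329
pos [0.5658 0.0279 0.0232] jawyaw -98.99 xaxis [ 0.0031 -0.0018 -1.    ] w 0.0329 F [-0.8 -0.9 -2. ] t 49.6
shift cm [1.07 0.04 0.2 ]
 rot [-1.7999e+02  1.2000e-01 -3.0000e-01] j6 90.1
 rot [ 0.01 -0.19 -0.07] j6 90.1
```

View pics/s30.png

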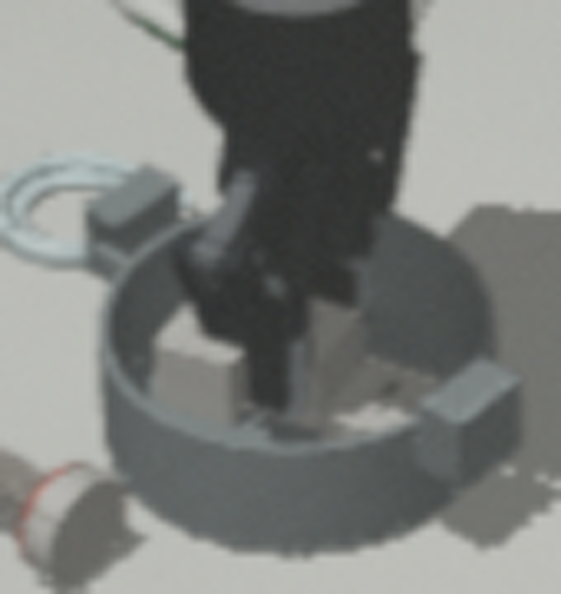

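```bash
python3 -m jog '[[[0.6,0,0.1,0,-0.2,0,1],[0.4,0,0,0,0,0,1],[0.2,0,0,0,0,0,1]]]' 100
python3 - <<'E'
from h import *
goto([.5638,.0278,.0122],81)
E
```

```text
time: 49.95
tool_pos: [0.5657, 0.0279, 0.0118]
tcp_rot: [0.706, -0.056, -0.704, -0.055]
wrist_force: [-8.7, 0.3, 23.3]
gripper_width: 0.0334
pos [0.5657 0.0279 0.0118] jawyaw -98.99 xaxis [ 0.0018 -0.0016 -1.    ] w 0.0334 F [-8.7  0.3 23.3] t 49.95
shift cm [-0.04  0.04  0.18]
 rot [-1.7999e+02  1.2000e-01 -1.9000e-01] j6 90.1
 rot [ 0.01 -0.12 -0.07] j6 90.1
```

Seated on the floor (z 11.8 mm vs 12.1 expected). Release, lift and look.

```bash
python3 -m jog '[[[-0.2,0,0,0,0,0,0.5],[0,0,0,0,0,0,0.2],[0,0,0,0,0,0,0.06],[0,0,0,0,0,0,0.06],[-0.5,0,0,0,0,0,0.06],[-1,0,0,0,0,0,0.06],[-2,0,0,0,0,0,0.06],[-3,0,0,0,0,0,0],[-4,0,0,0,0,0,0],[-4,0,0,0,0,0,0],[0,-4,0,0,0,0,0],[0,-4,0,0,0,0,0],[0,-4,0.5,0,0,0,0],[0,-4,0.5,0,0,0,0],[0,-4,1,0,0,0,0]]]' 60
python3 - <<'E'
from h import *
goto([.4654,.3747,.16],90)
f=shot("side","s31",(230,200,330,325),5)
f=shot("top","t31",(225,180,325,270),6)
E
```

```text
time: 51.45
tool_pos: [0.5799, 0.2309, 0.1762]
tcp_rot: [0.71, -0.059, -0.699, -0.058]
wrist_force: [0.5, -0.5, 0.6]
gripper_width: 0.0425
pos [0.5799 0.2309 0.1762] jawyaw -99.49 xaxis [ 0.0152 -0.002  -0.9999] w 0.0425 F [ 0.5 -0.5  0.6] t 51.45
shift cm [  1.41 -12.3   13.69]
 rot [ 1.705e+02 -6.000e-02  1.310e+00] j6 110.7
 rot [-9.49 -0.88 -0.04] j6 110.7
```

View pics/s31.png

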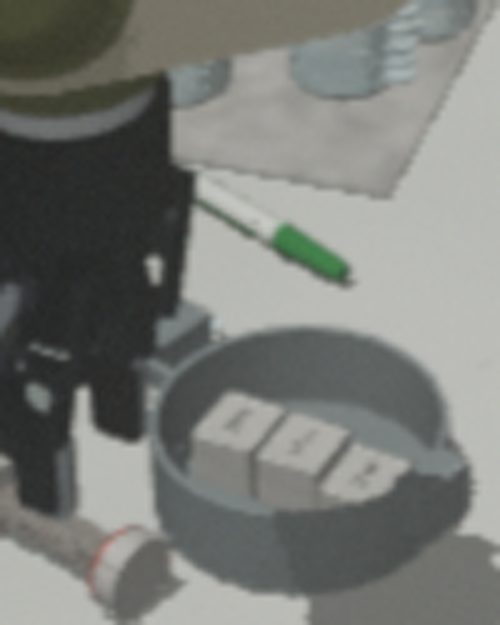

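View pics/t31.png

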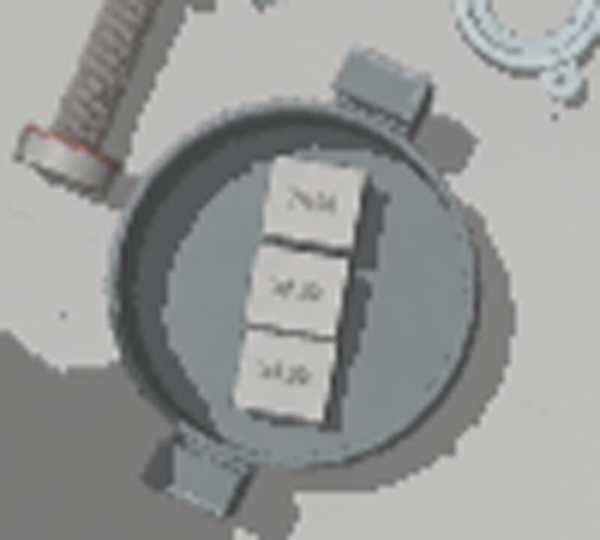

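```bash
python3 -m jog '[[[-1,0,3,0,-0.9,0,0],[-1,0,4,0,0,0,0],[0,0,4,0,0,0,0],[0,-1,2.7,0,0,0,0],[0,-3,0,0,0,0,0],[0,-3.5,0,0,0,0,0],[0,-3.5,0,0,0,0,0],[0,-1.5,0,-4.7,0,0,0],[0,0,0,-4.7,0,0,0],[0,0,0,0,0,0,0]]]' 60
python3 - <<'E'
from h import *
goto([.4654,.3747,.10],90)
f=shot("side","s32",(150,230,420,480),3)
E
```

```text
time: 52.55
tool_pos: [0.4583, 0.381, 0.2041]
tcp_rot: [0.709, 0.004, -0.705, 0.001]
wrist_force: [0.3, -0.1, -0.2]
gripper_width: 0.0427
pos [0.4583 0.381  0.2041] jawyaw -89.58 xaxis [ 0.0058  0.0033 -1.    ] w 0.0427 F [ 0.3 -0.1 -0.2] t 52.55
shift cm [10.41  0.67 -0.65]
 rot [-179.58   -0.3    -0.52] j6 118.1
 rot [ 0.42 -0.33  0.19] j6 118.1
```

View pics/s32.png

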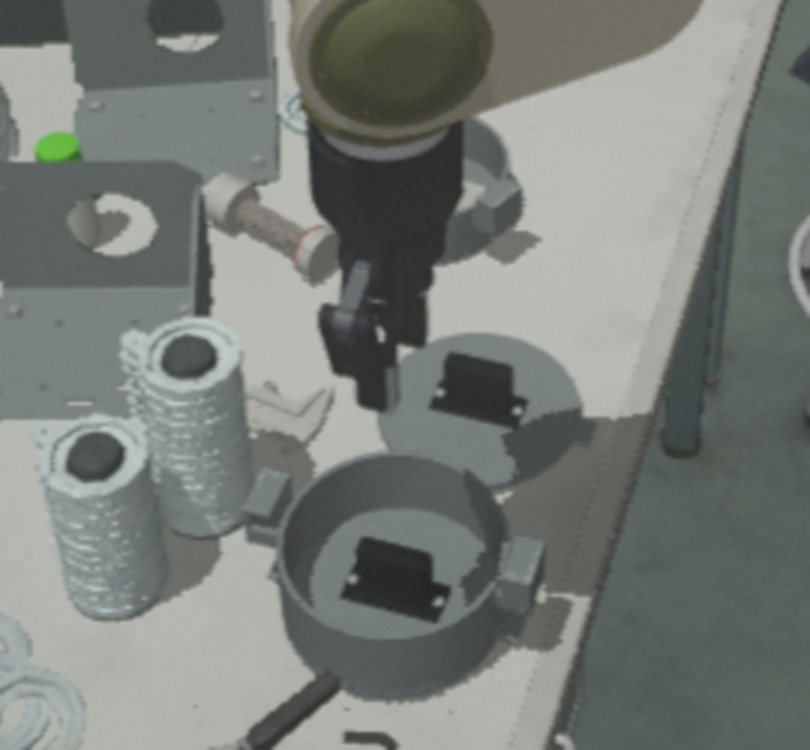

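```bash
python3 -m jog '[[[1,0.6,-0.7,0.4,-0.3,0.2,0],[2.5,0,0,0,0,0,0],[3,0,0,0,0,0,0],[3,0,0,0,0,0,0],[1,0,0,0,0,0,0],[0,0,0,0,0,0,0]]]' 60
python3 - <<'E'
from h import *
goto([.4654,.3747,.0235],90)
E
```

```text
time: 53.2
tool_pos: [0.469, 0.3695, 0.0958]
tcp_rot: [0.708, -0.007, -0.706, -0.006]
wrist_force: [0.1, 0.6, 0.3]
gripper_width: 0.0428
pos [0.469  0.3695 0.0958] jawyaw -91.06 xaxis [ 2.e-03 -7.e-04 -1.e+00] w 0.0428 F [0.1 0.6 0.3] t 53.2
shift cm [ 7.23 -0.52  0.39]
 rot [ 1.7894e+02 -6.0000e-02  1.8000e-01] j6 118.1
 rot [-1.06 -0.11 -0.04] j6 118.1
```

```bash
python3 -m jog '[[[1,-0.5,0.4,-1,-0.1,0,0],[2,0,0,0,0,0,0],[2,0,0,0,0,0,0],[1.2,0,0,0,0,0,0],[0,0,0,0,0,0,0]]]' 60
python3 - <<'E'
from h import *
goto([.4654,.3747,.0235],90)
E
```

```text
time: 53.7
tool_pos: [0.4674, 0.3764, 0.0359]
tcp_rot: [0.71, 0.001, -0.704, -0.001]
wrist_force: [0.2, 0.1, 0.6]
gripper_width: 0.0428
pos [0.4674 0.3764 0.0359] jawyaw -89.99 xaxis [ 0.0077  0.0035 -1.    ] w 0.0428 F [0.2 0.1 0.6] t 53.7
shift cm [1.24 0.18 0.21]
 rot [-179.99   -0.31   -0.69] j6 117.7
 rot [ 0.01 -0.44  0.2 ] j6 117.7
```

```bash
python3 -m jog '[[[0.8,0.2,0.2,0,-0.4,0.2,0],[0.6,0,0,0,0,0,0],[0,0,0,0,0,0,0],[0,0,0,0,0,0,0.6],[0,0,0,0,0,0,1],[0,0,0,0,0,0,1],[0,0,0,0,0,0,1],[0,0,0,0,0,0,1]]]' 100
python3 - <<'E'
from h import *
goto([.4654,.3747,.0235],90)
E
```

```text
time: 54.5
tool_pos: [0.4668, 0.3754, 0.024]
tcp_rot: [0.709, 0.001, -0.705, -0.001]
wrist_force: [1.1, -0.2, -1.5]
gripper_width: 0.0122
pos [0.4668 0.3754 0.024 ] jawyaw -89.96 xaxis [ 0.0047  0.0021 -1.    ] w 0.0122 F [ 1.1 -0.2 -1.5] t 54.5
shift cm [0.05 0.07 0.14]
 rot [-179.96   -0.19   -0.42] j6 117.6
 rot [ 0.04 -0.27  0.12] j6 117.6
```

```bash
python3 -m jog '[[[-0.5,0,0,0,-0.3,0.1,1],[-1,0,0,0,0,0,1],[-2,0,0,0,0,0,1],[-3,0,0,0,0,0,1],[-3,0,0,0,0,0,1],[-4,0,0,0,0,0,1],[-4,0,0,0,0,0,1],[0,0,0,0,0,0,1]]]' 100
python3 - <<'E'
from h import *
goto([.44,.20,.20],90)
f=shot("side","s33",(150,180,420,430),3)
E
```

```text
time: 55.3
tool_pos: [0.4658, 0.3746, 0.2083]
tcp_rot: [-0.706, 0.0, 0.709, -0.001]
wrist_force: [-0.1, -0.2, -2.1]
gripper_width: 0.0122
pos [0.4658 0.3746 0.2083] jawyaw -89.97 xaxis [-0.0045 -0.0014 -1.    ] w 0.0122 F [-0.1 -0.2 -2.1] t 55.3
shift cm [ 0.86 17.46  2.58]
 rot [-1.7997e+02  1.3000e-01  4.1000e-01] j6 117.5
 rot [ 0.03  0.26 -0.08] j6 117.5
```

View pics/s33.png

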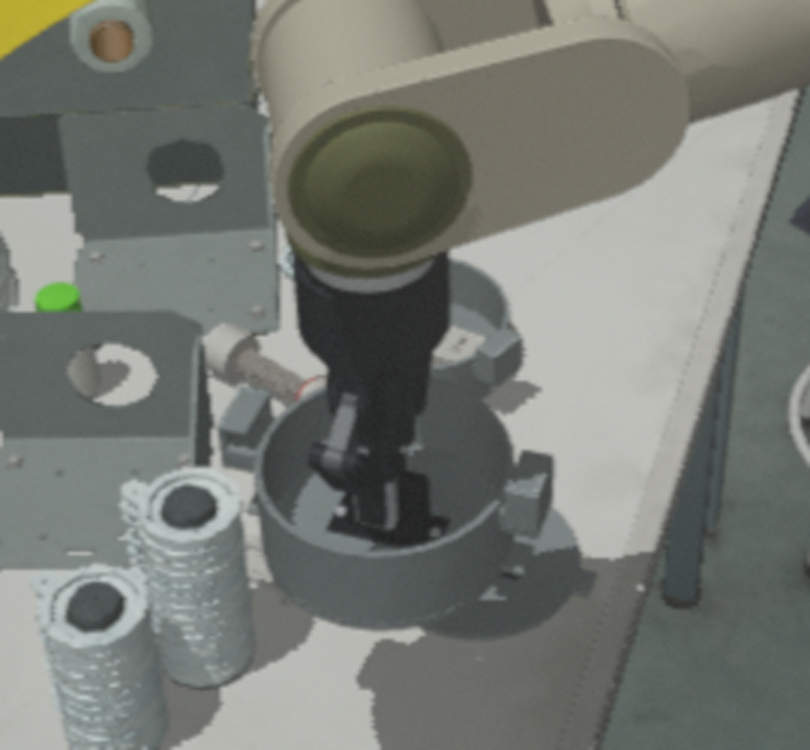

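```bash
python3 -m jog '[[[0,1,0.4,0,0.2,0,1],[0,2.4,0.4,0,0,0,1],[0,2.4,0.4,0,0,0,1],[0,2.4,0.4,0,0,0,1],[0,2.4,0.4,0,0,0,1],[0,2.4,0.4,0,0,0,1],[0,2.4,0.4,0,0,0,1],[0,2,0,0,0,0,1],[0,0,0,-5,0,0,1],[0,0,0,-5,0,0,1],[0,0,0,-5,0,0,1]]]' 100
python3 - <<'E'
from h import *
goto([.5705,.0273,.20],105)
E
```

```text
time: 56.45
tool_pos: [0.4266, 0.1905, 0.1918]
tcp_rot: [-0.688, -0.093, 0.713, -0.098]
wrist_force: [0.1, 0.4, -2.8]
gripper_width: 0.0124
pos [0.4266 0.1905 0.1918] jawyaw -74.51 xaxis [-0.0338 -0.0117 -0.9994] w 0.0124 F [ 0.1  0.4 -2.8] t 56.45
shift cm [-1.11 19.58 -9.48]
 rot [-179.48    0.22    3.2 ] j6 84.5
 rot [ 0.49  2.04 -0.14] j6 84.5
```

```bash
python3 -m jog '[[[-0.3,1,-0.5,0.5,1,0,1],[-0.3,2.4,-1.1,0,1,0,1],[0,2.4,-1.2,0,0,0,1],[0,2.4,-1.2,0,0,0,1],[0,2.4,-1.2,0,0,0,1],[0,2.4,-1.2,0,0,0,1],[0,2.4,-1.2,0,0,0,1],[0,2.4,-1.2,0,0,0,1],[0,1.5,-0.7,0,0,0,1],[0,0,0,0,0,0,1]]]' 100
python3 - <<'E'
from h import *
goto([.5705,.0273,.15],105)
E
```

```text
time: 57.45
tool_pos: [0.57, 0.015, 0.1896]
tcp_rot: [-0.699, -0.082, 0.705, -0.084]
wrist_force: [0.6, 0.1, -3.7]
gripper_width: 0.0125
pos [0.57   0.015  0.1896] jawyaw -76.53 xaxis [-0.0082 -0.0029 -1.    ] w 0.0125 F [ 0.6  0.1 -3.7] t 57.45
shift cm [ 3.96 -1.18 -0.37]
 rot [ 1.7847e+02 -7.0000e-02 -7.7000e-01] j6 66.5
 rot [-1.53  0.49 -0.04] j6 66.5
```

```bash
python3 -m jog '[[[1,-1.1,-0.3,-1.5,0.5,0,1],[1.5,0,0,0,0,0,1],[1.5,0,0,0,0,0,1],[1,0,0,0,0,0,1],[0,0,0,0,0,0,1]]]' 100
python3 - <<'E'
from h import *
goto([.5705,.0273,.09],105)
f=shot("side","s34",(220,170,350,330),4.5)
E
```

```text
time: 57.95
tool_pos: [0.5678, 0.0267, 0.1356]
tcp_rot: [-0.701, -0.089, 0.702, -0.089]
wrist_force: [-0.0, 0.2, -3.1]
gripper_width: 0.0126
pos [0.5678 0.0267 0.1356] jawyaw -75.54 xaxis [-2.8e-03  4.0e-04 -1.0e+00] w 0.0126 F [-0.   0.2 -3.1] t 57.95
shift cm [ 4.56  0.01 -0.28]
 rot [ 1.7946e+02  1.0000e-01 -2.4000e-01] j6 66.4
 rot [-0.54  0.15  0.06] j6 66.4
```

View pics/s34.png

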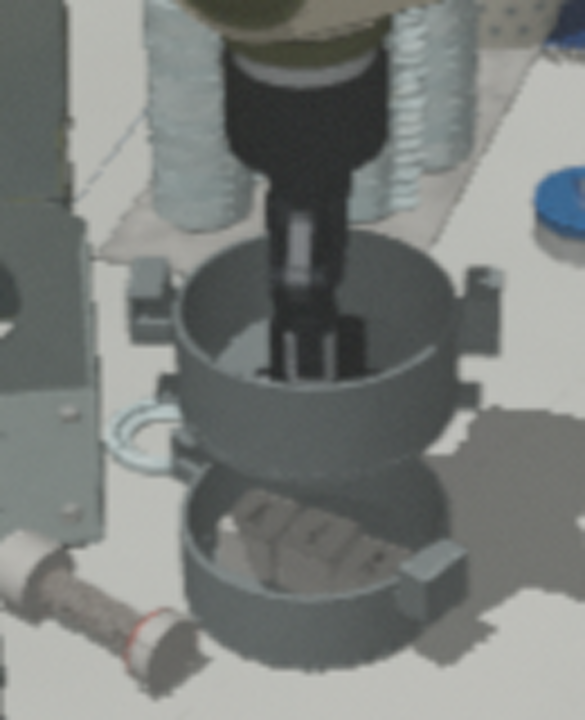

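```bash
python3 -m jog '[[[1.5,0,-0.3,-0.5,0.1,0,1],[1.5,0,0,0,0,0,1],[1.2,0,0,0,0,0,1],[0.7,0,0,0,0,0,1],[0.5,0,0,0,0,0,1]]]' 100
python3 - <<'E'
from h import *
goto([.5705,.0273,.065],105)
E
```

```text
time: 58.5
tool_pos: [0.5733, 0.0273, 0.0846]
tcp_rot: [0.704, 0.091, -0.698, 0.092]
wrist_force: [0.7, -0.5, -4.5]
gripper_width: 0.0124
pos [0.5733 0.0273 0.0846] jawyaw -75.11 xaxis [ 7.7e-03 -5.0e-04 -1.0e+00] w 0.0124 F [ 0.7 -0.5 -4.5] t 58.5
shift cm [ 1.96 -0.08  0.29]
 rot [179.89  -0.22   0.66] j6 66.1
 rot [-0.11 -0.42 -0.14] j6 66.1
```

```bash
python3 -m jog '[[[0.7,-0.1,0.3,-0.1,-0.4,-0.1,1],[0.5,0,0,0,0,0,1],[0,0,0,0,0,0,1]]]' 100
python3 - <<'E'
from h import *
goto([.5705,.0273,.065],105)
E
```

```text
time: 58.8
tool_pos: [0.5701, 0.0275, 0.0719]
tcp_rot: [0.701, 0.092, -0.701, 0.092]
wrist_force: [-0.1, -0.2, -3.2]
gripper_width: 0.0121
pos [0.5701 0.0275 0.0719] jawyaw -75.01 xaxis [ 3.e-04 -6.e-04 -1.e+00] w 0.0121 F [-0.1 -0.2 -3.2] t 58.8
shift cm [ 0.69  0.03 -0.03]
 rot [ 1.7999e+02 -6.0000e-02  1.0000e-02] j6 66.1
 rot [-0.01 -0.01 -0.04] j6 66.1
```

```bash
python3 -m jog '[[[0.4,0,0,0,0,0,1],[0.4,0,0,0,0,0,1],[0.2,0,0,0,0,0,1]]]' 100
python3 - <<'E'
from h import *
goto([.5705,.0273,.065],105)
f=shot("side","s35",(220,170,350,330),4.5)
E
```

```text
time: 59.1
tool_pos: [0.5708, 0.0274, 0.0649]
tcp_rot: [0.702, 0.092, -0.7, 0.093]
wrist_force: [-15.8, 0.6, 29.0]
gripper_width: 0.0125
pos [0.5708 0.0274 0.0649] jawyaw -75.0 xaxis [ 0.0024 -0.0012 -1.    ] w 0.0125 F [-15.8   0.6  29. ] t 59.1
shift cm [-0.01  0.    0.03]
 rot [ 1.8e+02 -1.6e-01  1.8e-01] j6 66.1
 rot [-0.   -0.11 -0.1 ] j6 66.1
```

View pics/s35.png

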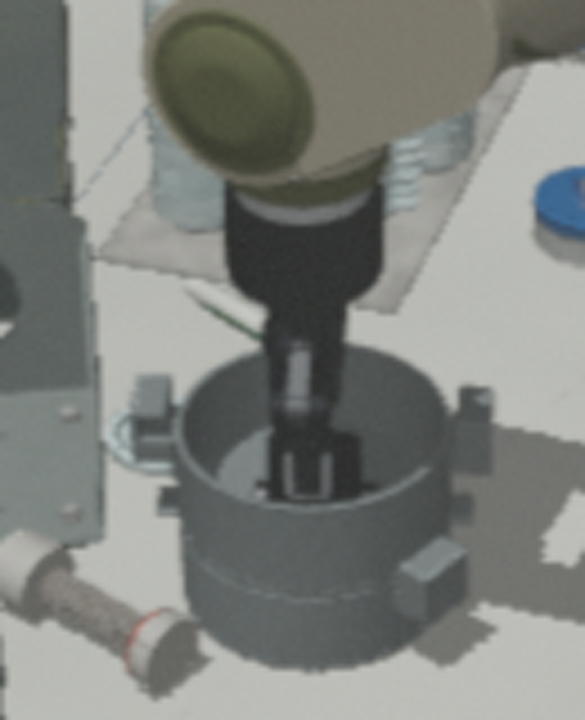

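```bash
python3 -m jog '[[[-0.05,0,0,0,0,0,1],[0,0,0,5,0,0,1],[0,0,0,5,0,0,1],[0,0,0,5,0,0,1],[0,0,0,5,0,0,1],[0,0,0,5,0,0,1],[0,0,0,5,0,0,1],[0,0,0,5,0,0,1],[0,0,0,0,0,0,1]]]' 100
python3 - <<'E'
from h import *
goto([.5705,.0273,.065],65)
E
```

```text
time: 60.05
tool_pos: [0.5715, 0.0273, 0.065]
tcp_rot: [0.697, -0.131, -0.693, -0.131]
wrist_force: [0.0, -0.6, -3.4]
gripper_width: 0.0118
pos [0.5715 0.0273 0.065 ] jawyaw -111.39 xaxis [ 0.0049 -0.0015 -1.    ] w 0.0118 F [ 0.  -0.6 -3.4] t 60.05
shift cm [0.   0.04 0.09]
 rot [-1.7639e+02 -5.0000e-02 -4.5000e-01] j6 102.4
 rot [ 3.61 -0.29  0.03] j6 102.4
```

```bash
python3 -m jog '[[[0,0,0,3,-0.2,0,1],[0,0,0,1,0,0,1],[0,0,0,0,0,0,1]]]' 100
python3 - <<'E'
from h import *
goto([.5705,.0273,.065],65)
print(state()["wrist_torque"])
E
```

```text
time: 60.35
tool_pos: [0.5716, 0.0271, 0.0651]
tcp_rot: [0.691, -0.154, -0.689, -0.153]
wrist_force: [-0.3, -0.9, -1.6]
gripper_width: 0.0123
pos [0.5716 0.0271 0.0651] jawyaw -115.09 xaxis [ 2.1e-03 -9.0e-04 -1.0e+00] w 0.0123 F [-0.3 -0.9 -1.6] t 60.35
shift cm [0.01 0.03 0.11]
 rot [1.7991e+02 1.0000e-02 2.0000e-01] j6 106.1
 rot [-0.09 -0.13  0.  ] j6 106.1
[-0.08347761  0.15884494 -0.00083977]
```

```bash
python3 -m jog '[[[0,0,0,1,0,0,1],[0,0,0,0,0,0,1]]]' 100
python3 - <<'E'
from h import *
goto([.5705,.0273,.065],65)
print(state()["wrist_torque"])
E
python3 -m jog '[[[0,0,0,1.2,0,0,1],[0,0,0,0,0,0,1]]]' 100
python3 - <<'E'
from h import *
goto([.5705,.0273,.065],65)
print(state()["wrist_torque"])
E
```

```text
time: 60.55
tool_pos: [0.5713, 0.0267, 0.0651]
tcp_rot: [0.69, -0.159, -0.688, -0.158]
wrist_force: [-0.9, -1.2, -2.6]
gripper_width: 0.0124
pos [0.5713 0.0267 0.0651] jawyaw -115.91 xaxis [ 0.0013 -0.0021 -1.    ] w 0.0124 F [-0.9 -1.2 -2.6] t 60.55
shift cm [ 0.01 -0.02  0.1 ]
 rot [ 1.7909e+02 -1.2000e-01  1.9000e-01] j6 107.0
 rot [-0.91 -0.12 -0.07] j6 107.0
[-0.09532402 -0.01002941  0.51369107]
time: 60.75
tool_pos: [0.5713, 0.0267, 0.0651]
tcp_rot: [0.688, -0.166, -0.687, -0.164]
wrist_force: [-1.1, -1.9, -2.0]
gripper_width: 0.0126
pos [0.5713 0.0267 0.0651] jawyaw -116.96 xaxis [ 0.0014 -0.0031 -1.    ] w 0.0126 F [-1.1 -1.9 -2. ] t 60.75
shift cm [ 0.01 -0.02  0.1 ]
 rot [178.04  -0.19   0.23] j6 108.1
 rot [-1.96 -0.15 -0.13] j6 108.1
[-0.19334259  0.13457198  1.37068737]
```

```bash
python3 -m jog '[[[0,0,0,-2.3,0,0,1],[0,0,0,0,0,0,1],[0,0,0,0,0,0,1]]]' 100
python3 - <<'E'
from h import *
goto([.5705,.0273,.065],65)
print(state()["wrist_torque"])
E
```

```text
time: 61.05
tool_pos: [0.5716, 0.0271, 0.065]
tcp_rot: [0.691, -0.152, -0.69, -0.152]
wrist_force: [0.5, 0.0, -3.1]
gripper_width: 0.0124
pos [0.5716 0.0271 0.065 ] jawyaw -114.82 xaxis [ 0.0023 -0.0016 -1.    ] w 0.0124 F [ 0.5  0.  -3.1] t 61.05
shift cm [0.   0.03 0.11]
 rot [-1.7982e+02  4.0000e-02 -2.4000e-01] j6 105.9
 rot [ 0.18 -0.15 -0.03] j6 105.9
[-0.04859194  0.04150352  0.00719723]
```

```bash
python3 -m jog '[[[0.15,0,0,0,0,0,1],[0,0,0,0,0,0,0.6],[0,0,0,0,0,0,0.2],[0,0,0,0,0,0,0],[-1,0,0,0,0,0,0],[-2,0,0,0,0,0,0],[-3,0,0,0,0,0,0],[-4,0,0,0,0,0,0],[-4,0,0,0,0,0,0],[0,0,2,0,0,0,0],[0,-2,3,-4,0,0,0],[0,-2,3,-5,0,0,0],[0,-3,2,-5,0,0,0],[0,-3,1,-5,0,0,0],[0,-3,0,-5,0,0,0]]]' 100
python3 - <<'E'
from h import *
goto([.4633,.2176,.12],90)
f=shot("side","s36",(180,200,350,400),3)
f=shot("top","t36",(215,160,345,280),5)
E
```

```text
time: 62.55
tool_pos: [0.5003, 0.194, 0.2194]
tcp_rot: [0.712, -0.005, -0.702, -0.004]
wrist_force: [0.4, 0.0, -0.1]
gripper_width: 0.0428
pos [0.5003 0.194  0.2194] jawyaw -90.71 xaxis [ 1.460e-02 -8.000e-04 -9.999e-01] w 0.0428 F [ 0.4  0.  -0.1] t 62.55
shift cm [ 9.89 -2.32  3.88]
 rot [ 1.7928e+02 -6.0000e-02  1.3100e+00] j6 99.5
 rot [-0.71 -0.84 -0.04] j6 99.5
```

View pics/s36.png

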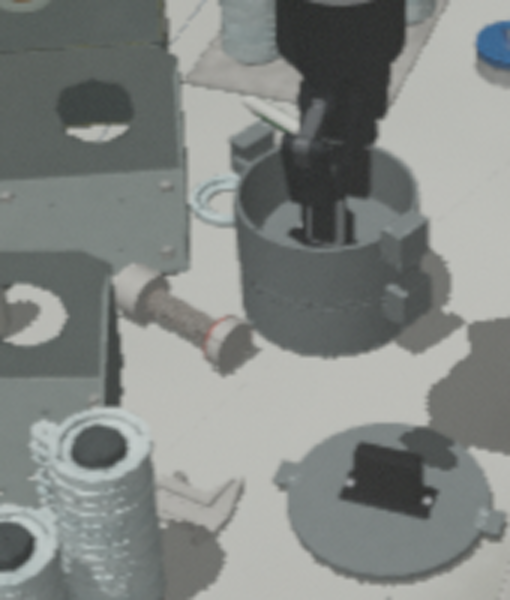

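View pics/t36.png

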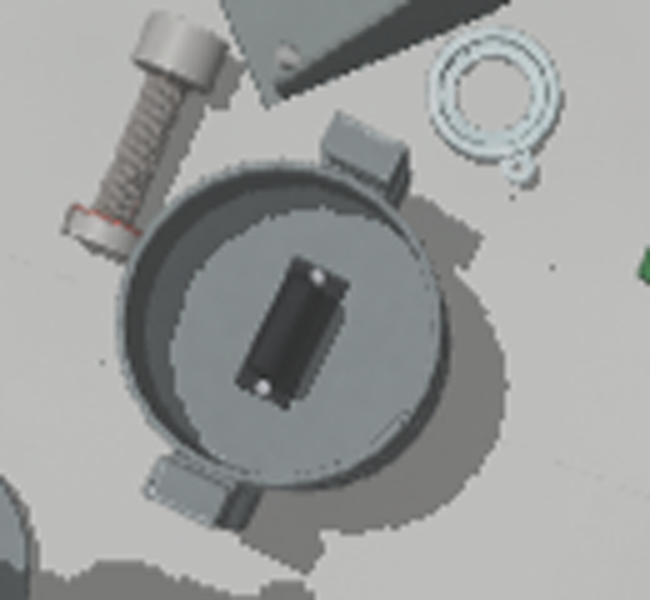

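```bash
python3 -m jog '[[[1,-1.2,2,-0.7,-0.8,0,0],[2,-1.1,1.9,0,0,0,0],[2.5,0,0,0,0,0,0],[2.5,0,0,0,0,0,0],[2,0,0,0,0,0,0],[0,0,0,0,0,0,0]]]' 60
python3 - <<'E'
from h import *
goto([.4633,.2176,.0215],90)
E
```

```text
time: 63.25
tool_pos: [0.462, 0.2176, 0.1195]
tcp_rot: [0.709, -0.001, -0.705, -0.002]
wrist_force: [0.0, 0.9, -0.1]
gripper_width: 0.0427
pos [0.462  0.2176 0.1195] jawyaw -90.24 xaxis [ 6.2e-03  3.0e-04 -1.0e+00] w 0.0427 F [ 0.   0.9 -0.1] t 63.25
shift cm [ 9.8   0.01 -0.07]
 rot [1.7976e+02 3.0000e-02 5.6000e-01] j6 102.4
 rot [-0.24 -0.35  0.02] j6 102.4
```

```bash
python3 -m jog '[[[2,0,0,-0.2,-0.3,0,0],[2.5,0,0,0,0,0,0],[2.5,0,0,0,0,0,0],[1.5,0,0,0,0,0,0],[0,0,0,0,0,0,0]]]' 60
python3 - <<'E'
from h import *
goto([.4633,.2176,.0215],90)
E
```

```text
time: 63.75
tool_pos: [0.467, 0.2163, 0.0388]
tcp_rot: [0.711, -0.002, -0.703, -0.003]
wrist_force: [0.7, -0.5, 0.3]
gripper_width: 0.0427
pos [0.467  0.2163 0.0388] jawyaw -90.36 xaxis [ 0.0103  0.002  -0.9999] w 0.0427 F [ 0.7 -0.5  0.3] t 63.75
shift cm [ 1.72 -0.12  0.39]
 rot [179.64   0.18   0.93] j6 102.2
 rot [-0.36 -0.59  0.11] j6 102.2
```

```bash
python3 -m jog '[[[0.9,-0.1,0.4,-0.4,-0.6,0.1,0],[0.8,0,0,0,0,0,0],[0,0,0,0,0,0,0],[0,0,0,0,0,0,0.6],[0,0,0,0,0,0,1],[0,0,0,0,0,0,1],[0,0,0,0,0,0,1],[0,0,0,0,0,0,1]]]' 80
python3 - <<'E'
from h import *
goto([.4633,.2176,.0215],90)
E
```

```text
time: 64.55
tool_pos: [0.4655, 0.2176, 0.0252]
tcp_rot: [0.709, 0.001, -0.705, -0.001]
wrist_force: [0.1, -0.8, -1.8]
gripper_width: 0.0128
pos [0.4655 0.2176 0.0252] jawyaw -90.0 xaxis [ 0.0059  0.0015 -1.    ] w 0.0128 F [ 0.1 -0.8 -1.8] t 64.55
shift cm [ 0.37 -0.    0.23]
 rot [-1.8e+02 -1.3e-01 -5.3e-01] j6 101.9
 rot [ 0.   -0.34  0.09] j6 101.9
```

```bash
python3 -m jog '[[[-0.5,0,0,0,-0.3,0.1,1],[-1.5,0,0,0,0,0,1],[-3,0,0,0,0,0,1],[-4,0,0,0,0,0,1],[-4,0,0,0,0,0,1],[-4,0,0,0,0,0,1],[-3,0,0,0,0,0,1],[0,0,0,-5,0,0,1],[0,0,0,-5,0,0,1],[0,0,0,-5,0,0,1],[0,0,0,0,0,0,1]]]' 100
python3 - <<'E'
from h import *
goto([.572,.0275,.20],105)
f=shot("side","s37",(180,150,350,350),3)
E
```

```text
time: 65.65
tool_pos: [0.4644, 0.2174, 0.2375]
tcp_rot: [-0.7, -0.095, 0.701, -0.096]
wrist_force: [-0.1, -0.4, -1.9]
gripper_width: 0.0119
pos [0.4644 0.2174 0.2375] jawyaw -74.47 xaxis [-9.e-04 -1.e-03 -1.e+00] w 0.0119 F [-0.1 -0.4 -1.9] t 65.65
shift cm [ 3.76 21.18 -5.29]
 rot [-1.7947e+02  6.0000e-02  1.0000e-01] j6 86.5
 rot [ 0.53  0.06 -0.04] j6 86.5
```

View pics/s37.png

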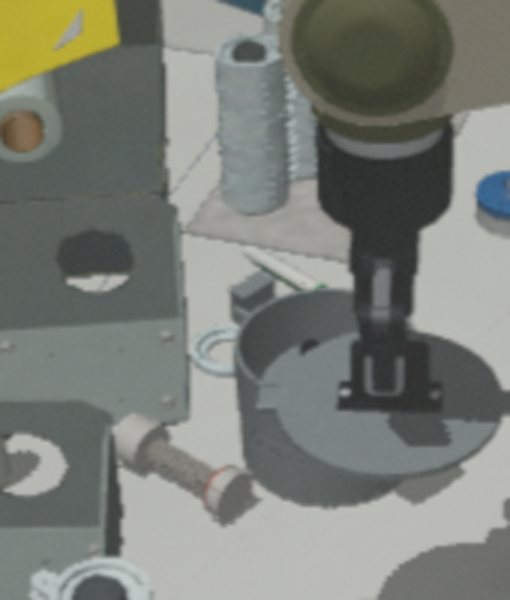

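```bash
python3 -m jog '[[[0,1.2,-0.3,0.5,0,0,1],[0,2.4,-0.6,0,0,0,1],[0,2.5,-0.6,0,0,0,1],[0,2.5,-0.6,0,0,0,1],[0,2.5,-0.6,0,0,0,1],[0,2.5,-0.6,0,0,0,1],[0,2.5,-0.6,0,0,0,1],[0,2.5,-0.6,0,0,0,1],[0,1.5,-0.4,0,0,0,1],[0,0,0,0,0,0,1]]]' 100
python3 - <<'E'
from h import *
goto([.572,.0275,.15],105)
E
```

```text
time: 66.7
tool_pos: [0.5664, 0.0208, 0.2364]
tcp_rot: [-0.701, -0.083, 0.704, -0.084]
wrist_force: [-0.2, 1.0, -1.4]
gripper_width: 0.0125
pos [0.5664 0.0208 0.2364] jawyaw -76.43 xaxis [-0.0043 -0.0021 -1.    ] w 0.0125 F [-0.2  1.  -1.4] t 66.7
shift cm [ 8.63 -0.53 -0.74]
 rot [ 1.7857e+02 -9.0000e-02 -4.2000e-01] j6 66.8
 rot [-1.43  0.27 -0.06] j6 66.8
```

```bash
python3 -m jog '[[[1.5,-0.5,-0.7,-1.4,0.3,0,1],[2.5,0,0,0,0,0,1],[2.5,0,0,0,0,0,1],[1.5,0,0,0,0,0,1],[0,0,0,0,0,0,1]]]' 100
python3 - <<'E'
from h import *
goto([.572,.0275,.1205],105)
f=shot("side","s38",(220,140,350,330),4)
E
```

```text
time: 67.2
tool_pos: [0.5711, 0.0299, 0.1542]
tcp_rot: [0.702, 0.091, -0.701, 0.091]
wrist_force: [0.4, -0.7, -1.7]
gripper_width: 0.0126
pos [0.5711 0.0299 0.1542] jawyaw -75.14 xaxis [ 1.e-03  3.e-04 -1.e+00] w 0.0126 F [ 0.4 -0.7 -1.7] t 67.2
shift cm [ 3.37  0.25 -0.02]
 rot [1.7986e+02 0.0000e+00 9.0000e-02] j6 66.4
 rot [-0.14 -0.06  0.  ] j6 66.4
```

View pics/s38.png

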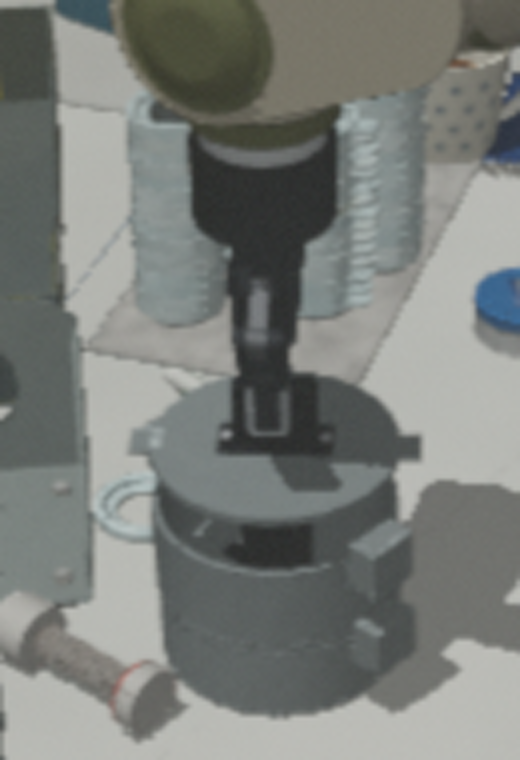

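```bash
python3 -m jog '[[[1,0.2,0,-0.1,0,0,1],[0.8,0,0,0,0,0,1],[0.5,0,0,0,0,0,1],[0,0,0,0,0,0,1]]]' 100
python3 - <<'E'
from h import *
goto([.572,.0275,.1205],105)
E
```

```text
time: 67.65
tool_pos: [0.5731, 0.0283, 0.1332]
tcp_rot: [0.703, 0.092, -0.699, 0.093]
wrist_force: [0.1, -0.3, -1.2]
gripper_width: 0.0123
pos [0.5731 0.0283 0.1332] jawyaw -75.02 xaxis [ 6.8e-03 -4.0e-04 -1.0e+00] w 0.0123 F [ 0.1 -0.3 -1.2] t 67.65
shift cm [1.27 0.05 0.14]
 rot [179.98  -0.19   0.58] j6 66.1
 rot [-0.02 -0.37 -0.12] j6 66.1
```

```bash
python3 -m jog '[[[0.5,0.1,0.1,0,-0.4,-0.1,1],[0.4,0,0,0,0,0,1],[0.3,0,0,0,0,0,1]]]' 100
python3 - <<'E'
from h import *
goto([.572,.0275,.1205],105)
E
```

```text
time: 67.95
tool_pos: [0.5729, 0.0269, 0.1212]
tcp_rot: [0.701, 0.092, -0.701, 0.092]
wrist_force: [-1.3, -1.0, 1.6]
gripper_width: 0.0125
pos [0.5729 0.0269 0.1212] jawyaw -75.04 xaxis [ 7.e-04 -8.e-04 -1.e+00] w 0.0125 F [-1.3 -1.   1.6] t 67.95
shift cm [ 0.07 -0.09  0.07]
 rot [ 1.7996e+02 -8.0000e-02  4.0000e-02] j6 66.1
 rot [-0.04 -0.03 -0.05] j6 66.1
```

```bash
python3 -m jog '[[[0.25,0,0,0,0,0,1],[0.2,0,0,0,0,0,1]]]' 100
python3 - <<'E'
from h import *
goto([.572,.0275,.1205],105)
f=shot("side","s39",(220,140,350,330),4)
E
```

```text
time: 68.15
tool_pos: [0.5732, 0.0268, 0.121]
tcp_rot: [0.702, 0.092, -0.7, 0.093]
wrist_force: [-7.4, 0.3, 13.7]
gripper_width: 0.012
pos [0.5732 0.0268 0.121 ] jawyaw -75.02 xaxis [ 0.003  -0.0013 -1.    ] w 0.012 F [-7.4  0.3 13.7] t 68.15
shift cm [ 0.05 -0.1   0.1 ]
 rot [179.98  -0.19   0.23] j6 66.1
 rot [-0.02 -0.15 -0.12] j6 66.1
```

View pics/s39.png

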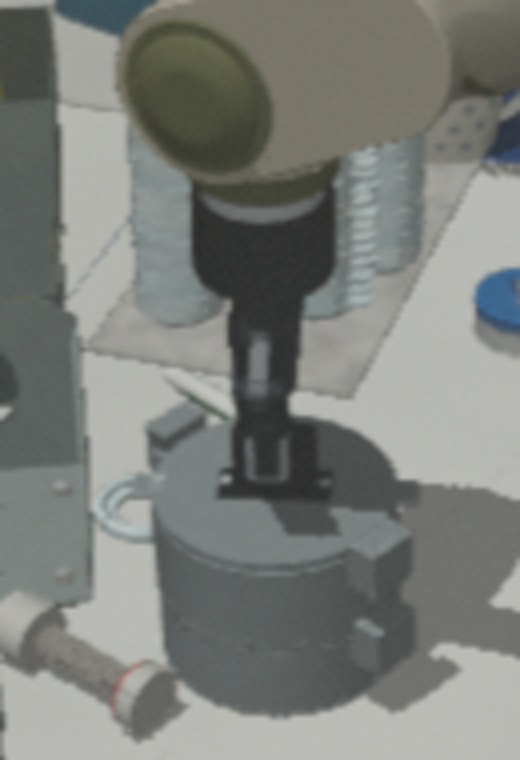

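Seated. Relax and turn clockwise.

```bash
python3 -m jog '[[[-0.05,0,0,0,0,0,1],[0,0,0,5,0,0,1],[0,0,0,5,0,0,1],[0,0,0,5,0,0,1],[0,0,0,5,0,0,1],[0,0,0,5,0,0,1],[0,0,0,5,0,0,1],[0,0,0,5,0,0,1],[0,0,0,0,0,0,1]]]' 100
python3 - <<'E'
from h import *
goto([.572,.0275,.121],65)
print(state()["wrist_torque"])
E
python3 -m jog '[[[0,0,0,3,-0.2,0,1],[0,0,0,0.8,0,0,1],[0,0,0,0,0,0,1]]]' 100
python3 - <<'E'
from h import *
goto([.572,.0275,.121],65)
print(state()["wrist_torque"])
E
```

```text
time: 69.1
tool_pos: [0.5736, 0.0267, 0.121]
tcp_rot: [0.696, -0.132, -0.693, -0.131]
wrist_force: [0.1, 0.2, -0.4]
gripper_width: 0.0123
pos [0.5736 0.0267 0.121 ] jawyaw -111.43 xaxis [ 0.0045 -0.0016 -1.    ] w 0.0123 F [ 0.1  0.2 -0.4] t 69.1
shift cm [ 0.   -0.02  0.18]
 rot [-1.7643e+02 -3.0000e-02 -4.2000e-01] j6 102.5
 rot [ 3.57 -0.27  0.02] j6 102.5
[ 0.01417734 -0.06184974 -0.0036769 ]
time: 69.4
tool_pos: [0.574, 0.0267, 0.1211]
tcp_rot: [0.691, -0.153, -0.69, -0.153]
wrist_force: [-0.0, -0.6, -0.5]
gripper_width: 0.012
pos [0.574  0.0267 0.1211] jawyaw -114.96 xaxis [ 2.5e-03 -3.0e-04 -1.0e+00] w 0.012 F [-0.  -0.6 -0.5] t 69.4
shift cm [0.01 0.01 0.22]
 rot [-1.7996e+02 -7.0000e-02 -2.2000e-01] j6 105.9
 rot [ 0.04 -0.14  0.04] j6 105.9
[-0.03625689 -0.04104343 -0.12961039]
```

```bash
python3 -m jog '[[[0,0,0,1,0,0,1],[0,0,0,0,0,0,1]]]' 100
python3 - <<'E'
from h import *
goto([.572,.0275,.121],65)
print(state()["wrist_torque"])
E
python3 -m jog '[[[0,0,0,1,0,0,1],[0,0,0,0,0,0,1]]]' 100
python3 - <<'E'
from h import *
goto([.572,.0275,.121],65)
print(state()["wrist_torque"])
E
```

```text
time: 69.6
tool_pos: [0.5741, 0.0267, 0.1211]
tcp_rot: [0.69, -0.158, -0.688, -0.158]
wrist_force: [0.1, 0.2, -0.6]
gripper_width: 0.0121
pos [0.5741 0.0267 0.1211] jawyaw -115.87 xaxis [ 2.7e-03 -5.0e-04 -1.0e+00] w 0.0121 F [ 0.1  0.2 -0.6] t 69.6
shift cm [0.01 0.02 0.22]
 rot [1.7913e+02 7.0000e-02 2.4000e-01] j6 106.9
 rot [-0.87 -0.15  0.04] j6 106.9
[-0.03617778 -0.08238081  0.09522715]
time: 69.8
tool_pos: [0.5739, 0.0263, 0.1211]
tcp_rot: [0.689, -0.164, -0.687, -0.164]
wrist_force: [-0.3, 0.1, -0.0]
gripper_width: 0.0124
pos [0.5739 0.0263 0.1211] jawyaw -116.85 xaxis [ 0.0021 -0.0014 -1.    ] w 0.0124 F [-0.3  0.1 -0. ] t 69.8
shift cm [ 0.01 -0.02  0.22]
 rot [ 1.7815e+02 -3.0000e-02  2.2000e-01] j6 107.9
 rot [-1.85 -0.14 -0.02] j6 107.9
[-0.18255477  0.11221988  0.19799594]
```

```bash
python3 -m jog '[[[0,0,0,-1.6,0,0,1],[0,0,0,0,0,0,1],[0.1,0,0,0,0,0,1],[0,0,0,0,0,0,0.6],[0,0,0,0,0,0,0.2],[0,0,0,0,0,0,0],[-1,0,0,0,0,0,0],[-2,0,0,0,0,0,0],[-3,0,0,0,0,0,0],[-3,0,0,0,0,0,0],[0,4,0,0,0,0,0],[0,4,0,0,0,0,0],[0,4,0,0,0,0,0],[0,4,0,0,0,0,0],[0,4,1,0,0,0,0],[0,4,1,0,0,0,0],[0,4,1,0,0,0,0]]]' 100
python3 - <<'E'
from h import *
goto(None)
f=shot("side","s40",(220,190,350,330),4.5)
f=shot("top","t40",(210,160,340,280),5)
b=np.zeros((480,640),np.uint8);im=f["bgr"]
b[205:245,255:285]=(im[205:245,255:285].min(2)>150)
n,l,st,c=cv2.connectedComponentsWithStats(b)
for i in range(1,n): print("dot",c[i],st[i,4],onz(f,*c[i],.108))
E
```

```text
time: 71.5
tool_pos: [0.4257, -0.2195, 0.2214]
tcp_rot: [0.695, -0.151, -0.687, -0.15]
wrist_force: [0.6, -0.2, -0.1]
gripper_width: 0.0424
pos [ 0.4257 -0.2195  0.2214] jawyaw -114.63 xaxis [ 0.0108 -0.0038 -0.9999] w 0.0424 F [ 0.6 -0.2 -0.1] t 71.5
dot [275.66666667 210.66666667] 3 [0.59605504 0.01497238 0.108     ]
dot [264.33333333 234.33333333] 3 [0.54676819 0.03727665 0.108     ]
```

View pics/s40.png

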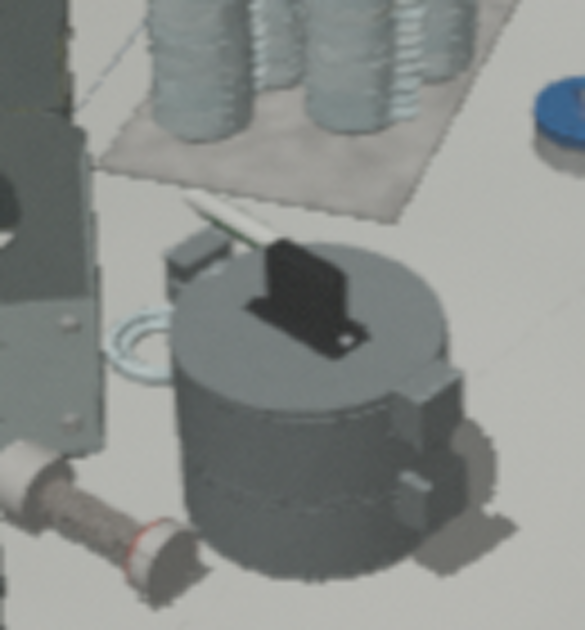

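View pics/t40.png

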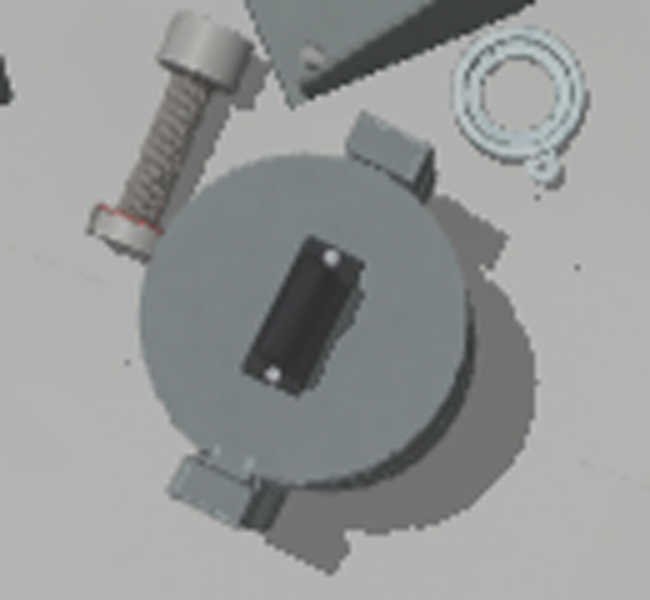

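Run:
```python
from h import *
f=shot("top",None);g=shot("side",None)
def dots(im,x0,y0,x1,y1):
    w=im.min(2).astype(float)[y0:y1,x0:x1]; m=(w>140).astype(np.uint8)
    n,l,st,c=cv2.connectedComponentsWithStats(m)
    return [(c[i]+[x0,y0],st[i,4]) for i in range(1,n)]
def cent(im,u,v,r=3):
    x0,y0=int(u)-r,int(v)-r;w=np.clip(im.min(2).astype(float)[y0:y0+2*r+1,x0:x0+2*r+1]-95,0,None)
    yy,xx=np.mgrid[y0:y0+2*r+1,x0:x0+2*r+1];return (w*xx).sum()/w.sum(),(w*yy).sum()/w.sum()
t0=cv2.imread("pics/top0.png");s0=cv2.imread("pics/side0.png")
for tt,ss in((t0,s0),(f["bgr"],g["bgr"])):
    print(dots(tt,258,205,282,243),dots(ss,285,255,305,275))
```

```text
[(array([275.5, 212.5]), np.int32(4)), (array([264., 236.]), np.int32(5))] []
[(array([275.75, 211.  ]), np.int32(4)), (array([264.5, 234.5]), np.int32(4))] []
```

Run:
```python
from h import *
g=shot("side",None);s0=cv2.imread("pics/side0.png")
a=cv2.resize(s0[225:325,255:335],None,fx=4.8,fy=4.8,interpolation=cv2.INTER_CUBIC)
b=cv2.resize(g["bgr"][225:325,255:335],None,fx=4.8,fy=4.8,interpolation=cv2.INTER_CUBIC)
cv2.imwrite("pics/cmp1.png",np.hstack([a,b]))
```

```text
(no output)
```

View pics/cmp1.png

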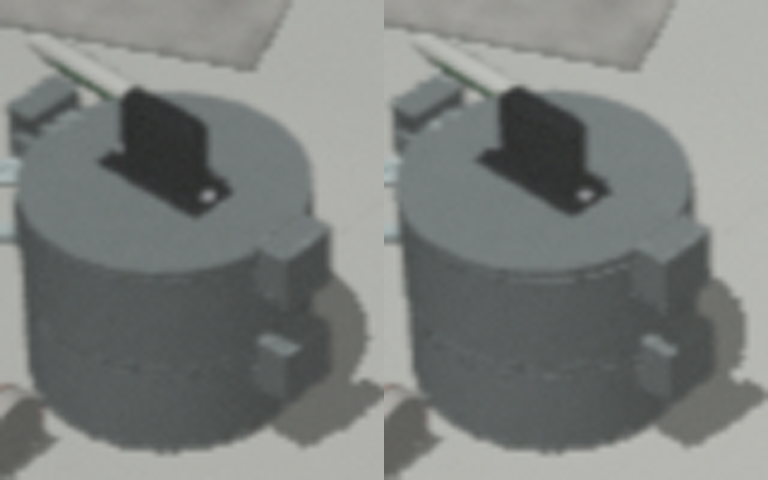

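Run:
```python
from h import *
f=shot("top",None);g=shot("side",None)
print(two(f,(264,236),g,(297.9,265.2)));print(two(f,(264.4,234.4),g,(296.7,265.0)))
# rim/flange circle of lid, by row/col edges against original
t0=cv2.imread("pics/top0.png")
for im in(t0,f["bgr"]):
    v=cv2.medianBlur(im.max(2),3).astype(int)
    print([ [int(x) for x in np.where(abs(np.diff(v[r,230:310]))>8)[0]+230] for r in(220,225,230)], [[int(x) for x in np.where(abs(np.diff(v[185:262,c]))>8)[0]+185] for c in(258,285)])
b=f["bgr"];cv2.imwrite("pics/cmp2.png",np.hstack([cv2.resize(x[170:275,232:312],None,fx=4.8,fy=4.8,interpolation=cv2.INTER_CUBIC) for x in(t0,b)]))
```

```text
(array([0.54383854, 0.03754272, 0.11237318]), np.float64(0.0016198162222358036))
(array([0.54700591, 0.03683674, 0.11167732]), np.float64(0.0012630442749588067))
[[237, 264, 265, 278, 279, 281, 302], [236, 237, 262, 276, 279, 302, 304], [237, 259, 260, 274, 276, 301, 302, 304]] [[193, 194, 233, 235, 255], [185, 194, 195, 197, 198, 253, 255, 256]]
[[237, 263, 264, 278, 281, 302], [236, 237, 261, 262, 275, 276, 279, 302, 304], [237, 238, 258, 259, 273, 274, 275, 301, 302, 304]] [[192, 193, 231, 233, 250, 253, 255], [185, 251, 252, 253, 255, 256]]
```

View pics/cmp2.png

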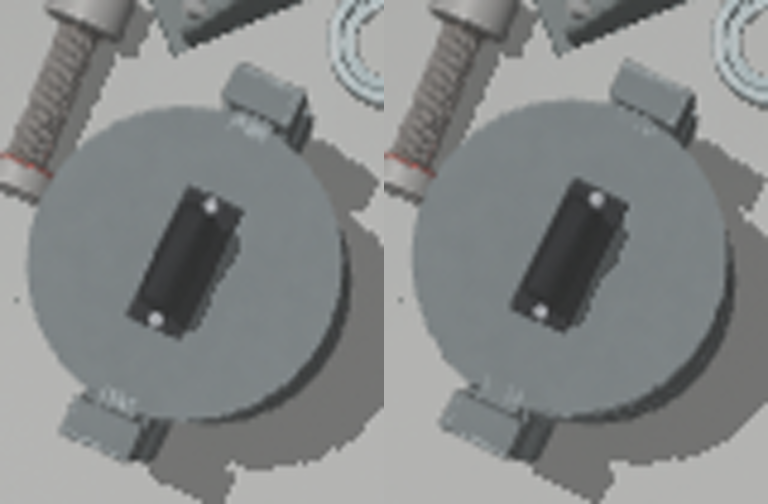

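Run:
```python
from h import *
f=shot("top","t41")
hsv=cv2.cvtColor(f["bgr"],cv2.COLOR_BGR2HSV)
m=((hsv[:,:,1]>100)&(abs(hsv[:,:,0].astype(int)-105)<15)).astype(np.uint8);m[:,500:]=0;m[:, :380]=0
c=max(cv2.findContours(m,cv2.RETR_EXTERNAL,cv2.CHAIN_APPROX_NONE)[0],key=cv2.contourArea);(u,v),r=cv2.minEnclosingCircle(c);print(u,v,onz(f,u,v,.031))
```

```text
429.8999938964844 254.1999969482422 [ 0.51326666 -0.32321378  0.031     ]
```

View pics/t41.png

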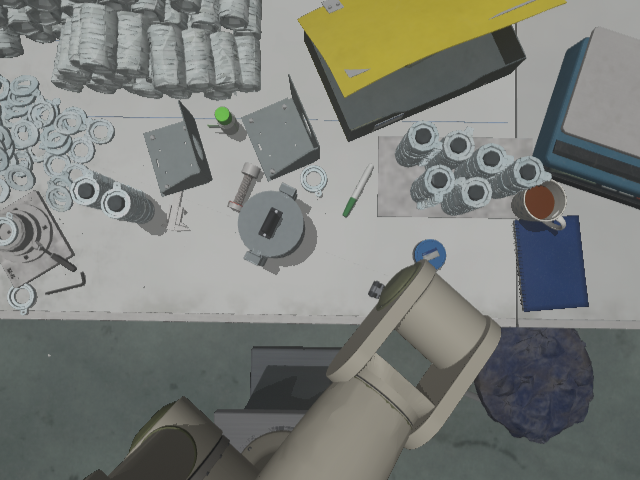

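```bash
python3 -c "
from cell import *
print(finish_job())"
```

```text
the job is handed in; nothing more can be done
None
```

The three setting blocks present (two tall, one low) are in the bottom tub, flat on the floor in a row with none on top of another. The middle tray and then the lid are back on and locked. I handed the job in at about 72 s of the 210 s allowed.

**During the job**
- The low block was knocked about 4 cm aside inside the tub after I had placed it. I re-gripped it and laid it at the end of the row.
- I saw no sign of the grip slackening at any point.

**Last checks**
- **Seating:** The tray seated at exactly the expected height. The lid handle's height in the images matches the start to within about 1 mm.
- **Locking:** I turned both parts clockwise until aligned with the hooks. I felt the tray's stop clearly. The lid's stop was only faint, but its handle is within about 1° of where it started.
- **Surroundings:** The grease tin has not moved, and the arm was clear of everything at hand-in.

**What did not match**
- The lid sits about 3.6 mm further along x than at the start. About 2.5 mm of that is relative to the tray, slightly more than the nominal 2 mm play. I left it because its height and lock looked right.
- While setting the low block down the second time, the wrist force reached 77 N. That is below the 120 N limit but harder than intended.

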